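# Demould the tool block and put it to use

## Task

With the yellow-handled square key, turn the red clamp knob on the plaster mould about a quarter turn anticlockwise so that its steel arm is clear of the blue casting, and stand the key back in its wooden holder. Lift the casting out, lay it gently wells up in the middle of the cork mat with its long side along the mat's, and stand every modelling tool on the bench handle-down in a well of its own, fully home. Do not push the clamp with the gripper, and leave the jar, bowl and cup alone.

Things in the scene. Friction and masses are not known exactly. Their poses are not given: they have to be found in the camera images.
- mould: white plaster open mould with steel straps, fixed to the bench: 95 (x) x 231 (y) x 32 mm high. Origin: centre of its underside, z up. Its cavity, 59 x 163 mm and 22 mm deep (floor 10 mm above the bench), is centred at y = -16 mm in this frame; the clamp's upright axis is at y = +89 mm
- clamp (a joint): turn of the captive clamp, rad: near 0 its steel arm (16 wide, 8 thick, 42 mm long from the axis, underside 57 mm above the bench) points to the mould's -y and covers the casting's end by 17 mm; grows anticlockwise seen from above; clear of the casting above 1.2; stop at 1.9. It stays where it is left (0.08 N m of friction)
- clamp_recess (a point): centre of the mouth of the square recess in the top of the red four-lobed knob (34 mm wide) on the clamp axis, 92 mm above the bench. z up, x and y axes parallel to the recess's sides; turns with the clamp. The recess is 13 mm square and 23 mm deep with a flat floor; its top 6 mm flare to 20 mm
- casting: blue glazed-look cast tool block 56 (x) x 160 (y) x 46 mm high, about 0.5 kg, loose, sitting in the mould cavity and standing 24 mm proud of its rim. Origin: centre of its underside, z up. In its top three square wells, 22 x 22 mm and 38 mm deep (floors 8 mm above the underside), in a row at y = -56, 0, +56 mm
- well0 (a point): centre of the mouth of the casting's well at y = -56 mm, on its top face
- well1 (a point): centre of the mouth of the casting's middle well
- well2 (a point): centre of the mouth of the casting's well at y = +56 mm
- mat: cork mat fixed to the bench, 120 (x) x 240 (y) x 4 mm thick. Origin: centre of its underside
- key_holder: dark wooden holder block fixed to the bench, 64 x 64 x 50 mm high, with one upright square hole, 19 x 19 mm and 40 mm deep (floor 10 mm above the bench), in the middle of its top. Origin: centre of its underside
- key: square-drive key standing tip-down in the holder, 116 mm long, 0.16 kg: steel tip 11 mm square, its last 5.5 mm a round nose, 11 mm shank, brass collar, flat yellow handle 34 (x) x 22 (y) x 42 mm centred 95 mm above the tip. Origin: end of the nose; z axis from tip to handle; tip's sides parallel to x and y
- tool_a: wooden modelling tool lying on the bench, 130 mm, 45 g: pale square handle 16 x 16 x 95 mm with a 15 mm green band at its blade end, then a dark flat blade 35 long, 26 wide, 6 mm thick. Origin: on the long axis, 65 mm from either end (8 mm above the bench when lying). x axis: from handle to blade; y: across the blade. May be absent (None)
- tool_b: wooden modelling tool lying on the bench, 130 mm, 45 g: pale square handle 16 x 16 x 95 mm with a 15 mm orange band at its blade end, then a dark flat blade 35 long, 26 wide, 6 mm thick. Origin: on the long axis, 65 mm from either end (8 mm above the bench when lying). x axis: from handle to blade; y: across the blade. May be absent (None)
- tool_c: wooden modelling tool lying on the bench, 130 mm, 45 g: pale square handle 16 x 16 x 95 mm with a 15 mm blue band at its blade end, then a dark flat blade 35 long, 26 wide, 6 mm thick. Origin: on the long axis, 65 mm from either end (8 mm above the bench when lying). x axis: from handle to blade; y: across the blade. May be absent (None)
- jar: amber glaze jar with white lid, 64 mm wide, 85 mm high, to be left alone. Origin: centre of its underside
- bowl: white bowl, 110 mm wide, 50 mm high, to be left alone. Origin: centre of its underside
- cup: terracotta cup, 72 mm wide, 75 mm high, to be left alone. Origin: centre of its underside
Not all that is in view belongs to the job. Leave any pink, purple or turquoise look-alike of the tool_b alone.

How it is judged (in metres and radians):
On the way, in this order (a step that is already met when the one before it is completed fails the run):
1. the key's tip is seated in the recess of the still closed clamp knob (horizontal distance between key and clamp_recess below 0.006 m and z of key in the frame of clamp_recess below -0.014 m and angle between key's own z axis and vertical below 0.2 rad and value of joint clamp below 0.7 rad), for 0.1 s.
2. the clamp is turned clear of the casting with the key in the recess (horizontal distance between key and clamp_recess below 0.006 m and z of key in the frame of clamp_recess below -0.014 m and angle between key's own z axis and vertical below 0.2 rad and value of joint clamp above 1.2 rad), for 0.1 s.
3. the casting lies level in the middle of the cork mat, let go (x of casting in the frame of mat between -0.035 and 0.035 m and y of casting in the frame of mat between -0.04 and 0.04 m and z of casting in the frame of mat below 0.01 m and angle between casting's own z axis and vertical below 0.1 rad and angle between the y axis of casting and the y axis of mat, either way round below 0.35 rad and contact force between casting and the fingers below 0.5 N), for 0.3 s.
At the end, for the whole second after the job is handed in: Clamp past 1.2 rad. Casting level on the mat, within 35 mm (across) and 40 mm (along) of its centre and 0.35 rad of its long side. Each tool handle-down in a well, within 8 mm of the floor, tilt under 0.35 rad. Key tip-down in its holder, within 15 mm of the floor. Nothing falling or moving about (value of joint clamp above 1.2 rad and x of casting in the frame of mat between -0.035 and 0.035 m and y of casting in the frame of mat between -0.04 and 0.04 m and z of casting in the frame of mat below 0.01 m and angle between casting's own z axis and vertical below 0.1 rad and angle between the y axis of casting and the y axis of mat, either way round below 0.35 rad and linear speed of casting below 0.02 m/s and horizontal distance between key and key_holder below 0.01 m and z of key in the frame of key_holder below 0.025 m and angle between key's own z axis and vertical below 0.3 rad and linear speed of key below 0.03 m/s and x of tool_a in the frame of casting between -0.022 and 0.022 m and y of tool_a in the frame of casting between -0.08 and 0.08 m and z of tool_a in the frame of casting between 0.06 and 0.081 m and angle between each of tool_a, tool_b, tool_c's own x axis and vertical below 0.35 rad and linear speed of each of tool_a, tool_b, tool_c below 0.15 m/s and x of tool_b in the frame of casting between -0.022 and 0.022 m and y of tool_b in the frame of casting between -0.08 and 0.08 m and z of tool_b in the frame of casting between 0.06 and 0.081 m and x of tool_c in the frame of casting between -0.022 and 0.022 m and y of tool_c in the frame of casting between -0.08 and 0.08 m and z of tool_c in the frame of casting between 0.06 and 0.081 m); the robot touches nothing.
It fails at once if the clamp or its knob is pushed with the gripper instead of the key (over 3 N) (contact force between any of the fingers, the arm and clamp above 3 N).
It fails at once if the casting is tipped over (more than 0.6 rad) (angle between casting's own z axis and vertical above 0.6 rad).
It fails at once if the casting is dropped or slammed on the mat (over 80 N) (contact force between casting and mat above 80 N).
It fails at once if the jar, bowl or cup is disturbed (moved more than 30 mm) (distance of any of jar, bowl, cup from where it was at the start of the episode above 0.03 m).
Of tool_a, tool_b, tool_c only 2 to 3 are there at a start; the rules pass over those that are not, and their reading is None.
At some moment in a run one of tool_a, tool_b, tool_c may be knocked a few centimetres aside while the robot is not near it.
It also fails if it takes over 210 s, if anything falls off the work surface, if the arm or the gripper's body presses on something with over 40 N, if the wrist force passes 120 N, or if a joint passes its speed limit or range.

## Robot

A 6-joint arm with a two-finger parallel gripper is mounted at the origin on the work surface. World frame = base frame: x ahead of the robot, y to its left, z up, the work surface at z = 0. Lengths are in m, angles in degrees, forces in N, time in s.
With the tool pointing down it reaches from about 0.35 to 0.875 m from the base axis. Payload 4.2 kg.
Tool frame: the origin (TCP) lies midway between the tips of the shut fingers; the grasp point (between the pads) lies 19 mm behind it; x points along the fingers, y is the direction in which the jaws open and shut, and the axes are right-handed (so a half turn about x gives the same grasp; the last joint's range is limited). The gripper opens to 87 mm and grips with 3 to 60 N. Pads are 19 mm wide; open, the fingers measure 117 mm over their backs; the gripper's body (75 mm by 190 mm) begins 51 mm behind the grasp point.
Start: joints at [81.108, 22.042, 0.453, 0, -68.411, -14.817], TCP at [0.251, 0.572, 0.223] pointing down, gripper open.
Joint ranges: [-179.83, 179.83], [-69.29, 118.12], [-61.27, 80.66], [-181.25, 117.63], [-171.15, -9.14], [-177.46, 177.46]. Speed limits (degrees/s): [159.86, 159.86, 180, 180, 180, 180].

## Interface

Orientations are given as a 3x3 rotation matrix whose columns are the frame's x, y, z axes.
In Python, from station import r gives the robot as it stands.
- The arm moves only by the tool play_rows, never from a script. Its argument "plan" is a list that holds one entry, the list of rows, each a list of 6 numbers: the shift along the tool's x, y, z in cm, then the turn, a rotation vector about the tool's x, y, z in units of 10 degrees (1.0 is 10 degrees). A call has 1 to 5 rows; each row is the pose to reach, as a shift and turn from the pose commanded when the call began, along the tool's axes at that moment; what a row does not reach only later rows make up. A row lasts 1/8 s, in which the tool goes at most 62.5 mm and 10.7 degrees, less where a joint would pass 70% of its speed; a pose out of reach is approached as far as the arm can. A call with a gripper value outside its range is refused whole. "hand" is the opening, from 0 (shut) to 1 (fully open), set as the call begins (left out, the last holds). The fingers move at their own pace and stop on an object; the grip force is fixed at half the most. Time passes only in rows, so rows that repeat a pose let the fingers close. It gives the time, the measured TCP pose, the force and the opening at its end, in the units of the state.
- r.sense(): the state, without advancing time (a new reading comes with each control period).
- r.capture(name): name is "side" or "top" or "wrist"; returns (picture, depth): 384x512x3 uint8, blue, green, red; 384x512 float32, m along the optical axis (not along the pixel's ray), 0 where there is no reading.
- r.get_calibration(name): a dict with "vfov" (degrees; the focal length in pixels is half the picture's height over the tangent of half this angle, whatever the lens; pixels are square), "cx", "cy" (the principal point, pixels), "rvec" (rotation vector, rad) and "tvec" (3), from world to camera coordinates, as OpenCV has them. Camera axes: x right, y down, z forward; pixel columns grow to the right and rows downward; lengths in m; the calibration is good to about 2 mm. A picture is of the moment at which its call begins: read the wrist's pose just before it. get_calibration takes no time and is no camera call; for the wrist camera it gives the pose at the moment of the call.
- r.finish_job(): hands the job in, once; it reports no verdict.
The state is a dict: "time_s": time; "joints": joint angles; "joint_velocities": joint speeds; "effort": joint torques, N m; "tcp_pos": TCP position; "ee_rot": TCP orientation; "wrist_force": force on the tool from outside, world axes, zero at the start; "moment": the same for the moment, N m; "gripper_width": opening from 0.0 (shut) to 1.0 (fully open).
Only numpy, scipy, OpenCV 4.12 (cv2) and the standard library are available. Lean on these libraries where they do the work, as an engineer would, in place of code of your own. Each camera call takes 0.05 s, during which the arm holds its last target.

## Working session

There is one attempt and no reset: what is moved stays moved. The work goes in short steps, Python scripts to look and compute and a tool call to move; the robot and the scene stay as the last step left them, time stands still between calls to the robot, and variables do not carry over. Pictures are saved under pics/ and viewed, and the job is handed in when it is done.

Besides the shell and the picture viewer there is one more tool, called after "Emit:" as name(argument=value, ...) on one line, values as JSON. play_rows: Moves the arm, as the interface text tells. Its arguments: {"type":"object","properties":{"plan":{"type":"array","items":{"type":"array","items":{"type":"array","items":{"type":"number"}}}},"hand":{"type":"number"}},"required":["plan"]}

```bash
ls; mkdir -p pics; cat > h.py <<'E'
import numpy as np, cv2
from station import r
def cal(n):
    c=r.get_calibration(n); R,_=cv2.Rodrigues(np.array(c['rvec'],float)); f=192/np.tan(np.radians(c['vfov'])/2)
    return f,c['cx'],c['cy'],R,np.array(c['tvec'],float).ravel()
def ray(c,u,v):
    f,cx,cy,R,t=c; d=R.T@np.array([(u-cx)/f,(v-cy)/f,1.]); o=-R.T@t; return o,d
def onz(c,u,v,z):
    o,d=ray(c,u,v); return o+d*(z-o[2])/d[2]
def proj(c,p):
    f,cx,cy,R,t=c; q=R@np.array(p,float)+t; return np.array([f*q[0]/q[2]+cx,f*q[1]/q[2]+cy])
def cloud(c,dep):
    f,cx,cy,R,t=c; v,u=np.mgrid[0:dep.shape[0],0:dep.shape[1]]
    q=np.stack([(u-cx)/f*dep,(v-cy)/f*dep,dep],-1); P=(q-t)@R; P[dep<=0]=np.nan; return P
E
python3 - <<'E'
from h import *
s=r.sense(); print({k:(np.round(v,3).tolist()) for k,v in s.items()})
for n in ('top','side','wrist'):
    c=cal(n); im,d=r.capture(n); cv2.imwrite(f'pics/{n}0.png',im); np.savez(f'{n}0.npz',im=im,d=d,f=c[0],cx=c[1],cy=c[2],R=c[3],t=c[4])
    print(n,c[0],c[1:3],np.round(-c[3].T@c[4],3),np.round(c[3],2).tolist())
E
```

```text
pics
{'time_s': 0.0, 'joints': [81.108, 22.089, 0.379, -0.03, -68.409, -14.817], 'joint_velocities': [0.004, -0.005, 0.013, 0.028, 0.084, -0.082], 'effort': [-0.001, -39.067, 18.74, 4.22, 0.011, -0.0], 'tcp_pos': [0.251, 0.572, 0.221], 'ee_rot': [[-0.001, -0.402, -0.916], [-0.002, -0.916, 0.402], [-1.0, 0.002, -0.0]], 'wrist_force': [-0.796, -0.599, -0.602], 'moment': [-0.013, 0.01, -0.044], 'gripper_width': 1.002}
top 421.24678414967826 (252.78434361134268, 194.16027739634742) [0.533 0.018 1.319] [[-0.01, -1.0, 0.01], [-1.0, 0.01, -0.07], [0.07, -0.01, -1.0]]
side 376.18807737041755 (254.38627649442182, 193.62506688625294) [ 0.429 -0.93   0.789] [[0.98, -0.18, 0.0], [-0.11, -0.59, -0.8], [0.14, 0.79, -0.59]]
wrist 288.73670214153236 (260.86021751115476, 192.64892824449942) [0.316 0.545 0.385] [[-0.4, -0.92, 0.0], [-0.89, 0.39, 0.25], [-0.23, 0.1, -0.97]]
```

View pics/top0.png

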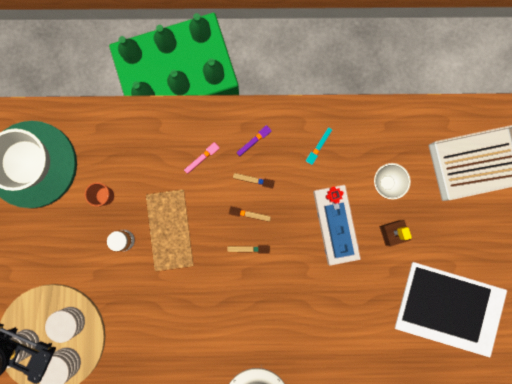

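View pics/side0.png

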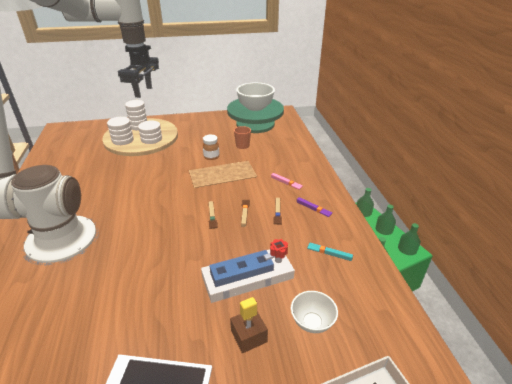

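View pics/wrist0.png

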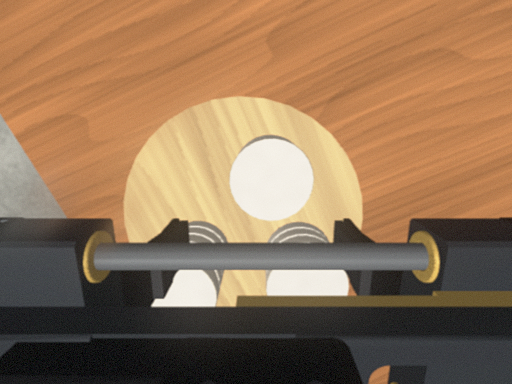

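The top view shows the mat at (169,230), mould at (337,225) with its red knob at (335,195), and the holder and yellow key at (397,232). Three tools lie on the bench: green (248,249), orange (250,214) and blue (253,181). The pink, purple and turquoise ones are the look-alikes. Next I'll measure them coarsely.

```bash
cat >> h.py <<'E'
def masks(im):
    h=cv2.cvtColor(im,cv2.COLOR_BGR2HSV); H,S,V=[h[...,i].astype(int) for i in range(3)]
    return dict(red=((H<5)|(H>172))&(S>180)&(V>90), blue=(H>100)&(H<118)&(S>110)&(V>50), yellow=(H>22)&(H<34)&(S>170)&(V>120),
      white=(S<40)&(V>150), dark=(V<75)&(S<200), pale=(H>12)&(H<25)&(S<165)&(V>150), )
def comps(m,amin=15,roi=None):
    m=m.astype(np.uint8)
    if roi: z=np.zeros_like(m); a,b,c,d=roi; z[b:d,a:c]=m[b:d,a:c]; m=z
    n,l,st,ce=cv2.connectedComponentsWithStats(m)
    return [(st[i,4],tuple(np.round(ce[i],1)),tuple(st[i,:4]),l==i) for i in range(1,n) if st[i,4]>=amin]
def rect(mask): 
    v,u=np.nonzero(mask); return cv2.minAreaRect(np.stack([u,v],1).astype(np.float32))
E
python3 - <<'E'
from h import *
for n,roi in (('top',(120,110,450,290)),('side',(150,130,380,370))):
    z=np.load(n+'0.npz'); c=(float(z['f']),float(z['cx']),float(z['cy']),z['R'],z['t']); P=cloud(c,z['d'])
    M=masks(z['im'])
    for k in M:
        for a,ce,b,l in comps(M[k],25,roi):
            p=P[l]; print(n,k,a,[float(x) for x in ce],np.round(np.nanmedian(p,0),3), 'zmax %.3f'%np.nanpercentile(p[:,2],95))
im=cv2.imread('pics/top0.png')[110:290,140:420]; cv2.imwrite('pics/top0c.png',cv2.resize(im,None,fx=2.8,fy=2.8,interpolation=cv2.INTER_CUBIC))
E
```

```text
top red 152 [334.0, 194.8] [ 0.618 -0.234  0.092] zmax 0.095
top blue 943 [339.1, 230.7] [ 0.511 -0.256  0.056] zmax 0.061
top yellow 126 [404.6, 233.1] [ 0.505 -0.424  0.125] zmax 0.130
top white 731 [441.4, 166.3] [ 0.714 -0.585  0.013] zmax 0.047
top white 913 [392.2, 181.1] [ 0.664 -0.43   0.021] zmax 0.051
top white 966 [334.8, 226.0] [ 0.53  -0.231  0.032] zmax 0.038
top white 92 [122.4, 240.6] [0.489 0.385 0.085] zmax 0.089
top white 247 [421.6, 272.9] [ 0.383 -0.498  0.009] zmax 0.014
top dark 69 [384.9, 234.8] [ 0.498 -0.397  0.036] zmax 0.050
top dark 651 [429.4, 280.7] [ 0.355 -0.533  0.017] zmax 0.021
top pale 700 [441.7, 163.2] [ 0.725 -0.594  0.007] zmax 0.045
top pale 905 [391.8, 180.7] [ 0.666 -0.43   0.023] zmax 0.052
top pale 144 [245.3, 177.6] [0.678 0.027 0.016] zmax 0.021
top pale 1138 [334.1, 226.2] [ 0.526 -0.227  0.032] zmax 0.037
top pale 2947 [168.9, 230.0] [0.519 0.265 0.004] zmax 0.008
top pale 143 [257.3, 215.7] [ 0.559 -0.009  0.016] zmax 0.021
top pale 100 [122.3, 240.2] [0.49  0.385 0.084] zmax 0.089
top pale 154 [239.7, 248.5] [0.459 0.044 0.015] zmax
[... 3453 characters left out ...]
0.   ] zmax 0.002
side pale 45 [313.2, 350.1] [ 0.644 -0.488 -0.   ] zmax 0.001
side pale 29 [368.8, 352.1] [ 0.766 -0.513 -0.   ] zmax 0.002
side pale 53 [327.3, 355.1] [ 0.673 -0.505 -0.   ] zmax 0.003
side pale 37 [335.2, 358.6] [ 0.687 -0.515 -0.   ] zmax 0.002
side pale 25 [347.6, 354.2] [ 0.716 -0.512  0.   ] zmax 0.002
side pale 32 [161.3, 358.1] [ 0.307 -0.451  0.005] zmax 0.012
side pale 57 [241.6, 360.8] [ 0.482 -0.485 -0.   ] zmax 0.002
side pale 184 [369.4, 365.1] [ 0.744 -0.563  0.035] zmax 0.046
side pale 28 [310.3, 363.9] [ 0.629 -0.518 -0.   ] zmax 0.002
side pale 29 [263.3, 366.1] [ 0.526 -0.504 -0.   ] zmax 0.003
side pale 43 [322.4, 365.8] [ 0.652 -0.527 -0.   ] zmax 0.002
```

View pics/top0c.png

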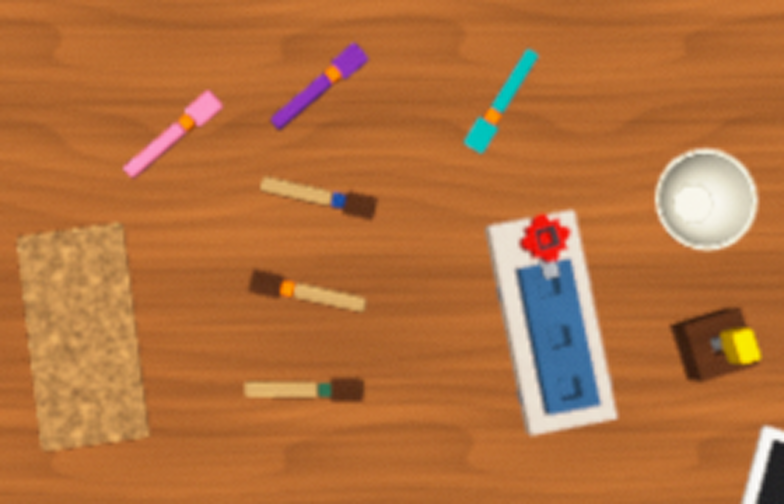

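```bash
cat >> h.py <<'E'
from scipy.spatial.transform import Rotation as Rot
def Rdown(psi):
    a=np.radians(psi); y=np.array([np.cos(a),np.sin(a),0]); x=np.array([0,0,-1.]); return np.stack([x,y,np.cross(x,y)],1)
def go(p,Rt):
    s=r.sense(); R=np.array(s['ee_rot']); q=np.array(s['tcp_pos']); 
    if np.isscalar(Rt): Rt=Rdown(Rt)
    d=R.T@(np.array(p)-q)*100; w=np.degrees(Rot.from_matrix(R.T@Rt).as_rotvec())/10
    print('t %.2f tcp'%s['time_s'],np.round(q,4),'psi %.2f'%np.degrees(np.arctan2(R[1,1],R[0,1])),'tilt %.2f'%np.degrees(np.arccos(-R[2,0])),'F',np.round(s['wrist_force'],1),'g %.3f'%s['gripper_width'],'j',np.round(s['joints'],0))
    print(' shift cm',np.round(d,2),'rot10',np.round(w,3),'| rows>=',max(np.linalg.norm(d)/6.25,np.linalg.norm(w)/1.07).round(1))
    return d,w
def shot(n,name,ret=True):
    c=cal(n); im,d=r.capture(n); cv2.imwrite(f'pics/{name}.png',im); np.savez(f'{name}.npz',im=im,d=d,f=c[0],cx=c[1],cy=c[2],R=c[3],t=c[4]); return c,im,d
def load(name):
    z=np.load(name+'.npz'); return (float(z['f']),float(z['cx']),float(z['cy']),z['R'],z['t']),z['im'],z['d']
E
python3 -c "
from h import *
go([.556,-.415,.27],104)"
```

```text
t 0.15 tcp [0.2511 0.5719 0.2217] psi -113.71 tilt 0.09 F [ 0.4  0.2 -0.1] g 1.001 j [ 81.  22.   0.  -0. -68. -15.]
 shift cm [ -4.69  78.1  -67.6 ] rot10 [ 1.4229e+01 -1.2000e-02 -3.0000e-03] | rows>= 16.5
```

Emit:
play_rows(plan=[[[-1,4,-3.5,0.7,0,0],[-2,8,-7,1.4,0,0],[-3,12,-10.5,2.1,0,0],[-4,16.5,-14,2.8,0,0],[-4.7,21,-18,3.5,0,0]]])

```text
time_s: 0.78
tcp_pos: [0.3317, 0.3058, 0.2699]
ee_rot: [[0.0, -0.856, -0.517], [0.0, -0.517, 0.856], [-1.0, -0.0, 0.0]]
wrist_force: [1.2, -0.4, 0.0]
gripper_width: 1.0
```

```bash
python3 -c "
from h import *
go([.556,-.415,.27],104)"
```

```text
t 0.78 tcp [0.3317 0.3058 0.2699] psi -148.89 tilt 0.03 F [ 1.2 -0.4  0. ] g 1.000 j [ 63.   3. -18.   0. -69. -32.]
 shift cm [-3.000e-02  1.805e+01 -7.330e+01] rot10 [1.0711e+01 3.0000e-03 1.0000e-03] | rows>= 12.1
```

Emit:
play_rows(plan=[[[0,1.4,-5.6,0.7,0,0],[0,2.8,-11.2,1.4,0,0],[0,4.2,-16.8,2.1,0,0],[0,5.6,-22.4,2.8,0,0],[0,7,-28,3.6,0,0]]])

```text
time_s: 1.4
tcp_pos: [0.4173, 0.0301, 0.2697]
ee_rot: [[0.001, -0.996, 0.086], [0.0, 0.086, 0.996], [-1.0, -0.001, 0.0]]
wrist_force: [0.9, 0.2, -0.5]
gripper_width: 0.998
```

```bash
python3 -c "
from h import *
go([.556,-.415,.27],104)"
```

```text
t 1.40 tcp [0.4173 0.0301 0.2697] psi 175.06 tilt 0.04 F [ 0.9  0.2 -0.5] g 0.998 j [ 27.  -1. -22.  -0. -69. -32.]
 shift cm [-4.000e-02 -1.765e+01 -4.315e+01] rot10 [7.106e+00 5.000e-03 1.000e-03] | rows>= 7.5
```

Emit:
play_rows(plan=[[[0,-2,-5,0.8,0,0],[0,-4,-10,1.6,0,0],[0,-6.3,-15.2,2.4,0,0],[0,-8.6,-20.6,3.2,0,0],[0,-11,-26,4,0,0]]])

```text
time_s: 2.02
tcp_pos: [0.5057, -0.2381, 0.2694]
ee_rot: [[-0.0, -0.707, 0.707], [0.0, 0.707, 0.707], [-1.0, 0.0, 0.0]]
wrist_force: [0.6, 0.3, -0.1]
gripper_width: 1.0
```

```bash
python3 -c "
from h import *
go([.556,-.415,.27],104)"
```

```text
t 2.02 tcp [ 0.5057 -0.2381  0.2694] psi 135.02 tilt 0.01 F [ 0.6  0.3 -0.1] g 1.000 j [ -9.  14.  -5.  -0. -72. -36.]
 shift cm [ -0.07 -16.06  -8.96] rot10 [ 3.102e+00 -0.000e+00 -1.000e-03] | rows>= 2.9
```

Emit:
play_rows(plan=[[[0,-5,-3,0.8,0,0],[0,-10,-6,1.6,0,0],[0,-14,-8,2.4,0,0],[0,-16,-9,3.1,0,0],[0,-16,-9,3.1,0,0]]])

```text
time_s: 2.65
tcp_pos: [0.5557, -0.414, 0.2677]
ee_rot: [[-0.002, -0.245, 0.969], [0.001, 0.969, 0.245], [-1.0, 0.002, -0.002]]
wrist_force: [-0.6, 0.2, -0.2]
gripper_width: 1.001
```

```bash
python3 -c "
from h import *
shot('wrist','w1')
go([.556,-.415,.27],104)"
```

```text
t 2.70 tcp [ 0.5556 -0.4129  0.2683] psi 104.32 tilt 0.12 F [-0.4 -0.3  0.3] g 0.999 j [-23.  28.  16.  -0. -78. -52.]
 shift cm [-0.17 -0.21 -0.01] rot10 [ 0.032 -0.008 -0.009] | rows>= 0.0
```

View pics/w1.png

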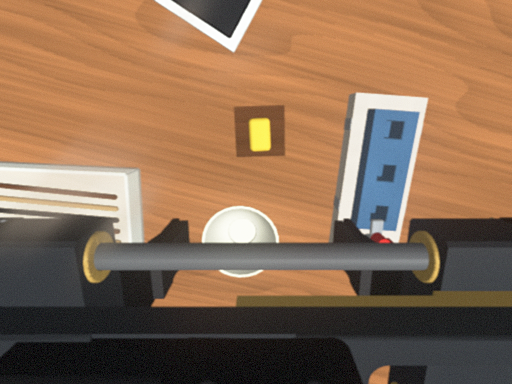

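```bash
cat > an1.py <<'E'
from h import *
c,im,d=load('w1'); P=cloud(c,d)
M=masks(im)
a,ce,b,l=max([k for k in comps(M['yellow'],30)],key=lambda k:k[0])
p=P[l]; print(a,ce,b,'zmed',np.nanmedian(p[:,2]), np.nanpercentile(p[:,2],[5,95]))
top=l&(P[...,2]>.120); rc=rect(top); print('rect',rc)
q=P[top]; print('top mean',np.nanmean(q,0), 'plane', np.linalg.lstsq(np.c_[q[:,:2],np.ones(len(q))],q[:,2],rcond=None)[0])
box=cv2.boxPoints(rc); B=np.array([onz(c,u,v,.126) for u,v in box]); print('box',B.round(4).tolist(), [np.linalg.norm(B[i]-B[i-1]).round(4) for i in range(4)], 'centre',B.mean(0).round(4))
e=B[1]-B[0]; f=B[2]-B[1]
for v in (e,f): print('edge ang',np.degrees(np.arctan2(v[1],v[0])).round(1),np.linalg.norm(v).round(4))
# holder: dark at z~.05
hm=(P[...,2]>.04)&(P[...,2]<.06)
for a,ce,b,l in comps(hm,200): print('z45-55',a,ce,b)
hc=min(comps(hm,200),key=lambda k:np.hypot(k[1][0]-260,k[1][1]-132))
rc=rect(hc[3]); print(rc); B=np.array([onz(c,u,v,.05) for u,v in cv2.boxPoints(rc)]); print('holder c',B.mean(0).round(4),[np.linalg.norm(B[i]-B[i-1]).round(4) for i in range(4)])
for v in (B[1]-B[0],B[2]-B[1]): print('edge ang',np.degrees(np.arctan2(v[1],v[0])).round(1))
cv2.imwrite('pics/w1c.png',cv2.resize(im[60:200,190:330],None,fx=4,fy=4,interpolation=cv2.INTER_CUBIC))
E
python3 an1.py
```

```text
148 (np.float64(257.4), np.float64(133.6)) (np.int32(249), np.int32(118), np.int32(21), np.int32(33)) zmed 0.12569421851562762 [0.12389003 0.12715834]
rect ((259.0, 134.0), (32.0, 20.0), 90.0)
top mean [ 0.50681731 -0.42979048  0.12561402] plane [ 0.00671174 -0.06215647  0.09549813]
box [[0.4936, -0.442, 0.126], [0.4886, -0.4222, 0.126], [0.5201, -0.4139, 0.126], [0.5253, -0.4343, 0.126]] [np.float64(0.0326), np.float64(0.0205), np.float64(0.0326), np.float64(0.021)] centre [ 0.5069 -0.4281  0.126 ]
edge ang 104.2 0.0205
edge ang 14.6 0.0326
z45-55 1843 (np.float64(259.2), np.float64(129.2)) (np.int32(234), np.int32(105), np.int32(51), np.int32(52))
z45-55 5039 (np.float64(384.4), np.float64(167.0)) (np.int32(352), np.int32(109), np.int32(68), np.int32(122))
z45-55 814 (np.float64(89.0), np.float64(185.5)) (np.int32(0), np.int32(166), np.int32(133), np.int32(76))
z45-55 431 (np.float64(237.1), np.float64(221.8)) (np.int32(202), np.int32(206), np.int32(76), np.int32(36))
z45-55 215 (np.float64(240.2), np.float64(272.3)) (np.int32(219), np.int32(270), np.int32(44), np.int32(7))
((259.0510559082031, 130.53163146972656), (50.705177307128906, 49.70573425292969), 88.09085083007812)
holder c [ 0.5071 -0.4283  0.05  ] [np.float64(0.0642), np.float64(0.0628), np.float64(0.0641), np.float64(0.0656)]
edge ang 106.0
edge ang 17.3
```

View pics/w1c.png

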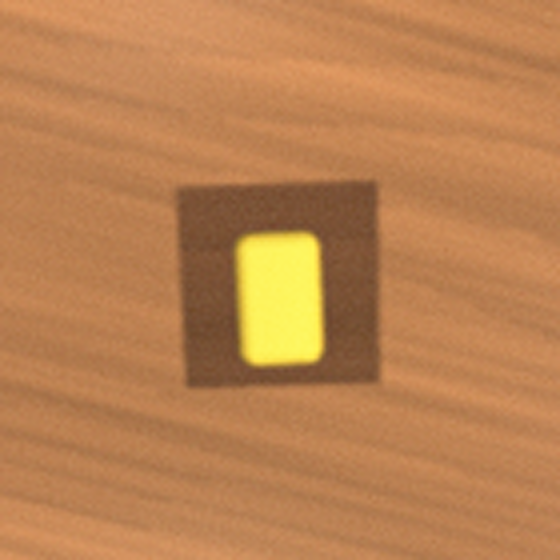

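Wrist view: the holder is at (259,130) and the upright yellow handle is centred over it, long side along 16°. Both centres agree at (0.507,-0.428). I'll grip across the 22 mm side.

```bash
python3 -c "
from h import *
go([.507,-.428,.15],106.3); go([.507,-.428,.086],106.3)"
```

```text
t 2.70 tcp [ 0.5556 -0.4129  0.2683] psi 104.32 tilt 0.12 F [-0.4 -0.3  0.3] g 0.999 j [-23.  28.  16.  -0. -78. -52.]
 shift cm [11.84 -0.28 -5.06] rot10 [-0.198 -0.008 -0.009] | rows>= 2.1
t 2.70 tcp [ 0.5556 -0.4129  0.2683] psi 104.32 tilt 0.12 F [-0.4 -0.3  0.3] g 0.999 j [-23.  28.  16.  -0. -78. -52.]
 shift cm [18.24 -0.29 -5.05] rot10 [-0.198 -0.008 -0.009] | rows>= 3.0
```

Emit:
play_rows(plan=[[[2,-0.2,-3,-0.1,0,0],[5,-0.28,-5.05,-0.2,0,0],[9,-0.28,-5.05,-0.2,0,0],[12,-0.28,-5.05,-0.2,0,0],[12,-0.28,-5.05,-0.2,0,0]]], hand=1)

```text
time_s: 3.32
tcp_pos: [0.5062, -0.4259, 0.1474]
ee_rot: [[-0.005, -0.282, 0.959], [0.003, 0.959, 0.282], [-1.0, 0.004, -0.004]]
wrist_force: [0.3, 0.0, 0.2]
gripper_width: 1.004
```

```bash
python3 -c "
from h import *
go([.507,-.428,.086],106.3)"
```

```text
t 3.33 tcp [ 0.5062 -0.4259  0.1474] psi 106.40 tilt 0.33 F [0.3 0.  0.2] g 1.004 j [-26.  29.   0.  -0. -62. -47.]
 shift cm [ 6.14 -0.25  0.04] rot10 [ 0.01  -0.022 -0.025] | rows>= 1.0
```

Emit:
play_rows(plan=[[[2,-0.25,0,0,-0.02,-0.02],[4,-0.25,0,0,-0.02,-0.02],[6.1,-0.25,0,0,-0.02,-0.02],[6.1,-0.25,0,0,-0.02,-0.02]]], hand=1)

```text
time_s: 3.82
tcp_pos: [0.5084, -0.4296, 0.0889]
ee_rot: [[0.004, -0.282, 0.959], [-0.002, 0.959, 0.282], [-1.0, -0.003, 0.003]]
wrist_force: [-0.4, -0.1, -0.3]
gripper_width: 0.999
```

```bash
python3 -c "
from h import *
go([.507,-.428,.086],106.3)"
```

```text
t 3.83 tcp [ 0.5084 -0.4296  0.0889] psi 106.38 tilt 0.23 F [-0.4 -0.1 -0.3] g 0.999 j [-26.  32.  -3.   0. -54. -47.]
 shift cm [ 0.29  0.2  -0.09] rot10 [0.008 0.016 0.017] | rows>= 0.1
```

Emit:
play_rows(plan=[[[0.2,0.1,-0.05,0,0,0],[0.2,0.1,-0.05,0,0,0],[0.2,0.1,-0.05,0,0,0]]], hand=1)

```text
time_s: 4.2
tcp_pos: [0.508, -0.4297, 0.0875]
ee_rot: [[0.006, -0.281, 0.96], [-0.003, 0.96, 0.281], [-1.0, -0.005, 0.005]]
wrist_force: [-0.1, 0.0, -0.2]
gripper_width: 0.998
```

Emit:
play_rows(plan=[[[0,0,0,0,0,0],[0,0,0,0,0,0],[0,0,0,0,0,0],[0,0,0,0,0,0],[0,0,0,0,0,0]]], hand=0.2)

```text
time_s: 4.82
tcp_pos: [0.5076, -0.4295, 0.0865]
ee_rot: [[0.004, -0.28, 0.96], [-0.002, 0.96, 0.28], [-1.0, -0.003, 0.003]]
wrist_force: [0.3, -0.6, 0.4]
gripper_width: 0.515
```

```bash
python3 -c "
from h import *
go([.507,-.428,.086],106.3)"
```

```text
t 4.83 tcp [ 0.5076 -0.4295  0.0865] psi 106.29 tilt 0.28 F [ 0.3 -0.6  0.4] g 0.515 j [-26.  32.  -3.   0. -54. -47.]
 shift cm [ 0.05  0.16 -0.02] rot10 [-0.001  0.02   0.019] | rows>= 0.0
```

Emit:
play_rows(plan=[[[0,0.15,0,0,0,0],[0,0.15,0,0,0,0],[0,0.15,0,0,0,0],[0,0.15,0,0,0,0],[0,0.15,0,0,0,0]]], hand=0)

```text
time_s: 5.45
tcp_pos: [0.5072, -0.4278, 0.0865]
ee_rot: [[0.004, -0.28, 0.96], [-0.002, 0.96, 0.281], [-1.0, -0.003, 0.004]]
wrist_force: [-0.0, 1.2, 1.0]
gripper_width: 0.25
```

```bash
python3 -c "
from h import *
go([.507,-.428,.086],106.3)"
```

```text
t 5.45 tcp [ 0.5072 -0.4278  0.0865] psi 106.29 tilt 0.27 F [-0.   1.2  1. ] g 0.250 j [-26.  32.  -4.  -0. -54. -47.]
 shift cm [ 0.05 -0.01 -0.03] rot10 [-0.001  0.02   0.018] | rows>= 0.0
```

```bash
python3 -c "
from h import *
go([.507,-.428,.25],106.3);go([.688,-.219,.26],101.3)"
```

```text
t 5.45 tcp [ 0.5072 -0.4278  0.0865] psi 106.29 tilt 0.27 F [-0.   1.2  1. ] g 0.250 j [-26.  32.  -4.  -0. -54. -47.]
 shift cm [-16.35  -0.06   0.03] rot10 [-0.001  0.02   0.018] | rows>= 2.6
t 5.45 tcp [ 0.5072 -0.4278  0.0865] psi 106.29 tilt 0.27 F [-0.   1.2  1. ] g 0.250 j [-26.  32.  -4.  -0. -54. -47.]
 shift cm [-17.31  14.92  23.27] rot10 [0.499 0.021 0.017] | rows>= 5.2
```

Emit:
play_rows(plan=[[[-3,0,0,0,0,0],[-7,0,0,0,0,0],[-12,0,0,0,0,0],[-16.5,0,0,0,0,0],[-16.5,0,0,0,0,0]]], hand=0)

```text
time_s: 6.08
tcp_pos: [0.508, -0.429, 0.2564]
ee_rot: [[0.012, -0.281, 0.96], [-0.008, 0.96, 0.281], [-1.0, -0.011, 0.009]]
wrist_force: [-0.3, 0.9, -1.9]
gripper_width: 0.249
```

```bash
python3 -c "
from h import *
go([.688,-.219,.26],101.3)"
```

```text
t 6.08 tcp [ 0.508  -0.429   0.2564] psi 106.30 tilt 0.82 F [-0.3  0.9 -1.9] g 0.249 j [-26.  24.   9.   0. -74. -47.]
 shift cm [-0.31 15.1  23.18] rot10 [0.5   0.056 0.059] | rows>= 4.4
```

Emit:
play_rows(plan=[[[0,3.5,5,0.1,0,0],[-0.1,7,10,0.2,0.02,0.02],[-0.2,10,15,0.3,0.04,0.04],[-0.3,13,20,0.4,0.05,0.05],[-0.3,15.1,23.2,0.5,0.05,0.05]]], hand=0)

```text
time_s: 6.7
tcp_pos: [0.6877, -0.2151, 0.2519]
ee_rot: [[-0.01, -0.197, 0.98], [0.005, 0.98, 0.197], [-1.0, 0.007, -0.009]]
wrist_force: [-0.0, -0.1, -2.3]
gripper_width: 0.251
```

Emit:
play_rows(plan=[[[0,0,0,0,0,0],[0,0,0,0,0,0],[0,0,0,0,0,0]]], hand=0)

```text
time_s: 7.08
tcp_pos: [0.6859, -0.2187, 0.2544]
ee_rot: [[-0.007, -0.194, 0.981], [0.004, 0.981, 0.194], [-1.0, 0.005, -0.006]]
wrist_force: [-0.5, -1.0, -2.9]
gripper_width: 0.253
```

```bash
python3 -c "
from h import *
go([.688,-.219,.26],101.3)
shot('wrist','w2')"
```

```text
t 7.08 tcp [ 0.6859 -0.2187  0.2544] psi 101.21 tilt 0.48 F [-0.5 -1.  -2.9] g 0.253 j [ -5.  31.  20.  -0. -79. -74.]
 shift cm [-0.57 -0.07  0.19] rot10 [-0.009 -0.036 -0.031] | rows>= 0.1
```

View pics/w2.png

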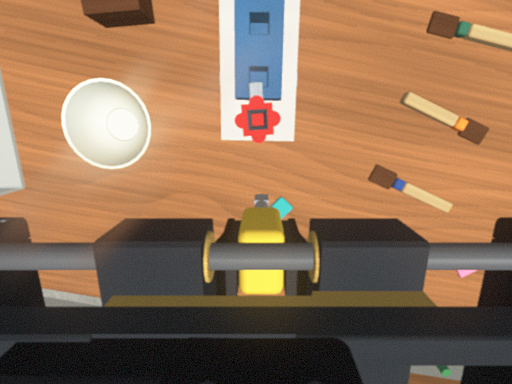

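Wrist view: the red knob is at (258,119) with the dark recess square inside it, the clamp arm pointing up-image over the casting's end. The key tip shows at (262,200) in the jaws.

```bash
cat > an2.py <<'E'
from h import *
import sys
name=sys.argv[1]; x0,y0,x1,y1=map(int,sys.argv[2:6])
c,im,d=load(name); P=cloud(c,d)
h=cv2.cvtColor(im,cv2.COLOR_BGR2HSV).astype(int)
red=((h[...,0]<8)|(h[...,0]>170))&(h[...,1]>150)&(h[...,2]>60)
roi=np.zeros_like(red); roi[y0:y1,x0:x1]=1
v,u=np.nonzero(red&roi)
hull=cv2.convexHull(np.stack([u,v],1).astype(np.float32)); (uc,vc),rad=cv2.minEnclosingCircle(hull)
print('knob circle',uc,vc,rad,onz(c,uc,vc,.092).round(4), 'depth z',np.nanmedian(P[...,2][red&roi]))
K=onz(c,uc,vc,.092)
# recess: darker pixels inside knob
k=np.hypot(*np.meshgrid(np.arange(512)-uc,np.arange(384)-vc))<rad*.72
g=im[...,2].astype(int); dk=k&(g<int(sys.argv[6]) if len(sys.argv)>6 else 120)
v,u=np.nonzero(dk); 
if len(u): rc=cv2.minAreaRect(np.stack([u,v],1).astype(np.float32)); print('recess rect',rc, onz(c,*rc[0],.092).round(4)); 
if len(u):
  B=np.array([onz(c,a,b,.092) for a,b in cv2.boxPoints(rc)]); 
  for w in (B[1]-B[0],B[2]-B[1]): print('edge',np.degrees(np.arctan2(w[1],w[0])).round(1),np.linalg.norm(w).round(4))
# mould rim z~.032
wm=(np.abs(P[...,2]-.032)<.006)&(h[...,1]<60)&(h[...,2]>120)
cs=comps(wm,150); 
for a,ce,b,l in cs: print('white',a,ce,b)
a,ce,b,l=min(cs,key=lambda q:np.hypot(q[1][0]-uc,q[1][1]-vc))
rc=rect(l); B=np.array([onz(c,a,b,.032) for a,b in cv2.boxPoints(rc)])
for w in (B[1]-B[0],B[2]-B[1]): print('mould edge',np.degrees(np.arctan2(w[1],w[0])).round(1),np.linalg.norm(w).round(4))
print(B.round(4).tolist())
cv2.imwrite('pics/'+name+'c.png',cv2.resize(im[y0-10:y1+10,x0-10:x1+10],None,fx=7,fy=7,interpolation=cv2.INTER_CUBIC))
E
python3 an2.py w2 225 90 290 145 110
```

```text
knob circle 258.0 119.0 23.19492530822754 [ 0.6209 -0.2338  0.092 ] depth z 0.09216363386414252
recess rect ((257.0, 119.0), (18.0, 18.0), 90.0) [ 0.6211 -0.2349  0.092 ]
edge 101.2 0.0196
edge 11.4 0.0191
white 2220 (np.float64(228.1), np.float64(74.2)) (np.int32(219), np.int32(0), np.int32(33), np.int32(140))
white 2278 (np.float64(287.4), np.float64(74.6)) (np.int32(264), np.int32(0), np.int32(36), np.int32(141))
white 1108 (np.float64(97.0), np.float64(122.7)) (np.int32(74), np.int32(86), np.int32(73), np.int32(76))
white 280 (np.float64(3.7), np.float64(173.6)) (np.int32(0), np.int32(141), np.int32(12), np.int32(54))
mould edge -172.1 0.1646
mould edge 98.4 0.0367
[[0.646, -0.2241, 0.032], [0.483, -0.2467, 0.032], [0.4776, -0.2104, 0.032], [0.6404, -0.1835, 0.032]]
```

View pics/w2c.png

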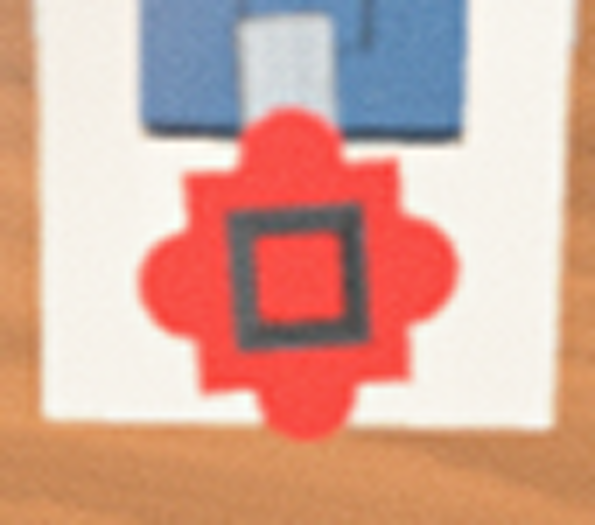

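```bash
python3 - <<'E'
from h import *
c,im,d=load('w2'); s=r.sense(); R=np.array(s['ee_rot']); p=np.array(s['tcp_pos'])
for L in (.0765,.0705,.03): 
  for e in (-.0055,.0055): print(L,e,proj(c,p+R[:,0]*L+R[:,1]*e-R[:,2]*.0055).round(1))
print(onz(c,257.4,119.3,.092))
cv2.imwrite('pics/w2k.png',cv2.resize(im[185:225,230:300],None,fx=9,fy=9,interpolation=cv2.INTER_CUBIC))
E
```

```text
0.0765 -0.0055 [254.3 192.2]
0.0765 0.0055 [267.1 192.2]
0.0705 -0.0055 [254.1 194. ]
0.0705 0.0055 [267.3 194. ]
0.03 -0.0055 [252.8 208.8]
0.03 0.0055 [268.5 208.8]
[ 0.62137565 -0.23441949  0.092     ]
```

View pics/w2k.png

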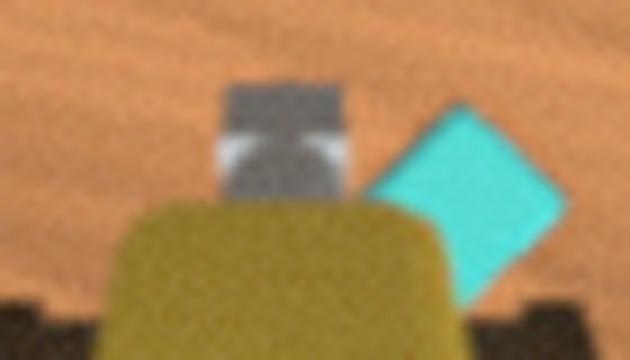

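```bash
python3 -c "
from h import *
go([.6214,-.2343,.19],105.5)"
```

```text
t 7.12 tcp [ 0.686  -0.2188  0.2547] psi 101.20 tilt 0.45 F [ 1.1  0.1 -1.7] g 0.251 j [ -5.  31.  20.  -0. -79. -74.]
 shift cm [ 6.51 -0.3  -6.6 ] rot10 [-0.43  -0.032 -0.032] | rows>= 1.5
```

Emit:
play_rows(plan=[[[1,0,-3,-0.2,0,0],[3,-0.2,-6,-0.4,-0.02,-0.02],[5,-0.3,-6.6,-0.43,-0.02,-0.02],[6,-0.3,-6.6,-0.43,-0.02,-0.02],[6,-0.3,-6.6,-0.43,-0.02,-0.02]]], hand=0)

```text
time_s: 7.75
tcp_pos: [0.6221, -0.2336, 0.1947]
ee_rot: [[-0.003, -0.268, 0.963], [0.002, 0.963, 0.268], [-1.0, 0.002, -0.002]]
wrist_force: [1.0, 0.4, -1.3]
gripper_width: 0.246
```

Emit:
play_rows(plan=[[[0,0,0,0,0,0],[0,0,0,0,0,0],[0,0,0,0,0,0],[0,0,0,0,0,0]]], hand=0)

```text
time_s: 8.25
tcp_pos: [0.6224, -0.2332, 0.1953]
ee_rot: [[-0.002, -0.269, 0.963], [0.001, 0.963, 0.269], [-1.0, 0.002, -0.001]]
wrist_force: [-0.1, 0.2, -2.0]
gripper_width: 0.253
```

```bash
python3 -c "
from h import *
go([.6214,-.2343,.17],105.5)
c,im,d=shot('wrist','w3')
im,d=r.capture('side'); cv2.imwrite('pics/s3.png',cv2.resize(im[180:320,200:340],None,fx=4,fy=4,interpolation=cv2.INTER_CUBIC))"
```

```text
t 8.25 tcp [ 0.6224 -0.2332  0.1953] psi 105.60 tilt 0.13 F [-0.1  0.2 -2. ] g 0.253 j [ -7.  27.   4.  -0. -68. -68.]
 shift cm [ 2.53 -0.08 -0.13] rot10 [ 0.01  -0.007 -0.011] | rows>= 0.4
```

View pics/w3.png

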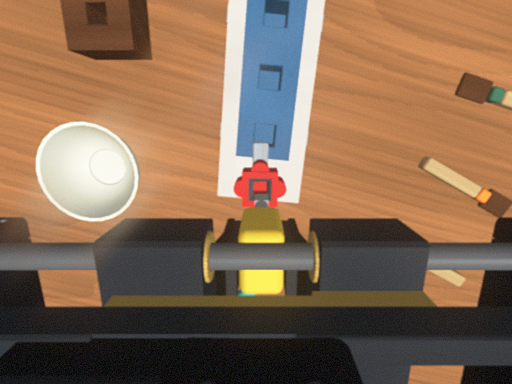

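View pics/s3.png

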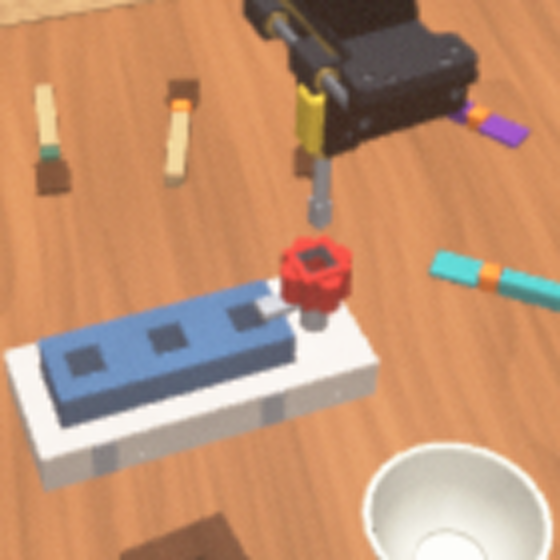

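The key hangs over the recess in both views (side: tip straight above the knob). Now lowering.

Emit:
play_rows(plan=[[[0.8,-0.08,-0.12,0,0,0],[1.6,-0.08,-0.12,0,0,0],[2.4,-0.08,-0.12,0,0,0],[3,-0.08,-0.12,0,0,0]]], hand=0)

```text
time_s: 8.85
tcp_pos: [0.6211, -0.2342, 0.1642]
ee_rot: [[-0.003, -0.269, 0.963], [0.002, 0.963, 0.269], [-1.0, 0.002, -0.003]]
wrist_force: [-0.3, -0.3, -2.0]
gripper_width: 0.249
```

```bash
python3 -c "
from h import *
go([.6214,-.2343,.148],105.5)"
```

```text
t 8.85 tcp [ 0.6211 -0.2342  0.1642] psi 105.59 tilt 0.20 F [-0.3 -0.3 -2. ] g 0.249 j [ -7.  28.   2.  -0. -64. -68.]
 shift cm [ 1.62 -0.02  0.04] rot10 [ 0.009 -0.014 -0.014] | rows>= 0.3
```

Emit:
play_rows(plan=[[[0.4,0,0,0,0,0],[0.8,0,0,0,0,0],[1.2,0,0,0,0,0],[1.6,0,0,0,0,0],[1.6,0,0,0,0,0]]], hand=0)

```text
time_s: 9.48
tcp_pos: [0.621, -0.2342, 0.1487]
ee_rot: [[-0.003, -0.269, 0.963], [0.002, 0.963, 0.269], [-1.0, 0.002, -0.002]]
wrist_force: [1.1, 0.4, -2.4]
gripper_width: 0.249
```

```bash
python3 -c "
from h import *
go([.6214,-.2343,.148],105.5)
print(r.sense()['moment'])
im,d=r.capture('side'); cv2.imwrite('pics/s4.png',cv2.resize(im[180:320,200:340],None,fx=4,fy=4,interpolation=cv2.INTER_CUBIC))"
```

```text
t 9.47 tcp [ 0.621  -0.2342  0.1487] psi 105.59 tilt 0.18 F [ 1.1  0.4 -2.4] g 0.249 j [ -7.  29.   1.  -0. -62. -68.]
 shift cm [ 0.07 -0.02  0.03] rot10 [ 0.009 -0.013 -0.013] | rows>= 0.0
[-0.00321334 -0.15981261  0.02890054]
```

View pics/s4.png

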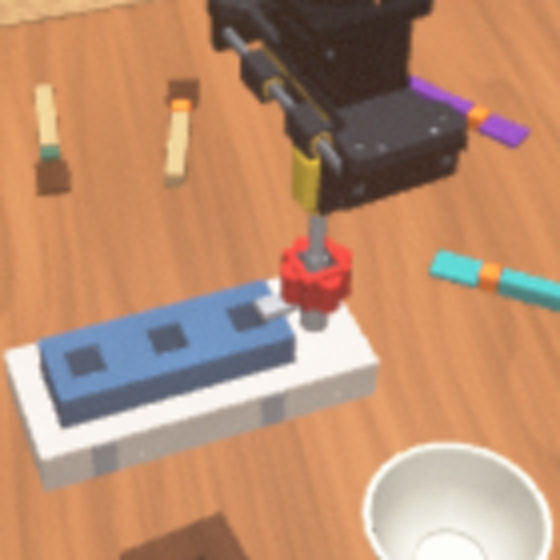

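Emit:
play_rows(plan=[[[0,0,0,-0.6,0,0],[0,0,0,-1.2,0,0],[0,0,0,-1.8,0,0],[0,0,0,-2.4,0,0],[0,0,0,-3,0,0]]], hand=0)

```text
time_s: 10.15
tcp_pos: [0.6214, -0.2342, 0.1496]
ee_rot: [[-0.001, -0.717, 0.698], [0.002, 0.698, 0.717], [-1.0, 0.002, 0.0]]
wrist_force: [-0.1, 1.7, -1.2]
gripper_width: 0.251
```

```bash
python3 -c "
from h import *
go([.6212,-.2343,.148],135.5);print(r.sense()['moment'])"
```

```text
t 10.15 tcp [ 0.6214 -0.2342  0.1496] psi 135.77 tilt 0.12 F [-0.1  1.7 -1.2] g 0.251 j [ -7.  29.   1.  -0. -62. -37.]
 shift cm [ 0.16  0.01 -0.02] rot10 [ 0.027  0.001 -0.011] | rows>= 0.0
[ 0.26033022 -0.02394737 -0.05087272]
```

Emit:
play_rows(plan=[[[0.1,0,0,-0.6,0,0],[0.1,0,0,-1.2,0,0],[0.1,0,0,-1.8,0,0],[0.1,0,0,-2.4,0,0],[0.1,0,0,-3,0,0]]], hand=0)

```text
time_s: 10.78
tcp_pos: [0.621, -0.2339, 0.1494]
ee_rot: [[-0.002, -0.969, 0.246], [0.002, 0.246, 0.969], [-1.0, 0.003, 0.001]]
wrist_force: [-1.8, 2.4, 2.5]
gripper_width: 0.249
```

```bash
python3 -c "
from h import *
go([.6212,-.2343,.148],165.5);print(r.sense()['moment'])"
```

```text
t 10.78 tcp [ 0.621  -0.2339  0.1494] psi 165.78 tilt 0.16 F [-1.8  2.4  2.5] g 0.249 j [ -7.  29.   1.  -0. -62.  -7.]
 shift cm [ 0.14 -0.03 -0.03] rot10 [ 0.028  0.006 -0.015] | rows>= 0.0
[ 0.83520174  0.63794463 -0.08462201]
```

Emit:
play_rows(plan=[[[0,0,0,-0.6,0,0],[0,0,0,-1.2,0,0],[0,0,0,-1.8,0,0],[0,0,0,-2.4,0,0],[0,0,0,-3,0,0]]], hand=0)

```text
time_s: 11.4
tcp_pos: [0.6204, -0.2339, 0.1494]
ee_rot: [[-0.004, -0.962, -0.272], [0.002, -0.272, 0.962], [-1.0, 0.003, 0.003]]
wrist_force: [-2.7, 2.3, 3.0]
gripper_width: 0.251
```

Emit:
play_rows(plan=[[[0,0,0,0,0,0],[0,0,0,0,0,0],[0,0,0,0,0,0]]], hand=0)

```text
time_s: 11.78
tcp_pos: [0.6205, -0.234, 0.1493]
ee_rot: [[-0.003, -0.964, -0.267], [0.002, -0.267, 0.964], [-1.0, 0.003, 0.002]]
wrist_force: [-4.1, 2.4, 5.8]
gripper_width: 0.252
```

```bash
python3 -c "
from h import *
go([.6212,-.2343,.148],195.5);print(r.sense()['moment'])
shot('wrist','w4')
im,d=r.capture('side'); cv2.imwrite('pics/s5.png',cv2.resize(im[180:320,200:340],None,fx=4,fy=4,interpolation=cv2.INTER_CUBIC))"
```

```text
t 11.78 tcp [ 0.6205 -0.234   0.1493] psi -164.50 tilt 0.22 F [-4.1  2.4  5.8] g 0.252 j [ -7.  29.   1.  -0. -62.  22.]
 shift cm [ 0.13 -0.06 -0.05] rot10 [-0.     0.014 -0.016] | rows>= 0.0
[ 1.18452139  1.5695627  -0.07591982]
```

View pics/s5.png

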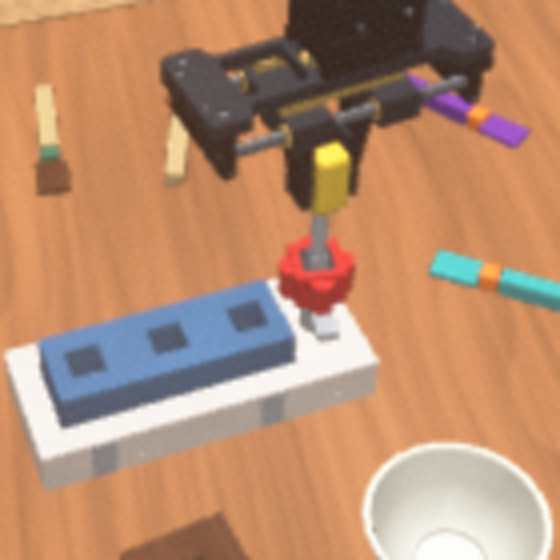

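View pics/w4.png

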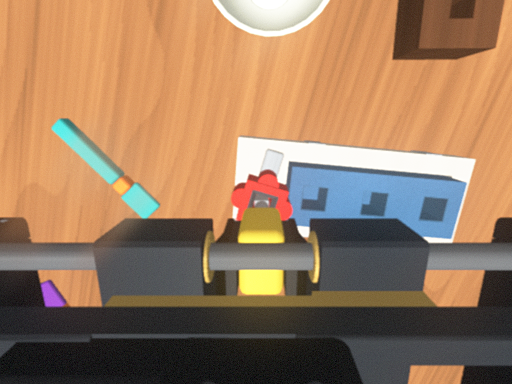

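The side and wrist views agree: the steel arm is swung off the casting, about square to it at roughly 1.5 rad. I'll ease the torque and lift out.

Emit:
play_rows(plan=[[[0,0.05,0.03,0.25,0,0],[0,0.05,0.03,0.5,0,0],[0,0.05,0.03,0.5,0,0]]], hand=0)

```text
time_s: 12.25
tcp_pos: [0.6205, -0.234, 0.1479]
ee_rot: [[-0.003, -0.983, -0.183], [0.002, -0.183, 0.983], [-1.0, 0.002, 0.002]]
wrist_force: [-2.5, 2.2, -1.0]
gripper_width: 0.252
```

```bash
python3 -c "
from h import *
go([.6212,-.2343,.25],190.5);print(r.sense()['moment'])"
```

```text
t 12.25 tcp [ 0.6205 -0.234   0.1479] psi -169.45 tilt 0.18 F [-2.5  2.2 -1. ] g 0.252 j [ -7.  29.   1.  -0. -62.  17.]
 shift cm [-10.21  -0.04  -0.02] rot10 [ 0.005  0.013 -0.012] | rows>= 1.6
[0.5943982  0.59849815 0.01492102]
```

Emit:
play_rows(plan=[[[-1,0,0,0,0,0],[-3,0,0,0,0,0],[-6,0,0,0,0,0],[-10,0,0,0,0,0],[-12,0,0,0,0,0]]], hand=0)

```text
time_s: 12.88
tcp_pos: [0.6225, -0.2351, 0.272]
ee_rot: [[0.005, -0.983, -0.184], [-0.001, -0.184, 0.983], [-1.0, -0.004, -0.002]]
wrist_force: [0.4, -0.2, -1.8]
gripper_width: 0.25
```

```bash
python3 -c "
from h import *
go([.507,-.428,.27],106.3);print(r.sense()['moment'])
shot('wrist','w5')
im,d=r.capture('side'); cv2.imwrite('pics/s6.png',cv2.resize(im[150:350,170:370],None,fx=3,fy=3,interpolation=cv2.INTER_CUBIC))"
```

```text
t 12.88 tcp [ 0.6225 -0.2351  0.272 ] psi -169.40 tilt 0.26 F [ 0.4 -0.2 -1.8] g 0.250 j [ -7.  24.  11.   0. -77.  17.]
 shift cm [  0.16  14.9  -16.84] rot10 [8.43  0.011 0.027] | rows>= 7.9
[ 0.06341982 -0.01280471  0.04307983]
```

View pics/s6.png

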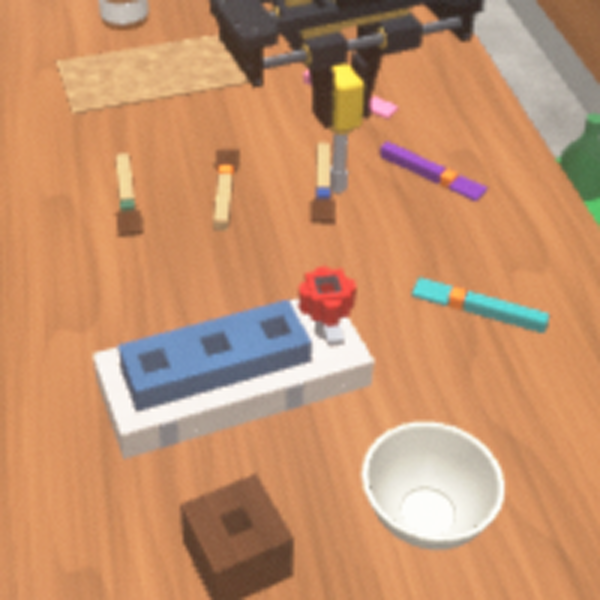

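View pics/w5.png

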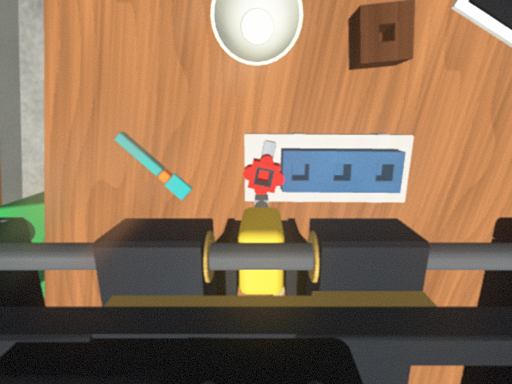

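```bash
python3 - <<'E'
from h import *
go([.507,-.428,.22],196.3)
c,im,d=load('w5'); P=cloud(c,d)
hm=(P[...,2]>.044)&(P[...,2]<.056)
for a,ce,b,l in comps(hm,200,(330,0,430,75)):
    rc=rect(l); B=np.array([onz(c,u,v,.05) for u,v in cv2.boxPoints(rc)]); print(ce,rc,B.mean(0).round(4),[np.linalg.norm(B[i]-B[i-1]).round(4) for i in range(4)],[np.degrees(np.arctan2(*(B[i]-B[i-1])[1::-1])).round(1) for i in (1,2)])
# hole centre
g=im.max(2).astype(int); roi=g[18:48,370:402]; print(roi.min()); m=np.zeros_like(hm); m[18:48,370:402]=roi<60
for a,ce,b,l in comps(m,20): print('hole',a,ce,b,onz(c,*ce,.05).round(4))
E
```

```text
t 12.97 tcp [ 0.6228 -0.2352  0.2723] psi -169.40 tilt 0.37 F [ 0.4 -0.1 -1. ] g 0.250 j [ -7.  24.  11.   0. -76.  17.]
 shift cm [  5.17  14.96 -16.81] rot10 [-0.57  -0.014  0.034] | rows>= 3.7
(np.float64(385.6), np.float64(31.3)) ((386.0, 32.0), (64.0, 56.0), 90.0) [ 0.5073 -0.427   0.05  ] [np.float64(0.0698), np.float64(0.0656), np.float64(0.0702), np.float64(0.069)] [np.float64(-169.5), np.float64(108.2)]
61
```

Emit:
play_rows(plan=[[[0,3,-3.5,-0.2,0,0],[0,7,-8,-0.4,0,0],[1,11,-12.5,-0.57,0,0.03],[2.5,15,-16.8,-0.57,0,0.03],[4,15,-16.8,-0.57,0,0.03]]], hand=0)

```text
time_s: 13.6
tcp_pos: [0.5015, -0.4301, 0.2262]
ee_rot: [[-0.009, -0.961, -0.275], [0.001, -0.275, 0.962], [-1.0, 0.008, 0.003]]
wrist_force: [0.3, 0.5, -1.7]
gripper_width: 0.25
```

Emit:
play_rows(plan=[[[1,0,0,0,0,0],[3,0,0,0,0,0],[3,0,0,0,0,0],[3,0,0,0,0,0]]], hand=0)

```text
time_s: 14.1
tcp_pos: [0.5052, -0.4264, 0.1988]
ee_rot: [[-0.006, -0.959, -0.282], [-0.001, -0.282, 0.959], [-1.0, 0.006, 0.001]]
wrist_force: [-1.0, 1.0, -1.7]
gripper_width: 0.248
```

```bash
python3 - <<'E'
from h import *
go([.507,-.428,.13],196.3)
shot('wrist','w6')
im,d=r.capture('side'); cv2.imwrite('pics/s7.png',cv2.resize(im[220:360,180:320],None,fx=4,fy=4,interpolation=cv2.INTER_CUBIC))
E
```

```text
t 14.10 tcp [ 0.5052 -0.4264  0.1988] psi -163.60 tilt 0.36 F [-1.   1.  -1.7] g 0.248 j [-26.  27.   4.   0. -68.  42.]
 shift cm [ 6.88 -0.17 -0.21] rot10 [ 0.01   0.006 -0.036] | rows>= 1.1
```

View pics/s7.png

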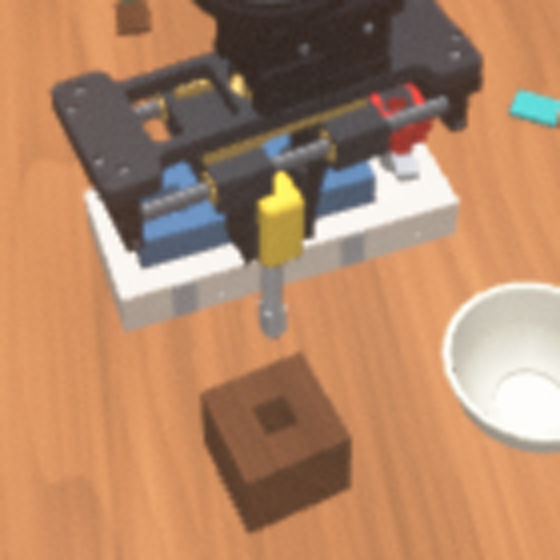

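View pics/w6.png

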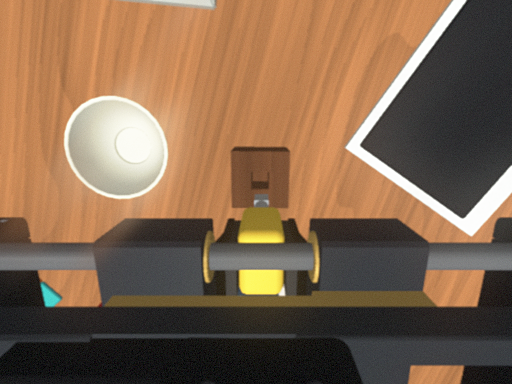

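Emit:
play_rows(plan=[[[1,-0.17,-0.2,0,0,-0.03],[2.5,-0.17,-0.2,0,0,-0.03],[4.5,-0.17,-0.2,0,0,-0.03],[6,-0.17,-0.2,0,0,-0.03],[6,-0.17,-0.2,0,0,-0.03]]], hand=0)

```text
time_s: 14.82
tcp_pos: [0.5048, -0.4278, 0.1359]
ee_rot: [[-0.006, -0.96, -0.28], [0.004, -0.28, 0.96], [-1.0, 0.004, 0.005]]
wrist_force: [0.3, 0.8, -1.3]
gripper_width: 0.25
```

```bash
python3 - <<'E'
from h import *
go([.507,-.428,.0885],196.3)
shot('wrist','w7')
im,d=r.capture('side'); cv2.imwrite('pics/s8.png',cv2.resize(im[220:360,180:320],None,fx=4,fy=4,interpolation=cv2.INTER_CUBIC))
E
```

```text
t 14.82 tcp [ 0.5048 -0.4278  0.1359] psi -163.72 tilt 0.39 F [ 0.3  0.8 -1.3] g 0.250 j [-26.  30.  -0.  -0. -61.  43.]
 shift cm [ 4.74 -0.23 -0.1 ] rot10 [-0.002  0.03  -0.025] | rows>= 0.8
```

View pics/s8.png

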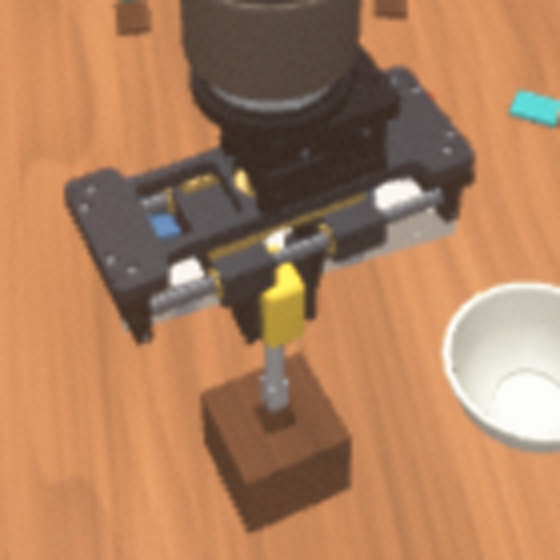

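Emit:
play_rows(plan=[[[0.5,-0.2,-0.1,0,0.02,-0.02],[1.5,-0.2,-0.1,0,0.02,-0.02],[3,-0.2,-0.1,0,0.02,-0.02],[4.5,-0.2,-0.1,0,0.02,-0.02],[4.6,-0.2,-0.1,0,0.02,-0.02]]], hand=0)

```text
time_s: 15.55
tcp_pos: [0.5068, -0.428, 0.0897]
ee_rot: [[-0.002, -0.96, -0.28], [0.002, -0.28, 0.96], [-1.0, 0.001, 0.002]]
wrist_force: [-0.8, 0.5, -1.9]
gripper_width: 0.252
```

Emit:
play_rows(plan=[[[0,0,0,0,0,0],[0,0,0,0,0,0]]], hand=0)

```text
time_s: 15.8
tcp_pos: [0.5084, -0.429, 0.0928]
ee_rot: [[0.003, -0.96, -0.281], [-0.001, -0.281, 0.96], [-1.0, -0.003, -0.002]]
wrist_force: [-0.5, 0.8, -1.4]
gripper_width: 0.253
```

```bash
python3 - <<'E'
from h import *
go([.507,-.428,.0865],196.3)
E
```

```text
t 15.80 tcp [ 0.5084 -0.429   0.0928] psi -163.70 tilt 0.21 F [-0.5  0.8 -1.4] g 0.253 j [-26.  32.  -3.  -0. -55.  43.]
 shift cm [0.63 0.11 0.13] rot10 [-0.    -0.014  0.016] | rows>= 0.1
```

Emit:
play_rows(plan=[[[0.3,0.1,0.1,0,0,0],[0.55,0.1,0.1,0,0,0],[0.55,0.1,0.1,0,0,0],[0.55,0.1,0.1,0,0,0],[0.55,0.1,0.1,0,0,0]]], hand=0)

```text
time_s: 16.42
tcp_pos: [0.5067, -0.428, 0.0866]
ee_rot: [[0.002, -0.96, -0.281], [-0.001, -0.281, 0.96], [-1.0, -0.002, -0.001]]
wrist_force: [-1.0, 0.1, -0.6]
gripper_width: 0.251
```

```bash
python3 - <<'E'
from h import *
go([.507,-.428,.0865],196.3)
E
```

```text
t 16.43 tcp [ 0.5067 -0.428   0.0866] psi -163.71 tilt 0.13 F [-1.   0.1 -0.6] g 0.251 j [-26.  32.  -4.  -0. -54.  43.]
 shift cm [ 0.01 -0.03 -0.01] rot10 [-0.001 -0.007  0.011] | rows>= 0.0
```

Key on the holder floor; releasing and going up.

Emit:
play_rows(plan=[[[0,0,0,0,0,0],[0,0,0,0,0,0],[0,0,0,0,0,0],[0,0,0,0,0,0],[0,0,0,0,0,0]]], hand=0.7)

```text
time_s: 17.05
tcp_pos: [0.5068, -0.428, 0.0866]
ee_rot: [[0.002, -0.96, -0.281], [-0.001, -0.281, 0.96], [-1.0, -0.002, -0.001]]
wrist_force: [-0.2, 0.0, 0.1]
gripper_width: 0.675
```

Emit:
play_rows(plan=[[[-1,0,0,0,0,0],[-4,0,0,0,0,0],[-9,0,0,0,0,0],[-14,0,0,0,0,0],[-17,0,0,0,0,0]]], hand=0.7)

```text
time_s: 17.68
tcp_pos: [0.507, -0.4285, 0.2611]
ee_rot: [[0.007, -0.96, -0.281], [-0.004, -0.281, 0.96], [-1.0, -0.006, -0.006]]
wrist_force: [-0.0, 0.7, -0.2]
gripper_width: 0.697
```

```bash
python3 - <<'E'
from h import *
go([.507,-.428,.25],196.3)
shot('wrist','w8'); 
c,im,d=shot('top','t8'); cv2.imwrite('pics/t8c.png',cv2.resize(im[110:290,140:420],None,fx=2.8,fy=2.8,interpolation=cv2.INTER_CUBIC))
c,im,d=shot('side','s9'); cv2.imwrite('pics/s9c.png',cv2.resize(im[130:350,170:390],None,fx=2.7,fy=2.7,interpolation=cv2.INTER_CUBIC))
E
```

```text
t 17.68 tcp [ 0.507  -0.4285  0.2611] psi -163.70 tilt 0.46 F [-0.   0.7 -0.2] g 0.697 j [-26.  24.  10.   0. -75.  43.]
 shift cm [ 1.11 -0.01  0.06] rot10 [ 0.    -0.033  0.032] | rows>= 0.2
```

View pics/s9c.png

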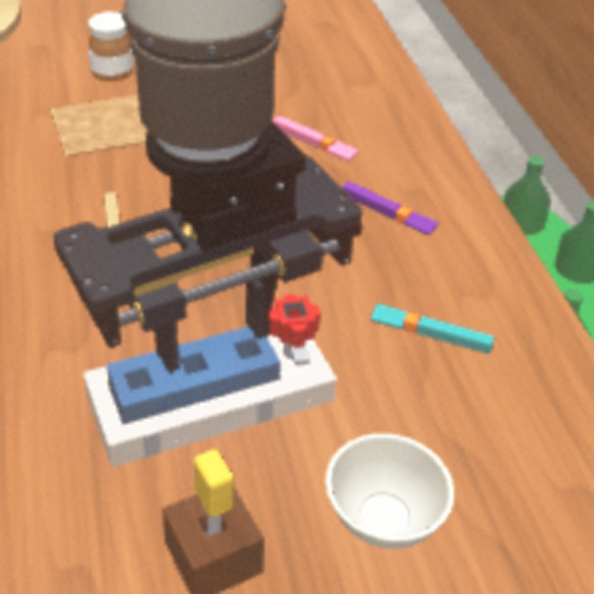

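View pics/w8.png

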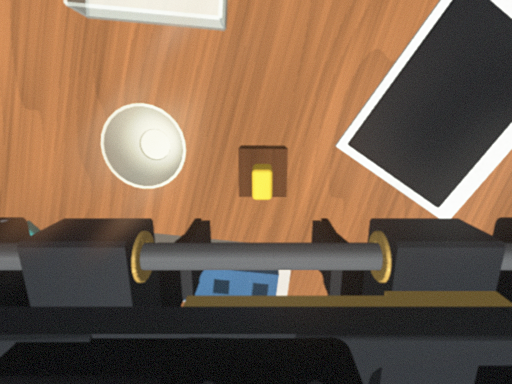

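Key stands upright in the holder: wrist pixels (262,183), holder (263,172). Next the casting; I'll go and view it closely with the jaws across its width.

```bash
python3 - <<'E'
from h import *
go([.465,-.265,.27],280)
E
```

```text
t 17.82 tcp [ 0.5071 -0.4283  0.2597] psi -163.70 tilt 0.46 F [-0.7  0.8 -0.4] g 0.703 j [-26.  24.  10.  -0. -75.  43.]
 shift cm [-1.12 -0.55 16.85] rot10 [-8.37e+00 -5.00e-02  6.00e-03] | rows>= 7.8
```

Emit:
play_rows(plan=[[[0,1,3,-0.9,0,0],[0,2,6,-1.8,0,0],[0,3,9,-2.7,0,0],[0,4,12,-3.6,0,0],[0,5,15,-4.5,0,0]]], hand=1)

```text
time_s: 18.45
tcp_pos: [0.4149, -0.2968, 0.255]
ee_rot: [[-0.0, -0.476, -0.879], [0.0, -0.879, 0.476], [-1.0, -0.0, 0.0]]
wrist_force: [1.1, 0.8, 0.7]
gripper_width: 0.991
```

```bash
python3 - <<'E'
from h import *
go([.465,-.265,.27],280)
E
```

```text
t 18.45 tcp [ 0.4149 -0.2968  0.255 ] psi -118.43 tilt 0.03 F [1.1 0.8 0.7] g 0.991 j [-17.   9. -12.  -0. -68.  79.]
 shift cm [-1.49 -5.18 -2.89] rot10 [-3.843e+00  1.000e-03  3.000e-03] | rows>= 3.6
```

Emit:
play_rows(plan=[[[-0.4,-1.5,-0.8,-0.9,0,0],[-0.8,-3,-1.6,-1.8,0,0],[-1.2,-4.5,-2.4,-2.7,0,0],[-1.5,-5.2,-2.9,-3.85,0,0],[-1.5,-5.2,-2.9,-3.85,0,0]]], hand=1)

```text
time_s: 19.08
tcp_pos: [0.4665, -0.2658, 0.2704]
ee_rot: [[0.0, 0.169, -0.986], [0.0, -0.986, -0.169], [-1.0, 0.0, -0.0]]
wrist_force: [-0.5, -0.4, 0.2]
gripper_width: 0.997
```

```bash
python3 - <<'E'
from h import *
go([.465,-.265,.27],280)
shot('wrist','w9')
E
```

```text
t 19.07 tcp [ 0.4665 -0.2658  0.2704] psi -80.25 tilt 0.03 F [-0.5 -0.4  0.2] g 0.997 j [-12.  12.  -7.  -0. -71. 112.]
 shift cm [ 0.04 -0.1   0.14] rot10 [-0.025 -0.003 -0.   ] | rows>= 0.0
```

View pics/w9.png

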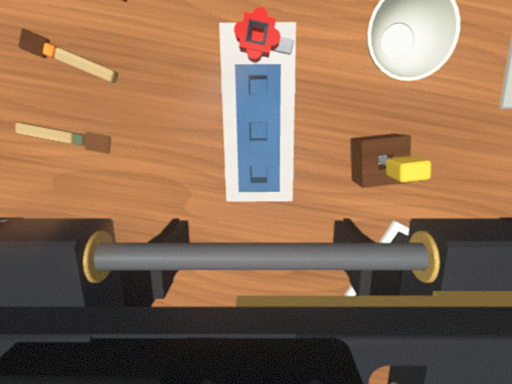

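The whole mould is visible, with the casting at (258,130), its wells at (258,85), (258,131) and (258,174), and the clamp arm out to the right at (285,45).

```bash
cat > an3.py <<'E'
from h import *
import sys
def casting(name,z,roi=None,hue=(100,118)):
    c,im,d=load(name); P=cloud(c,d)
    h=cv2.cvtColor(im,cv2.COLOR_BGR2HSV).astype(int)
    m=(h[...,0]>hue[0])&(h[...,0]<hue[1])&(h[...,1]>100)&(np.abs(P[...,2]-z)<.012)
    m=cv2.morphologyEx(m.astype(np.uint8),cv2.MORPH_CLOSE,np.ones((3,3)))
    a,ce,b,l=max(comps(m,100,roi),key=lambda k:k[0])
    rc=rect(l); print(a,ce,rc)
    B=np.array([onz(c,u,v,z) for u,v in cv2.boxPoints(rc)])
    print('centre',B.mean(0).round(4))
    for w in (B[1]-B[0],B[2]-B[1]): print('edge',np.degrees(np.arctan2(w[1],w[0])).round(1),np.linalg.norm(w).round(4))
    # line-fit: contour points in world, long edges
    cn=max(cv2.findContours(l.astype(np.uint8),cv2.RETR_EXTERNAL,cv2.CHAIN_APPROX_NONE)[0],key=len)[:,0]
    W=np.array([onz(c,u,v,z)[:2] for u,v in cn]); 
    e=max([(B[1]-B[0])[:2],(B[2]-B[1])[:2]],key=np.linalg.norm); e/=np.linalg.norm(e); n=np.array([-e[1],e[0]])
    C=B.mean(0)[:2]; A=(W-C)@e; N=(W-C)@n; L=np.abs(A).max()
    out=[]
    for s in (1,-1):
        k=(s*N>.018)&(np.abs(A)<L*.85); f=np.polyfit(A[k],N[k],1); out.append(f); print('side',s,'ang',(np.degrees(np.arctan2(e[1],e[0]))+np.degrees(np.arctan(f[0]))).round(2),'off',f[1].round(4))
    print('n-centre',(out[0][1]+out[1][1])/2)
    print('depth-plane z',np.nanmedian(P[...,2][l]))
    return c,im,P
if __name__=='__main__':
    c,im,P=casting(sys.argv[1],float(sys.argv[2]))
E
python3 an3.py w9 .056; python3 - <<'E'
from h import *
c,im,d=load('w9'); cv2.imwrite('pics/w9c.png',cv2.resize(im[0:210,190:330],None,fx=3.8,fy=2.85*1.333,interpolation=cv2.INTER_CUBIC)[:600*2])
b=cv2.resize(im[55:200,200:310],None,fx=4,fy=4,interpolation=cv2.INTER_CUBIC); cv2.imwrite('pics/w9c.png',b)
E
```

```text
3953 (np.float64(259.4), np.float64(130.8)) ((258.0, 127.5), (125.0, 42.0), 90.0)
centre [ 0.5183 -0.2532  0.056 ]
edge -80.3 0.0509
edge -169.4 0.1563
side 1 ang -170.04 off 0.0259
side -1 ang -170.35 off -0.0254
n-centre 0.0002884061152265936
depth-plane z 0.05717676007644097
```

View pics/w9c.png

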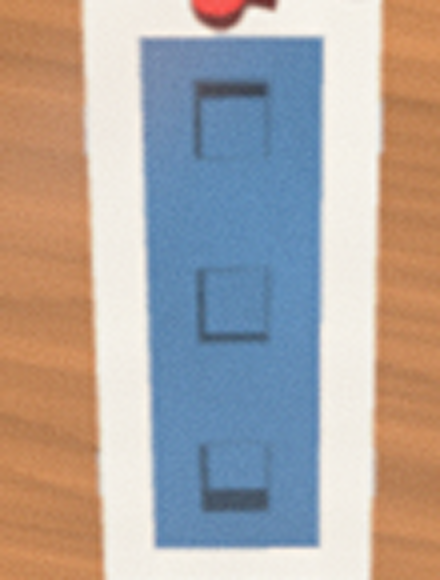

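```bash
python3 - <<'E'
from h import *
c,im,d=load('w9'); print(onz(c,258.6,130.9,.056))
go([.517,-.2535,.10],279.8)
E
```

```text
[ 0.51841188 -0.25393205  0.056     ]
t 19.12 tcp [ 0.4662 -0.266   0.2704] psi -80.32 tilt 0.02 F [-0.1 -0.4  0.6] g 1.000 j [-12.  12.  -7.  -0. -71. 112.]
 shift cm [17.04 -0.37 -5.21] rot10 [-0.012 -0.002  0.   ] | rows>= 2.9
```

Emit:
play_rows(plan=[[[3,-0.2,-2.5,0,0,0],[8,-0.4,-5.3,0,0,0],[13,-0.4,-5.3,0,0,0],[17,-0.4,-5.3,0,0,0],[17,-0.4,-5.3,0,0,0]]], hand=1)

```text
time_s: 19.75
tcp_pos: [0.5154, -0.253, 0.098]
ee_rot: [[-0.007, 0.167, -0.986], [0.001, -0.986, -0.167], [-1.0, -0.002, 0.006]]
wrist_force: [0.1, -0.2, 0.7]
gripper_width: 1.001
```

Emit:
play_rows(plan=[[[0,0,0,0,0,0],[0,0,0,0,0,0],[0,0,0,0,0,0]]], hand=1)

```text
time_s: 20.12
tcp_pos: [0.5194, -0.2536, 0.1032]
ee_rot: [[0.005, 0.17, -0.985], [-0.001, -0.985, -0.17], [-1.0, 0.002, -0.005]]
wrist_force: [-0.6, -0.4, 0.2]
gripper_width: 1.0
```

```bash
python3 - <<'E'
from h import *
go([.518,-.2535,.038],279.8)
E
```

```text
t 20.12 tcp [ 0.5194 -0.2536  0.1032] psi -80.23 tilt 0.32 F [-0.6 -0.4  0.2] g 1.000 j [-10.  24. -16.   0. -50. 110.]
 shift cm [ 6.52 -0.05  0.16] rot10 [-0.003 -0.029 -0.013] | rows>= 1.0
```

Emit:
play_rows(plan=[[[1.5,-0.05,0.1,0,-0.01,0],[3,-0.05,0.1,0,-0.02,0],[4.5,-0.05,0.1,0,-0.02,0],[5.5,-0.05,0.1,0,-0.02,0],[6.1,-0.05,0.1,0,-0.02,0]]], hand=1)

```text
time_s: 20.75
tcp_pos: [0.5173, -0.2531, 0.0394]
ee_rot: [[-0.003, 0.17, -0.985], [-0.001, -0.985, -0.17], [-1.0, 0.001, 0.003]]
wrist_force: [-0.3, 0.2, 0.2]
gripper_width: 0.997
```

Emit:
play_rows(plan=[[[0,0,0,0,0,0],[0,0,0,0,0,0],[0,0,0,0,0,0],[0,0,0,0,0,0]]], hand=1)

```text
time_s: 21.25
tcp_pos: [0.5179, -0.2532, 0.0409]
ee_rot: [[-0.0, 0.17, -0.985], [-0.001, -0.985, -0.17], [-1.0, 0.001, 0.001]]
wrist_force: [-0.2, -0.2, 1.0]
gripper_width: 1.005
```

```bash
python3 - <<'E'
from h import *
go([.518,-.2535,.038],279.8)
E
```

```text
t 21.25 tcp [ 0.5179 -0.2532  0.0409] psi -80.21 tilt 0.08 F [-0.2 -0.2  1. ] g 1.005 j [-10.  28. -19.   0. -43. 110.]
 shift cm [ 0.29  0.04 -0.01] rot10 [-0.001  0.004 -0.008] | rows>= 0.0
```

Emit:
play_rows(plan=[[[0.2,0,0,0,0,0],[0.35,0,0,0,0,0],[0.35,0,0,0,0,0]]], hand=1)

```text
time_s: 21.62
tcp_pos: [0.5175, -0.2531, 0.0368]
ee_rot: [[-0.002, 0.17, -0.985], [-0.001, -0.985, -0.17], [-1.0, 0.001, 0.002]]
wrist_force: [-0.7, 0.1, -0.1]
gripper_width: 1.004
```

Emit:
play_rows(plan=[[[0,0,0,0,0,0],[0,0,0,0,0,0],[0,0,0,0,0,0],[0,0,0,0,0,0],[0,0,0,0,0,0]]], hand=0)

```text
time_s: 22.25
tcp_pos: [0.5177, -0.2532, 0.037]
ee_rot: [[-0.001, 0.17, -0.985], [-0.001, -0.985, -0.17], [-1.0, 0.001, 0.001]]
wrist_force: [-0.6, -0.6, 0.5]
gripper_width: 0.641
```

```bash
python3 - <<'E'
from h import *
go([.518,-.2535,.15],279.8)
E
```

```text
t 22.25 tcp [ 0.5177 -0.2532  0.037 ] psi -80.21 tilt 0.10 F [-0.6 -0.6  0.5] g 0.641 j [-10.  29. -19.   0. -42. 110.]
 shift cm [-1.13e+01  5.00e-02 -1.00e-02] rot10 [-0.001  0.007 -0.007] | rows>= 1.8
```

Emit:
play_rows(plan=[[[0,0,0,0,0,0],[0,0,0,0,0,0],[-0.5,0,0,0,0,0],[-1.2,0,0,0,0,0],[-2.2,0,0,0,0,0]]], hand=0)

```text
time_s: 22.88
tcp_pos: [0.5172, -0.2529, 0.059]
ee_rot: [[-0.002, 0.17, -0.985], [-0.001, -0.985, -0.17], [-1.0, 0.0, 0.003]]
wrist_force: [-0.2, 0.0, -4.3]
gripper_width: 0.646
```

Emit:
play_rows(plan=[[[-1.5,0,0,0,0,0],[-3.5,0,0,0,0,0],[-6,0,0,0,0,0],[-9,0,0,0,0,0],[-12,0,0,0,0,0]]], hand=0)

```text
time_s: 23.5
tcp_pos: [0.5176, -0.2529, 0.1809]
ee_rot: [[-0.0, 0.17, -0.985], [-0.001, -0.985, -0.17], [-1.0, 0.001, 0.001]]
wrist_force: [0.1, 0.1, -3.5]
gripper_width: 0.642
```

```bash
python3 - <<'E'
from h import *
go([.519,.265,.17],275.5); print(r.sense()['moment'])
c,im,d=shot('side','s10'); cv2.imwrite('pics/s10c.png',cv2.resize(im[130:350,170:390],None,fx=2.7,fy=2.7,interpolation=cv2.INTER_CUBIC))
shot('wrist','w10')
E
```

```text
t 23.50 tcp [ 0.5176 -0.2529  0.1809] psi -80.22 tilt 0.08 F [ 0.1  0.1 -3.5] g 0.642 j [-10.  19. -10.   0. -61. 110.]
 shift cm [  1.03 -51.01  -8.94] rot10 [ 0.428  0.004 -0.007] | rows>= 8.3
[-0.08809771 -0.06471584 -0.05704518]
```

View pics/s10c.png

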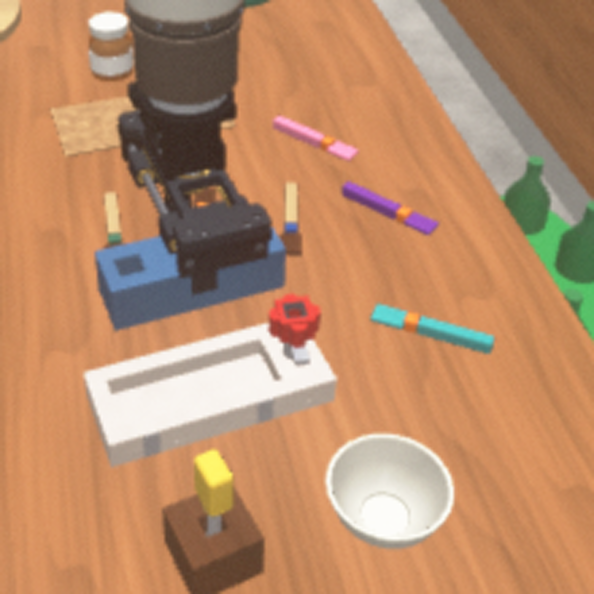

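View pics/w10.png

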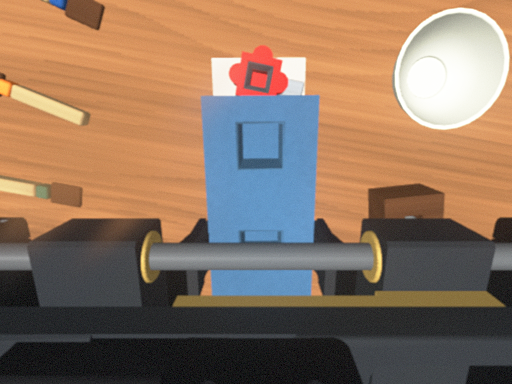

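```bash
python3 - <<'E'
from h import *
c,im,d=load('top0'); P=cloud(c,d)
h=cv2.cvtColor(im,cv2.COLOR_BGR2HSV).astype(int)
print(h[230,165],h[230,200],h[260,160])
m=(h[...,2]>120)&(h[...,0]>11)&(h[...,0]<25)&(h[...,1]<170)
m=cv2.morphologyEx(m.astype(np.uint8),cv2.MORPH_CLOSE,np.ones((3,3))); m=cv2.morphologyEx(m,cv2.MORPH_OPEN,np.ones((5,5)))
a,ce,b,l=max(comps(m,300,(130,170,210,290)),key=lambda k:k[0]); rc=rect(l); print(a,ce,b,rc)
B=np.array([onz(c,u,v,.004) for u,v in cv2.boxPoints(rc)]); print('centre',B.mean(0).round(4), onz(c,*ce,.004).round(4))
for w in (B[1]-B[0],B[2]-B[1]): print(np.degrees(np.arctan2(w[1],w[0])).round(1),np.linalg.norm(w).round(4))
E
```

```text
[ 16 152 200] [ 13 189 177] [ 16 151 213]
3002 (np.float64(169.0), np.float64(229.9)) (np.int32(146), np.int32(190), np.int32(47), np.int32(81)) ((168.90771484375, 229.76153564453125), (77.89381408691406, 39.07094192504883), 82.87498474121094)
centre [0.5202 0.2648 0.004 ] [0.519  0.2645 0.004 ]
-83.3 0.1216
-172.8 0.2416
```

Emit:
play_rows(plan=[[[0,-2,-0.3,0,0,0],[0,-6,-1,0,0,0],[0,-11,-1.8,0.1,0,0],[0,-16,-2.7,0.1,0,0],[0,-21,-3.6,0.1,0,0]]], hand=0)

```text
time_s: 24.22
tcp_pos: [0.5159, -0.0377, 0.1772]
ee_rot: [[-0.004, 0.153, -0.988], [-0.001, -0.988, -0.153], [-1.0, 0.001, 0.004]]
wrist_force: [0.9, -0.4, -3.7]
gripper_width: 0.642
```

Emit:
play_rows(plan=[[[0,-5,-0.8,0,0,0],[0,-10,-1.6,0.1,0,0],[0,-15,-2.4,0.1,0,0],[0,-19,-3.2,0.2,0,0],[0,-22,-3.6,0.2,0,0]]], hand=0)

```text
time_s: 24.85
tcp_pos: [0.5178, 0.1851, 0.1767]
ee_rot: [[-0.004, 0.12, -0.993], [-0.003, -0.993, -0.12], [-1.0, 0.002, 0.004]]
wrist_force: [-0.2, -0.4, -4.6]
gripper_width: 0.643
```

```bash
python3 - <<'E'
from h import *
go([.52,.265,.12],277)
E
```

```text
t 24.85 tcp [0.5178 0.1851 0.1767] psi -83.12 tilt 0.28 F [-0.2 -0.4 -4.6] g 0.643 j [ 37.  17. -14.  -0. -59.  60.]
 shift cm [ 5.65 -7.92 -1.2 ] rot10 [-0.012  0.025 -0.011] | rows>= 1.6
```

Emit:
play_rows(plan=[[[0.5,-3,-0.5,0,0,0],[1.5,-6,-0.9,0,0.02,0],[3,-7.9,-1.2,0,0.02,0],[5,-7.9,-1.2,0,0.02,0],[5.6,-7.9,-1.2,0,0.02,0]]], hand=0)

```text
time_s: 25.48
tcp_pos: [0.5201, 0.2619, 0.1194]
ee_rot: [[-0.003, 0.118, -0.993], [-0.005, -0.993, -0.118], [-1.0, 0.004, 0.003]]
wrist_force: [-0.9, -0.9, -5.9]
gripper_width: 0.641
```

Emit:
play_rows(plan=[[[0,0,0,0,0,0],[0,0,0,0,0,0],[0,0,0,0,0,0],[0,0,0,0,0,0]]], hand=0)

```text
time_s: 25.98
tcp_pos: [0.5223, 0.2628, 0.1229]
ee_rot: [[0.003, 0.118, -0.993], [-0.0, -0.993, -0.118], [-1.0, 0.001, -0.003]]
wrist_force: [-0.1, 0.2, -3.9]
gripper_width: 0.642
```

```bash
python3 - <<'E'
from h import *
go([.52,.265,.042],277)
c,im,d=shot('side','s11'); cv2.imwrite('pics/s11c.png',cv2.resize(im[80:240,130:330],None,fx=3.5,fy=3.5,interpolation=cv2.INTER_CUBIC))
E
```

```text
t 25.98 tcp [0.5223 0.2628 0.1229] psi -83.22 tilt 0.17 F [-0.1  0.2 -3.9] g 0.642 j [ 43.  23. -13.   0. -53.  54.]
 shift cm [ 8.09 -0.25  0.22] rot10 [-0.022 -0.017 -0.003] | rows>= 1.3
```

View pics/s11c.png

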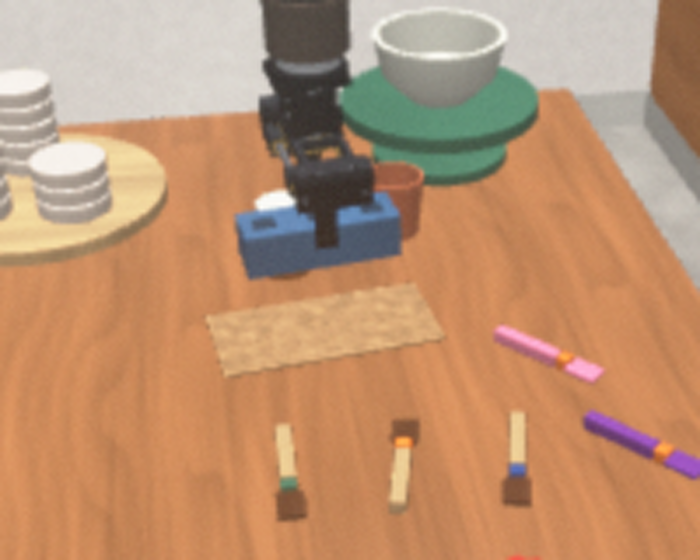

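Emit:
play_rows(plan=[[[1,-0.2,0.2,0,0,0],[2.5,-0.2,0.2,0,0,0],[4.5,-0.2,0.2,0,0,0],[6.5,-0.2,0.2,0,0,0],[7.6,-0.2,0.2,0,0,0]]], hand=0)

```text
time_s: 26.65
tcp_pos: [0.519, 0.2637, 0.0441]
ee_rot: [[-0.0, 0.118, -0.993], [-0.003, -0.993, -0.118], [-1.0, 0.003, 0.001]]
wrist_force: [0.9, -0.8, -4.1]
gripper_width: 0.644
```

Emit:
play_rows(plan=[[[0,0,0,0,0,0],[0,0,0,0,0,0],[0,0,0,0,0,0],[0,0,0,0,0,0]]], hand=0)

```text
time_s: 27.15
tcp_pos: [0.5203, 0.2647, 0.047]
ee_rot: [[0.003, 0.118, -0.993], [-0.0, -0.993, -0.118], [-1.0, 0.0, -0.003]]
wrist_force: [0.1, 0.6, -4.3]
gripper_width: 0.646
```

```bash
python3 - <<'E'
from h import *
go([.52,.265,.031],277)
E
```

```text
t 27.15 tcp [0.5203 0.2647 0.047 ] psi -83.21 tilt 0.18 F [ 0.1  0.6 -4.3] g 0.646 j [ 43.  28. -18.   0. -44.  54.]
 shift cm [ 1.6  -0.03  0.03] rot10 [-0.021 -0.018 -0.002] | rows>= 0.3
```

Emit:
play_rows(plan=[[[0.3,0,0,0,-0.01,0],[0.6,0,0,0,-0.01,0],[0.9,0,0,0,-0.01,0],[1.2,0,0,0,-0.01,0],[1.3,0,0,0,-0.01,0]]], hand=0)

```text
time_s: 27.78
tcp_pos: [0.5199, 0.2643, 0.0329]
ee_rot: [[0.0, 0.118, -0.993], [-0.002, -0.993, -0.118], [-1.0, 0.002, 0.0]]
wrist_force: [-0.8, -0.2, -4.9]
gripper_width: 0.64
```

```bash
python3 - <<'E'
from h import *
go([.52,.265,.031],277)
E
```

```text
t 27.77 tcp [0.5199 0.2643 0.0329] psi -83.21 tilt 0.09 F [-0.8 -0.2 -4.9] g 0.640 j [ 43.  30. -18.   0. -42.  54.]
 shift cm [ 0.19 -0.06 -0.02] rot10 [-0.021  0.001 -0.009] | rows>= 0.0
```

Emit:
play_rows(plan=[[[0.1,0,0,0,0,0],[0.2,0,0,0,0,0],[0.3,0,0,0,0,0],[0.3,0,0,0,0,0]]], hand=0)

```text
time_s: 28.28
tcp_pos: [0.5201, 0.2645, 0.031]
ee_rot: [[0.001, 0.118, -0.993], [-0.001, -0.993, -0.118], [-1.0, 0.001, -0.001]]
wrist_force: [-1.7, -0.8, 1.6]
gripper_width: 0.64
```

```bash
python3 - <<'E'
from h import *
go([.52,.265,.031],277)
E
```

```text
t 28.27 tcp [0.5201 0.2645 0.031 ] psi -83.20 tilt 0.07 F [-1.7 -0.8  1.6] g 0.640 j [ 43.  30. -19.   0. -42.  54.]
 shift cm [ 0.   -0.05  0.01] rot10 [-0.02  -0.005 -0.006] | rows>= 0.0
```

Contact felt (force from −4.9 to +1.6 N). Open and rise.

Emit:
play_rows(plan=[[[0,0,0,0,0,0],[0,0,0,0,0,0],[0,0,0,0,0,0],[0,0,0,0,0,0],[0,0,0,0,0,0]]], hand=1)

```text
time_s: 28.9
tcp_pos: [0.5201, 0.2645, 0.0303]
ee_rot: [[0.001, 0.118, -0.993], [-0.001, -0.993, -0.118], [-1.0, 0.001, -0.0]]
wrist_force: [-0.1, 0.1, -0.6]
gripper_width: 0.993
```

Emit:
play_rows(plan=[[[-2,0,0,0,0,0],[-5,0,0,0,0,0],[-10,0,0,0,0,0],[-15,0,0,0,0,0],[-20,0,0,0,0,0]]], hand=1)

```text
time_s: 29.52
tcp_pos: [0.5197, 0.2645, 0.232]
ee_rot: [[0.001, 0.118, -0.993], [-0.001, -0.993, -0.118], [-1.0, 0.001, -0.0]]
wrist_force: [0.6, 0.2, 0.1]
gripper_width: 1.0
```

```bash
python3 - <<'E'
from h import *
go([.44,.255,.26],277)
shot('wrist','w12')
c,im,d=shot('top','t12'); cv2.imwrite('pics/t12c.png',cv2.resize(im[110:290,140:420],None,fx=2.8,fy=2.8,interpolation=cv2.INTER_CUBIC))
E
```

```text
t 29.52 tcp [0.5197 0.2645 0.232 ] psi -83.21 tilt 0.07 F [0.6 0.2 0.1] g 1.000 j [ 43.  18.  -5.   0. -68.  54.]
 shift cm [-2.8   0.01  8.03] rot10 [-0.021 -0.003 -0.006] | rows>= 1.4
```

View pics/t12c.png

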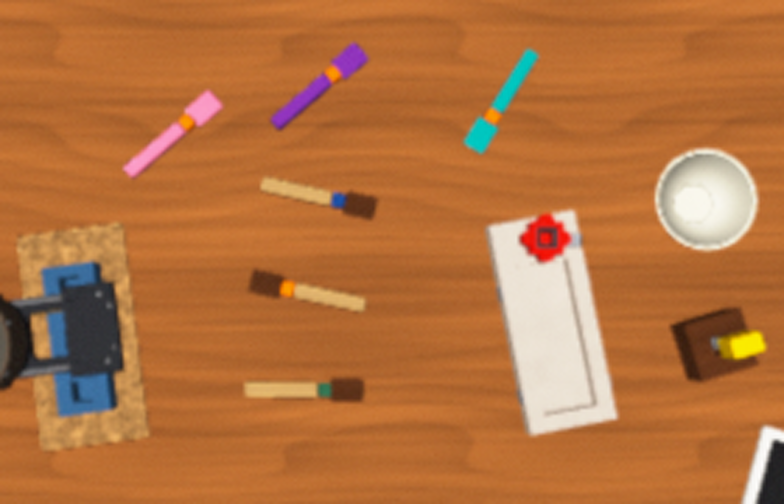

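View pics/w12.png

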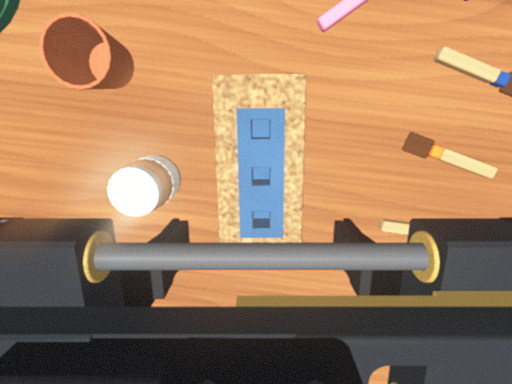

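Casting sits in the middle of the mat, aligned; top crop shows about equal margins, wells at wrist (261,128), (261,176), (261,218). The tools now have to be tipped upright, so I'll log joint data and learn the kinematics enough to check reach before grasping.

```bash
cat >> h.py <<'E'
import json
def log():
    s=r.sense(); open('log.jsonl','a').write(json.dumps({k:np.array(s[k]).tolist() for k in ('time_s','joints','tcp_pos','ee_rot')})+'\n')
E
python3 - <<'E'
from h import *
log()
s=r.sense(); j=np.radians(s['joints']); R=np.array(s['ee_rot'])
for s4 in (1,-1):
    M=Rot.from_euler('z',j[0])*Rot.from_euler('y',j[1]-j[2])*Rot.from_euler('x',s4*j[3])*Rot.from_euler('y',-j[4])*Rot.from_euler('x',-j[5])*Rot.from_euler('x',-90,degrees=True)
    print(s4,np.degrees((M.inv()*Rot.from_matrix(R)).as_rotvec()))
exec(open('an3.py').read().split("if __name__")[0]); c,im,P=casting('w12',.05)
b=cv2.resize(im[60:250,200:320],None,fx=4,fy=4,interpolation=cv2.INTER_CUBIC); cv2.imwrite('pics/w12c.png',b)
E
```

```text
1 [-0.16808515  0.23884712  0.32696101]
-1 [-5.16840136e-15 -1.12810299e-14 -2.46492988e-14]
4689 (np.float64(260.8), np.float64(171.3)) ((260.5, 172.5), (127.0, 45.0), 90.0)
centre [0.5204 0.265  0.05  ]
edge -83.2 0.0517
edge -172.1 0.1571
side 1 ang -173.05 off 0.0264
side -1 ang -172.66 off -0.0258
n-centre 0.00029365383853743876
depth-plane z 0.05115340593368924
```

View pics/w12c.png

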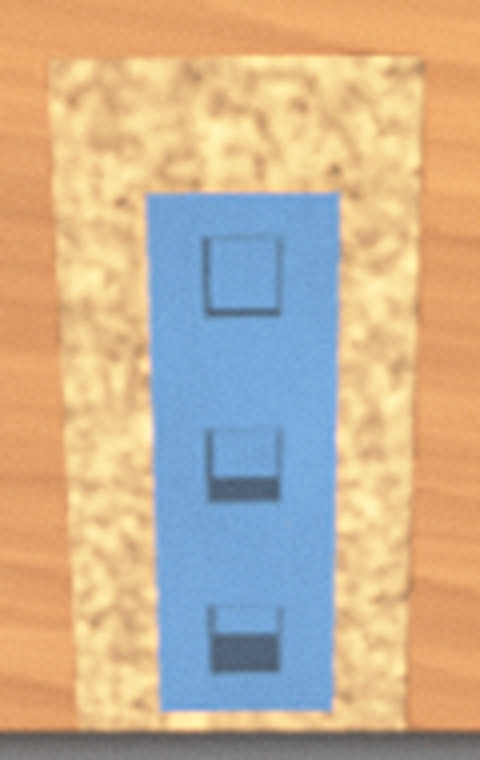

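Emit:
play_rows(plan=[[[0,2,0,0,0.6,0],[0,5,0,0,1.2,0],[0,9,0,0,1.8,0],[0,13,0,0,2.4,0],[0,17,0,0,3,0]]], hand=1)

```text
time_s: 30.25
tcp_pos: [0.5397, 0.0958, 0.2309]
ee_rot: [[0.5, 0.12, -0.858], [0.061, -0.993, -0.104], [-0.864, -0.0, -0.504]]
wrist_force: [1.6, -2.0, 0.5]
gripper_width: 0.999
```

```bash
python3 - <<'E'
from h import *
log(); print(np.round(r.sense()['joints'],2)); go([.519,.17,.23],277)
E
```

```text
[ 30.82   0.65 -43.64  34.46 -21.12  36.38]
t 30.25 tcp [0.5397 0.0958 0.2309] psi -83.10 tilt 30.23 F [ 1.6 -2.   0.5] g 0.999 j [ 31.   1. -44.  34. -21.  36.]
 shift cm [-0.5  -7.61  1.05] rot10 [-0.011 -3.023 -0.   ] | rows>= 2.8
```

Emit:
play_rows(plan=[[[0,0,0,0,-0.9,0],[0,0,0,0,-1.8,0],[0,0,0,0,-2.6,0],[0,0,0,0,-3,0]]], hand=1)

```text
time_s: 30.75
tcp_pos: [0.5413, 0.0964, 0.2304]
ee_rot: [[-0.002, 0.118, -0.993], [-0.001, -0.993, -0.118], [-1.0, 0.0, 0.002]]
wrist_force: [0.1, -0.6, 0.8]
gripper_width: 0.999
```

```bash
python3 -c "
from h import *
log()"
```

Emit:
play_rows(plan=[[[0,0,0,0,0,0.9],[0,0,0,0,0,1.8],[0,0,0,0,0,2.7],[0,0,0,0,0,3.6],[0,0,0,0,0,4.5]]], hand=1)

```text
time_s: 31.38
tcp_pos: [0.54, 0.0963, 0.2306]
ee_rot: [[0.086, 0.083, -0.993], [-0.706, -0.698, -0.119], [-0.703, 0.711, -0.001]]
wrist_force: [0.6, -0.6, 0.2]
gripper_width: 1.002
```

```bash
python3 - <<'E'
from h import *
log(); print(np.round(r.sense()['joints'],2), np.round(r.sense()['ee_rot'],2))
from scipy.optimize import least_squares
D=[json.loads(l) for l in open('log.jsonl')]
D.append(dict(joints=[81.108, 22.042, 0.453, 0, -68.411, -14.817],tcp_pos=[.251,.572,.223]))
def fk(j,p):
    d,a,H,L2,L3,e3,Lt,ty,tz=p; j=np.radians(j)
    R1=Rot.from_euler('z',j[0]); R3=R1*Rot.from_euler('y',j[1]-j[2]); 
    R=R3*Rot.from_euler('x',-j[3])*Rot.from_euler('y',-j[4])*Rot.from_euler('x',-j[5])*Rot.from_euler('x',-90,degrees=True)
    P=np.array([0,0,H])+R1.apply([a,d,0])+(R1*Rot.from_euler('y',j[1])).apply([0,0,L2])+R3.apply([L3,0,e3])+R.apply([Lt,0,0])
    return P,R.as_matrix()
def res(p): return np.concatenate([fk(x['joints'],p)[0]-x['tcp_pos'] for x in D]+[.003*(p-p0)])
p0=np.array([-.16,0,.3,.4,.4,0,.25,0,0])
q=least_squares(res,p0); print(q.x.round(4),np.sqrt((q.fun[:-9]**2).mean()),q.fun[:-9].round(4)); np.save('kin.npy',q.x)
E
```

```text
[ 43.82  23.33 -21.76  35.45 -78.67  35.06] [[ 0.09  0.08 -0.99]
 [-0.71 -0.7  -0.12]
 [-0.7   0.71 -0.  ]]
[-0.1556  0.2496  0.1063  0.4677  0.1812  0.0085  0.2591  0.      0.    ] 0.005339864761428883 [-0.0034  0.0028 -0.003   0.0048 -0.0136 -0.0011  0.0059  0.0078  0.0043
  0.0002  0.0024  0.0008 -0.0051 -0.0065 -0.0009]
```

```bash
cat > kin.py <<'E'
from h import *
from scipy.optimize import least_squares
old=[([63,3,-18,0,-69,-32],[.3317,.3058,.2699]),([27,-1,-22,0,-69,-32],[.4173,.0301,.2697]),([-9,14,-5,0,-72,-36],[.5057,-.2381,.2694]),([-23,28,16,0,-78,-52],[.5556,-.4129,.2683]),([-26,29,0,0,-62,-47],[.5062,-.4259,.1474]),([-26,32,-3,0,-54,-47],[.5084,-.4296,.0889]),([-5,31,20,0,-79,-74],[.6859,-.2187,.2544]),([-7,27,4,0,-68,-68],[.6224,-.2332,.1953]),([-7,29,1,0,-62,-68],[.621,-.2342,.1487]),([-17,9,-12,0,-68,79],[.4149,-.2968,.255]),([-12,12,-7,0,-71,112],[.4665,-.2658,.2704]),([-10,28,-19,0,-43,110],[.5179,-.2532,.0409]),([43,30,-18,0,-42,54],[.5199,.2643,.0329]),([37,17,-14,0,-59,60],[.5178,.1851,.1767])]
def fk(j,p):
    d,a,H,L2,L3,e3,Lt,y4,z5,y5=p; j=np.radians(j)
    R1=Rot.from_euler('z',j[0]); R3=R1*Rot.from_euler('y',j[1]-j[2]); R4=R3*Rot.from_euler('x',-j[3]); R5=R4*Rot.from_euler('y',-j[4])
    R=R5*Rot.from_euler('x',-j[5])*Rot.from_euler('x',-90,degrees=True)
    P=np.array([0,0,H])+R1.apply([a,d,0])+(R1*Rot.from_euler('y',j[1])).apply([0,0,L2])+R3.apply([L3,0,e3])+R4.apply([0,y4,0])+R5.apply([Lt,y5*0,z5])
    return P,R.as_matrix()
def fit():
    D=[json.loads(l) for l in open('log.jsonl')]
    D.append(dict(joints=[81.108, 22.042, 0.453, 0, -68.411, -14.817],tcp_pos=[.251,.572,.223]))
    p0=np.array([-.08,0,.3,.4,.4,0,.25,-.08,0.05,0])
    def res(p): return np.concatenate([fk(x['joints'],p)[0]-x['tcp_pos'] for x in D]+[.1*(fk(a,p)[0]-np.array(b)) for a,b in old]+[.0003*(p-p0)])
    q=least_squares(res,p0,x_scale=.1); n=3*len(D)
    print(q.x.round(4),'rms',np.sqrt((q.fun[:n]**2).mean()).round(5),'old',np.abs(q.fun[n:-10]*10).max().round(4)); print(q.fun[:n].reshape(-1,3).round(4).tolist()); np.save('kin.npy',q.x); return q.x
if __name__=='__main__': fit()
E
python3 kin.py
```

```text
[ 0.000e+00 -2.000e-04  1.612e-01  5.642e-01  4.221e-01  3.000e-04
  3.063e-01 -1.598e-01 -1.000e-04  0.000e+00] rms 0.00012 old 0.0075
[[-0.0001, -0.0001, 0.0002], [0.0, 0.0, -0.0001], [-0.0001, -0.0, 0.0001], [-0.0001, 0.0, 0.0], [0.0002, 0.0001, -0.0003]]
```

```bash
cat > ik.py <<'E'
from kin import *
p=np.load('kin.npy')
LO=np.array([-179.83,-69.29,-61.27,-181.25,-171.15,-177.46])+1; HI=np.array([179.83,118.12,80.66,117.63,-9.14,177.46])-1
V=np.array([0,0,1.])
def Rpick(eta,th,opt):
    h=np.array([np.cos(np.radians(eta)),np.sin(np.radians(eta)),0]); t=np.radians(th)
    x=-V*np.cos(t)-h*np.sin(t); z=-h*np.cos(t)+V*np.sin(t)
    if opt=='B': z=-z
    return np.stack([x,np.cross(z,x),z],1)
def Rplace(g,th,opt):
    h=np.array([np.cos(np.radians(g)),np.sin(np.radians(g)),0]); t=np.radians(th)
    x=h*np.cos(t)-V*np.sin(t); z=-V*np.cos(t)-h*np.sin(t)
    if opt=='B': z=-z
    return np.stack([x,np.cross(z,x),z],1)
def ik(P,R,j0,lim=True):
    def f(j):
        a,M=fk(j,p); return np.concatenate([(a-P)*10,Rot.from_matrix(M.T@R).as_rotvec()])
    q=least_squares(f,np.clip(j0,LO+.1,HI-.1),bounds=(LO,HI),x_scale=50); return q.x,np.abs(q.fun).max()
def pts(j):
    d,a,H,L2,L3,e3,Lt,y4,z5,y5=p; j=np.radians(j)
    R1=Rot.from_euler('z',j[0]); R3=R1*Rot.from_euler('y',j[1]-j[2]); R4=R3*Rot.from_euler('x',-j[3])
    E=np.array([0,0,H])+(R1*Rot.from_euler('y',j[1])).apply([0,0,L2]); W=E+R3.apply([L3,0,0]); return E,W,W+R4.apply([0,y4,0])
E
cat > t.py <<'E'
from ik import *
C=np.array([.5204,.265]); ca=np.radians(7.15); ax=np.array([np.cos(ca),np.sin(ca)])
rng=np.random.default_rng(0)
for g in (97,80,-83,-70,7,187):
  for opt in 'AB':
    for th in (0,20,35):
      row=[]
      for k in (56,0,-56):
        P=np.r_[C+k/1000*ax,.088]; best=None
        for s in range(8):
            j0=np.array([rng.uniform(-60,100),rng.uniform(-20,70),rng.uniform(-50,50),rng.uniform(-150,110),rng.uniform(-120,-20),rng.uniform(-170,170)])
            j,e=ik(P,Rplace(g,th,opt),j0)
            if e<1e-4: best=j if best is None else best; break
        row.append(None if best is None else (best.round(0).astype(int).tolist(),[q.round(2).tolist() for q in pts(best)[1:]]))
      print(g,opt,th,row[0],row[1] and row[1][0],row[2] and row[2][0])
E
python3 t.py
```

```text
97 A 0 ([-1, 52, 5, -84, -96, -132], [[0.73, -0.02, 0.2], [0.61, -0.03, 0.09]]) [-2, 50, -3, -83, -95, -126] [-3, 49, -11, -82, -95, -120]
97 A 20 ([3, 42, 3, -72, -80, -141], [[0.7, 0.04, 0.31], [0.61, -0.01, 0.19]]) [3, 39, -5, -73, -79, -137] [2, 37, -12, -73, -78, -132]
97 A 35 ([9, 36, 2, -61, -69, -152], [[0.67, 0.11, 0.38], [0.61, 0.02, 0.26]]) [9, 33, -6, -62, -67, -148] [9, 29, -13, -64, -66, -144]
97 B 0 ([-1, 52, 5, -84, -96, 48], [[0.73, -0.02, 0.2], [0.61, -0.03, 0.09]]) [-2, 50, -3, -83, -95, 54] [-3, 49, -11, -82, -95, 60]
97 B 20 ([3, 42, 3, -72, -80, 39], [[0.7, 0.04, 0.31], [0.61, -0.01, 0.19]]) [3, 39, -5, -73, -79, 43] [2, 37, -12, -73, -78, 48]
97 B 35 ([9, 36, 2, -61, -69, 28], [[0.67, 0.11, 0.38], [0.61, 0.02, 0.26]]) [9, 33, -6, -62, -67, 32] [9, 29, -13, -64, -66, 36]
80 A 0 ([-5, 49, -8, -95, -87, -123], [[0.66, -0.05, 0.17], [0.52, -0.03, 0.09]]) [-6, 48, -15, -94, -88, -117] [-7, 48, -22, -93, -89, -110]
80 A 20 ([1, 38, -8, -83, -68, -137], [[0.64, 0.01, 0.3], [0.53, -0.01, 0.19]]) [0, 36, -15, -84, -69, -132] [-2, 34, -22, -85, -69, -126]
80 A 35 ([9, 31
[... 2422 characters left out ...]
, -121]
187 A 20 ([28, 67, 52, -31, -139, -122], [[0.82, 0.44, 0.27], [0.86, 0.31, 0.19]]) [30, 61, 37, -29, -131, -118] [31, 56, 25, -28, -124, -115]
187 A 35 ([30, 59, 41, -22, -123, -116], [[0.77, 0.44, 0.32], [0.83, 0.3, 0.26]]) [31, 54, 29, -22, -116, -115] [33, 49, 18, -22, -110, -114]
187 B 0 ([25, 75, 63, -56, -158, 36], [[0.87, 0.4, 0.22], [0.88, 0.31, 0.09]]) [28, 70, 46, -43, -149, 51] [30, 65, 32, -38, -141, 59]
187 B 20 ([28, 67, 52, -31, -139, 58], [[0.82, 0.44, 0.27], [0.86, 0.31, 0.19]]) [30, 61, 37, -29, -131, 62] [31, 56, 25, -28, -124, 65]
187 B 35 ([30, 59, 41, -22, -123, 64], [[0.77, 0.44, 0.32], [0.83, 0.3, 0.26]]) [31, 54, 29, -22, -116, 65] [33, 49, 18, -22, -110, 66]
```

Kinematic model fits to 0.12 mm. Placing with the gripper pointing +y, 35° below horizontal, has a solution for all three wells with the wrist at z > 0.25. Now a close look at the tools.

```bash
python3 - <<'E'
from h import *
go([.54,.08,.26],170)
E
```

```text
t 31.38 tcp [0.54   0.0963 0.2306] psi -83.21 tilt 45.33 F [ 0.6 -0.6  0.2] g 1.002 j [ 44.  23. -22.  35. -79.  35.]
 shift cm [-0.92  3.23  0.19] rot10 [10.049 -4.201 -3.107] | rows>= 10.6
```

Emit:
play_rows(plan=[[[0,0,0,0,0,-0.9],[0,0,0,0,0,-1.8],[0,0,0,0,0,-2.7],[0,0,0,0,0,-3.6],[0,0,0,0,0,-4.5]]], hand=1)

```text
time_s: 32.0
tcp_pos: [0.5399, 0.0963, 0.2307]
ee_rot: [[0.001, 0.119, -0.993], [0.004, -0.993, -0.119], [-1.0, -0.004, -0.002]]
wrist_force: [0.0, -0.9, -0.1]
gripper_width: 1.002
```

```bash
python3 - <<'E'
from h import *
log(); go([.555,.06,.27],170)
E
```

```text
t 32.00 tcp [0.5399 0.0963 0.2307] psi -83.16 tilt 0.25 F [ 0.  -0.9 -0.1] g 1.002 j [ 27.  14. -10.  -0. -66.  70.]
 shift cm [-3.94  3.76 -1.08] rot10 [10.684  0.016  0.024] | rows>= 10.0
```

Emit:
play_rows(plan=[[[-1,1,0,1,0,0],[-2,2,-0.5,2,0,0],[-3,3,-1,3,0,0],[-4,3.8,-1.1,4,0,0],[-4,3.8,-1.1,5,0,0]]], hand=1)

```text
time_s: 32.62
tcp_pos: [0.5558, 0.0591, 0.271]
ee_rot: [[0.002, -0.689, -0.724], [-0.001, -0.724, 0.689], [-1.0, -0.001, -0.002]]
wrist_force: [0.1, 0.4, 0.3]
gripper_width: 0.997
```

Emit:
play_rows(plan=[[[0,0,0,1,0,0],[0,0,0,2,0,0],[0,0,0,3,0,0],[0,0,0,4,0,0],[0,0,0,5,0,0]]], hand=1)

```text
time_s: 33.25
tcp_pos: [0.5552, 0.0595, 0.27]
ee_rot: [[-0.0, -0.998, 0.062], [-0.001, 0.062, 0.998], [-1.0, 0.0, -0.001]]
wrist_force: [-0.3, -0.1, -0.3]
gripper_width: 0.998
```

Emit:
play_rows(plan=[[[0,0,0,0.7,0,0],[0,0,0,0.7,0,0],[0,0,0,0.7,0,0]]], hand=1)

```text
time_s: 33.62
tcp_pos: [0.5553, 0.0595, 0.2703]
ee_rot: [[0.0, -0.984, 0.176], [-0.001, 0.176, 0.984], [-1.0, -0.0, -0.001]]
wrist_force: [0.5, 0.9, 0.1]
gripper_width: 1.001
```

```bash
python3 - <<'E'
from h import *
log(); go([.555,.06,.27],170); shot('wrist','w13')
E
```

```text
t 33.62 tcp [0.5553 0.0595 0.2703] psi 169.89 tilt 0.07 F [0.5 0.9 0.1] g 1.001 j [ 23.  14.  -5.   0. -72. -33.]
 shift cm [0.03 0.04 0.05] rot10 [-0.011 -0.006  0.002] | rows>= 0.0
```

View pics/w13.png

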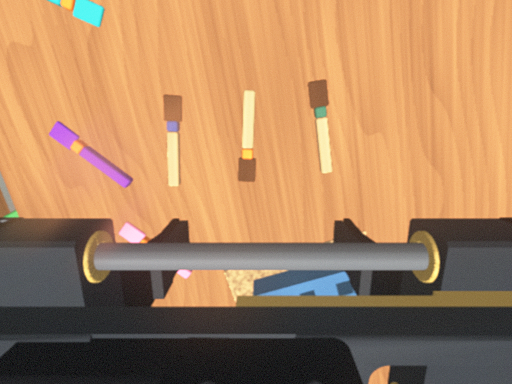

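The wrist view shows the three pale-handled tools: blue band at (173,127), orange band at (247,154), green band at (320,112). The purple one (90,154), pink one (150,245) and turquoise one (80,8) have coloured handles and blades, so they are decoys. Enlarged crop to confirm, then measure.

```bash
cat > tools.py <<'E'
from h import *
import sys
def tools(name,roi=None):
    c,im,d=load(name); P=cloud(c,d); h=cv2.cvtColor(im,cv2.COLOR_BGR2HSV).astype(int)
    m=(P[...,2]>.0075)&(P[...,2]<.022)
    out={}
    for a,ce,b,l in comps(m,150,roi):
        H=h[l]; 
        pale=l&(h[...,0]>=14)&(h[...,0]<=30)&(h[...,1]<140)&(h[...,2]>150)
        if pale.sum()<100: continue
        bands=dict(green=((H[:,0]>65)&(H[:,0]<95)&(H[:,1]>80)).sum(),orange=((H[:,0]>8)&(H[:,0]<20)&(H[:,1]>200)&(H[:,2]>170)).sum(),blue=((H[:,0]>100)&(H[:,0]<135)&(H[:,1]>70)).sum())
        v,u=np.nonzero(l); W=np.array([onz(c,x,y,.012)[:2] for x,y in zip(u,v)])
        rc=cv2.minAreaRect((W*1000).astype(np.float32))
        v,u=np.nonzero(pale); Wp=np.array([onz(c,x,y,.016)[:2] for x,y in zip(u,v)]); mp=Wp.mean(0)
        U,S,Vt=np.linalg.svd(Wp-mp); ax=Vt[0]; full=W.mean(0)
        dk=l&(h[...,2]<110); v2,u2=np.nonzero(dk); bl=np.array([onz(c,x,y,.011)[:2] for x,y in zip(u2,v2)]).mean(0)
        if (bl-mp)@ax<0: ax=-ax
        A=(Wp-mp)@ax; AW=(W-mp)@ax; n=np.array([-ax[1],ax[0]]); N=(Wp-mp)@n
        out[max(bands,key=bands.get)]=dict(end=mp+ax*AW.min(),eta=np.degrees(np.arctan2(ax[1],ax[0])),len=AW.max()-AW.min(),palelen=A.max()-A.min(),w=np.percentile(N,97)-np.percentile(N,3),nmid=(np.percentile(N,97)+np.percentile(N,3))/2,mid=mp,pend=A.min(),px=ce,bands=bands)
    return out
if __name__=='__main__':
    o=tools(sys.argv[1])
    for k,q in o.items(): print(k,{a:(np.round(b,4).tolist() if not isinstance(b,dict) else {x:int(y) for x,y in b.items()}) for a,b in q.items()})
E
python3 tools.py w13; python3 -c "
from h import *
c,im,d=load('w13'); cv2.imwrite('pics/w13c.png',cv2.resize(im[70:200,140:350],None,fx=3.7,fy=3.7,interpolation=cv2.INTER_CUBIC))"
```

```text
green {'end': [0.5542, -0.0472], 'eta': 77.0535, 'len': 0.1291, 'palelen': 0.0795, 'w': 0.015, 'nmid': 0.0, 'mid': [0.5629, -0.0094], 'pend': -0.0385, 'px': [247.2, 139.1], 'bands': {'green': 0, 'orange': 0, 'blue': 0}}
blue {'end': [0.6603, -0.0601], 'eta': 76.8644, 'len': 0.1296, 'palelen': 0.1002, 'w': 0.0164, 'nmid': 0.0, 'mid': [0.6804, 0.0264], 'pend': -0.0605, 'px': [172.4, 135.4], 'bands': {'green': 0, 'orange': 0, 'blue': 34}}tools.py:16: RuntimeWarning: Mean of empty slice.
  dk=l&(h[...,2]<110); v2,u2=np.nonzero(dk); bl=np.array([onz(c,x,y,.011)[:2] for x,y in zip(u2,v2)]).mean(0)
  ret = ret.dtype.type(ret / rcount)
```

View pics/w13c.png

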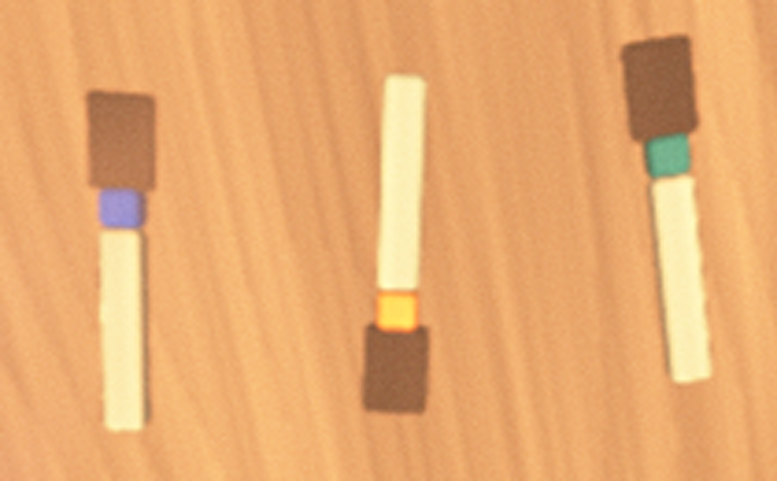

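```bash
python3 - <<'E'
from h import *
c,im,d=load('w13'); h=cv2.cvtColor(im,cv2.COLOR_BGR2HSV); P=cloud(c,d)
f=lambda x,y:(int(140+x/3.7),int(70+y/3.7))
for n,x,y in (('blhandle',122,330),('blblade',122,140),('blband',122,208),('orh',402,180),('orband',398,310),('orbl',395,370),('grh',682,280),('grband',668,155),('grbl',660,90),('wood',250,250),('wood2',550,100)):
    u,v=f(x,y); print(n,(u,v),h[v,u],P[v,u].round(3))
m=(P[...,2]>.0075)&(P[...,2]<.022)
for a,ce,b,l in comps(m,100): print(a,ce,b)
E
```

```text
blhandle (172, 159) [ 23  76 252] [0.681 0.027 0.019]
blblade (172, 107) [ 12 139 178] [ 0.665 -0.044  0.011]
blband (172, 126) [127  70 208] [ 0.669 -0.018  0.019]
orh (248, 118) [ 24  71 252] [ 0.562 -0.01   0.017]
orband (247, 153) [ 24 156 255] [0.573 0.037 0.016]
orbl (246, 170) [ 12 144 150] [0.58  0.063 0.01 ]
grh (324, 145) [ 25  68 252] [0.462 0.045 0.017]
grband (320, 111) [ 73  85 180] [ 0.462 -0.002  0.018]
grbl (318, 94) [ 12 146 145] [ 0.461 -0.025  0.013]
wood (207, 137) [ 15 136 241] [0.628 0.006 0.001]
wood2 (288, 97) [ 14 141 231] [ 0.502 -0.029  0.001]
774 (np.float64(82.8), np.float64(9.8)) (np.int32(47), np.int32(0), np.int32(57), np.int32(27))
1291 (np.float64(320.6), np.float64(121.4)) (np.int32(308), np.int32(79), np.int32(24), np.int32(94))
1180 (np.float64(247.2), np.float64(139.1)) (np.int32(238), np.int32(90), np.int32(18), np.int32(92))
1278 (np.float64(172.4), np.float64(135.4)) (np.int32(163), np.int32(94), np.int32(19), np.int32(92))
1279 (np.float64(87.2), np.float64(152.9)) (np.int32(49), np.int32(121), np.int32(83), np.int32(67))
370 (np.float64(132.3), np.float64(233.2)) (np.int32(118), np.int32(222), np.int32(32), np.int32(20))
229 (np.float64(276.7), np.float64(276.2)) (np.int32(253), np.int32(270), np.int32(55), np.int32(16))
```

```bash
python3 - <<'E'
s=open('tools.py').read()
s=s.replace("(h[...,1]<140)&(h[...,2]>150)","(h[...,1]<112)&(h[...,2]>170)")
s=s.replace("(H[:,1]>80)).sum(),orange","(H[:,1]>60)).sum(),orange").replace("orange=((H[:,0]>8)&(H[:,0]<20)&(H[:,1]>200)&(H[:,2]>170)).sum()","orange=((H[:,0]>8)&(H[:,0]<28)&(H[:,1]>140)&(H[:,2]>220)).sum()").replace("(H[:,1]>70)).sum())","(H[:,1]>50)).sum())")
s=s.replace("dk=l&(h[...,2]<110)","dk=l&(h[...,2]<200)&(h[...,0]<16)")
open('tools.py','w').write(s)
E
python3 tools.py w13
```

```text
green {'end': [0.4636, 0.0865], 'eta': -91.2224, 'len': 0.1301, 'palelen': 0.0792, 'w': 0.0144, 'nmid': -0.0, 'mid': [0.4627, 0.045], 'pend': -0.0405, 'px': [320.6, 121.4], 'bands': {'green': 88, 'orange': 0, 'blue': 0}}
orange {'end': [0.554, -0.0472], 'eta': 77.018, 'len': 0.1291, 'palelen': 0.0779, 'w': 0.0145, 'nmid': -0.0, 'mid': [0.5627, -0.0094], 'pend': -0.0383, 'px': [247.2, 139.1], 'bands': {'green': 0, 'orange': 114, 'blue': 0}}
blue {'end': [0.6905, 0.0659], 'eta': -103.3832, 'len': 0.1296, 'palelen': 0.078, 'w': 0.0145, 'nmid': 0.0, 'mid': [0.6811, 0.0263], 'pend': -0.0397, 'px': [172.4, 135.4], 'bands': {'green': 0, 'orange': 9, 'blue': 78}}
```

```bash
cat > sim.py <<'E'
from ik import *
from scipy.spatial.transform import Slerp
C=np.array([.5204,.265]); ca=np.radians(7.15); ax=np.array([np.cos(ca),np.sin(ca)])
def path(j,wps,n=12):
    P0,R0=fk(j,p); worst=[]
    for P1,R1 in wps:
        S=Slerp([0,1],Rot.from_matrix([R0,R1]))
        for t in np.linspace(0,1,n+1)[1:]:
            j2,e=ik(P0+(np.array(P1)-P0)*t,S(t).as_matrix(),j); worst.append((e,np.abs(j2-j).max())); j=j2
        print('  ->',np.round(P1,3),j.round(0).astype(int),'err %.4f dj %.0f'%tuple(np.max(worst,0)),'wr',pts(j)[1].round(2),pts(j)[2].round(2)); worst=[]; P0=np.array(P1);R0=R1
    return j
if __name__=='__main__':
    T=dict(green=((.4627,.045),-91.2,'A'),orange=((.5627,-.0094),77.,'B'),blue=((.6811,.0263),-103.4,'A'))
    th=22
    j0=np.array(r.sense()['joints'])
    for n,k in (('orange',56),('blue',0),('green',-56)):
        mid,eta,opt=T[n]; h=np.array([np.cos(np.radians(eta)),np.sin(np.radians(eta))]); g=np.array(mid)+.032*h
        well=C+k/1000*ax
        print(n,opt,'grasp',g.round(4))
        j=path(j0,[(np.r_[g,.15],Rpick(eta,th,opt)),(np.r_[g,.008],Rpick(eta,th,opt)),(np.r_[g,.22],Rpick(eta,th,opt))])
        if n=='orange': path(j,[((.53,.10,.27),Rplace(eta,th,opt)),(np.r_[well,.25],Rplace(97,th,opt)),(np.r_[well,.087],Rplace(97,th,opt))])
        else:
            for o2 in 'ab':
                print(' variant',o2)
                if o2=='a': path(j,[((.53,.05,.27),Rplace(eta,th,opt)),((.53,.05,.27),Rplace(eta+90,th,opt)),((.53,.05,.27),Rplace(97,th,opt)),(np.r_[well,.25],Rplace(97,th,opt)),(np.r_[well,.087],Rplace(97,th,opt))])
                else: path(j,[((.53,.05,.27),Rpick(eta-90,th,opt)),((.53,.05,.27),Rpick(97,th,opt)),((.53,.10,.27),Rplace(97,th,opt)),(np.r_[well,.25],Rplace(97,th,opt)),(np.r_[well,.087],Rplace(97,th,opt))])
E
python3 sim.py
```

```text
orange B grasp [0.5699 0.0218]
  -> [0.57  0.022 0.15 ] [ 27  25 -16  18 -65 -50] err 0.0000 dj 2 wr [0.5  0.25 0.4 ] [0.6  0.13 0.43]
  -> [0.57  0.022 0.008] [ 27  35 -24  23 -47 -58] err 0.0000 dj 1 wr [0.48 0.24 0.26] [0.6  0.13 0.29]
  -> [0.57  0.022 0.22 ] [ 27  22 -10  17 -74 -47] err 0.0000 dj 2 wr [0.5  0.26 0.46] [0.6  0.13 0.5 ]
  -> [0.53 0.1  0.27] [-14  18  -7 -69 -82  24] err 0.0000 dj 8 wr [ 0.54 -0.14  0.52] [ 0.47 -0.18  0.38]
  -> [0.576 0.272 0.25 ] [  5  29   7 -69 -84  21] err 0.0000 dj 2 wr [0.66 0.05 0.5 ] [ 0.61 -0.01  0.36]
  -> [0.576 0.272 0.087] [  4  42   3 -71 -79  37] err 0.0000 dj 1 wr [0.7  0.05 0.32] [ 0.61 -0.01  0.2 ]
blue A grasp [ 0.6737 -0.0048]
  -> [ 0.674 -0.005  0.15 ] [  3  29   7 -24 -63  -6] err 0.0000 dj 2 wr [0.66 0.03 0.49] [ 0.65 -0.12  0.43]
  -> [ 0.674 -0.005  0.008] [  2  38   1 -28 -51   2] err 0.0000 dj 1 wr [0.69 0.03 0.35] [ 0.65 -0.12  0.29]
  -> [ 0.674 -0.005  0.22 ] [  3  26  12 -22 -71 -10] err 0.0000 dj 2 wr [0.66 0.03 0.56] [ 0.65 -0.12  0.5 ]
 variant a
  -> [0.53 0.05 0.27] [  40   34  -13   35 -103  -65] err 0.0000
[... 1784 characters left out ...]
52 0.12 0.56] [0.5  0.02 0.44]
  -> [0.465 0.258 0.087] [ 19  25 -12 -50 -59 176] err 0.4690 dj 1 wr [0.54 0.19 0.42] [0.51 0.06 0.32]
 variant b
  -> [0.53 0.05 0.27] [  29    0  -30   16  -42 -130] err 0.0000 dj 13 wr [0.32 0.18 0.52] [0.42 0.05 0.55]
  -> [0.53 0.05 0.27] [  24   13   -7    3  -73 -176] err 0.3717 dj 10 wr [0.48 0.21 0.57] [0.54 0.06 0.58]
  -> [0.53 0.1  0.27] [ -11   26    5  -63  -97 -154] err 0.3104 dj 7 wr [ 0.63 -0.12  0.52] [ 0.56 -0.18  0.38]
  -> [0.465 0.258 0.25 ] [   4   20   -8  -69  -83 -153] err 0.0000 dj 1 wr [0.56 0.04 0.5 ] [ 0.5  -0.02  0.36]
  -> [0.465 0.258 0.087] [   3   36  -12  -72  -76 -133] err 0.0000 dj 2 wr [0.61 0.03 0.3 ] [ 0.5  -0.02  0.2 ]
```

```bash
cat > t2.py <<'E'
from sim import *
th=22; j0=np.array(r.sense()['joints'])
for n,mid,eta,k in (('blue',(.6811,.0263),-103.4,0),('green',(.4627,.045),-91.2,-56)):
    h=np.array([np.cos(np.radians(eta)),np.sin(np.radians(eta))]); gp=np.array(mid)+.032*h; well=C+k/1000*ax
    j=path(j0,[(np.r_[gp,.15],Rpick(eta,th,'A')),(np.r_[gp,.22],Rpick(eta,th,'A'))])
    for dy in (-30,-60,-90):
      for th2 in (22,):
        print(n,dy); path(j,[((.53,.05,.27),Rpick(eta+dy,th,'A')),((.53,.10,.27),Rplace(97,th,'A')),(np.r_[well,.25],Rplace(97,th,'A'))],18)
E
python3 t2.py
```

```text
-> [ 0.674 -0.005  0.15 ] [  3  29   7 -24 -63  -6] err 0.0000 dj 2 wr [0.66 0.03 0.49] [ 0.65 -0.12  0.43]
  -> [ 0.674 -0.005  0.22 ] [  3  26  12 -22 -71 -10] err 0.0000 dj 1 wr [0.66 0.03 0.56] [ 0.65 -0.12  0.5 ]
blue -30
  -> [0.53 0.05 0.27] [ 16   4 -15 -14 -53 -53] err 0.0000 dj 3 wr [0.42 0.12 0.59] [ 0.45 -0.03  0.55]
  -> [0.53 0.1  0.27] [ -11   26    5  -63  -97 -154] err 0.0000 dj 6 wr [ 0.63 -0.12  0.52] [ 0.56 -0.18  0.38]
  -> [0.52  0.265 0.25 ] [   4   24    0  -69  -83 -156] err 0.0000 dj 1 wr [0.61 0.05 0.5 ] [ 0.56 -0.02  0.36]
blue -60
  -> [0.53 0.05 0.27] [  25    0  -25    4  -43 -101] err 0.0000 dj 7 wr [0.35 0.16 0.54] [0.42 0.02 0.55]
  -> [0.53 0.1  0.27] [ -11   26    5  -63  -97 -154] err 0.0000 dj 6 wr [ 0.63 -0.12  0.52] [ 0.56 -0.18  0.38]
  -> [0.52  0.265 0.25 ] [   4   24    0  -69  -83 -156] err 0.0000 dj 1 wr [0.61 0.05 0.5 ] [ 0.56 -0.02  0.36]
blue -90
  -> [0.53 0.05 0.27] [  31    1  -31   22  -44 -148] err 0.0000 dj 10 wr [0.32 0.19 0.5 ] [0.42 0.08 0.55]
  -> [0.53 0.1  0.27] [ -11   26    5  -63  -97 -154] err 0.0000 dj 8 wr [ 0.63 -0.1
[... 678 characters left out ...]
0.5  -0.02  0.36]
green -60
  -> [0.53 0.05 0.27] [ 21   1 -21  -4 -46 -80] err 0.0000 dj 6 wr [0.38 0.15 0.56] [ 0.43 -0.01  0.55]
  -> [0.53 0.1  0.27] [ -11   26    5  -63  -97 -154] err 0.0000 dj 6 wr [ 0.63 -0.12  0.52] [ 0.56 -0.18  0.38]
  -> [0.465 0.258 0.25 ] [   4   20   -8  -69  -83 -153] err 0.0000 dj 1 wr [0.56 0.04 0.5 ] [ 0.5  -0.02  0.36]
green -90
  -> [0.53 0.05 0.27] [  29    0  -30   16  -42 -130] err 0.0000 dj 9 wr [0.32 0.18 0.52] [0.42 0.05 0.55]
  -> [0.53 0.1  0.27] [ -11   26    5  -63  -97 -154] err 0.0000 dj 7 wr [ 0.63 -0.12  0.52] [ 0.56 -0.18  0.38]
  -> [0.465 0.258 0.25 ] [   4   20   -8  -69  -83 -153] err 0.0000 dj 1 wr [0.56 0.04 0.5 ] [ 0.5  -0.02  0.36]
```

```bash
python3 - <<'E'
from ik import *
g=np.array([.5627,-.0094])+.032*np.array([np.cos(np.radians(77)),np.sin(np.radians(77))]); print(g)
R=Rpick(77,22,'B'); go(np.r_[g,.10],R)
E
```

```text
[0.56989843 0.02177984]
t 33.67 tcp [0.5554 0.0595 0.2704] psi 169.87 tilt 0.07 F [-0.3  0.4  0.7] g 0.998 j [ 23.  14.  -5.   0. -72. -33.]
 shift cm [17.04 -2.09 -3.44] rot10 [0.283 2.193 0.058] | rows>= 2.8
```

Emit:
play_rows(plan=[[[3,-1,-1,0.1,0.6,0],[7,-2.1,-3.4,0.2,1.2,0.06],[12,-2.1,-3.4,0.28,2.2,0.06],[17,-2.1,-3.4,0.28,2.2,0.06],[17,-2.1,-3.4,0.28,2.2,0.06]]], hand=0.6)

```text
time_s: 34.3
tcp_pos: [0.5676, 0.0212, 0.0972]
ee_rot: [[-0.093, -0.974, 0.205], [-0.369, 0.225, 0.902], [-0.925, 0.008, -0.381]]
wrist_force: [0.7, 0.3, 0.8]
gripper_width: 0.613
```

Emit:
play_rows(plan=[[[0,0,0,0,0,0],[0,0,0,0,0,0],[0,0,0,0,0,0]]], hand=0.6)

```text
time_s: 34.67
tcp_pos: [0.5711, 0.0223, 0.1026]
ee_rot: [[-0.082, -0.974, 0.211], [-0.364, 0.226, 0.903], [-0.928, -0.003, -0.373]]
wrist_force: [0.6, -0.1, -0.4]
gripper_width: 0.601
```

```bash
python3 - <<'E'
from ik import *
R=Rpick(77,22,'B'); go([.5699,.0218,.009],R); log(); shot('wrist','w14')
c,im,d=shot('top','t14'); cv2.imwrite('pics/t14c.png',cv2.resize(im[110:290,140:420],None,fx=2.8,fy=2.8,interpolation=cv2.INTER_CUBIC))
E
```

```text
t 34.67 tcp [0.5711 0.0223 0.1026] psi 166.93 tilt 21.91 F [ 0.6 -0.1 -0.4] g 0.601 j [ 27.  28. -19.  20. -59. -53.]
 shift cm [8.71 0.13 3.42] rot10 [-0.013  0.009  0.013] | rows>= 1.5
```

View pics/w14.png

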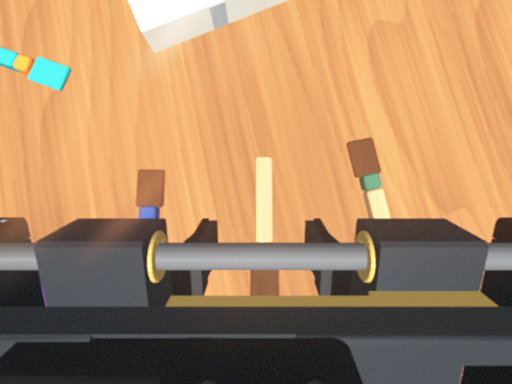

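The orange tool is centred between the open fingers (tool at column 264, fingers at 205 and 320). Lowering.

Emit:
play_rows(plan=[[[2,0.1,0.8,0,0,0],[4,0.1,1.6,0,0,0],[6,0.1,2.4,0,0,0],[7.6,0.13,3,0,0,0],[8.3,0.13,3.3,0,0,0]]], hand=0.6)

```text
time_s: 35.4
tcp_pos: [0.5684, 0.0216, 0.0106]
ee_rot: [[-0.086, -0.974, 0.209], [-0.366, 0.226, 0.903], [-0.927, 0.001, -0.376]]
wrist_force: [-0.5, 0.4, 0.6]
gripper_width: 0.6
```

Emit:
play_rows(plan=[[[0,0,0,0,0,0],[0,0,0,0,0,0],[0,0,0,0,0,0],[0,0,0,0,0,0]]], hand=0.6)

```text
time_s: 35.9
tcp_pos: [0.569, 0.022, 0.0117]
ee_rot: [[-0.084, -0.974, 0.21], [-0.365, 0.226, 0.903], [-0.927, -0.001, -0.375]]
wrist_force: [0.4, -0.3, 0.4]
gripper_width: 0.602
```

```bash
python3 - <<'E'
from ik import *
R=Rpick(77,22,'B'); go([.5699,.0218,.008],R); log()
E
```

```text
t 35.90 tcp [0.569  0.022  0.0117] psi 166.95 tilt 22.03 F [ 0.4 -0.3  0.4] g 0.602 j [ 27.  35. -24.  23. -48. -58.]
 shift cm [ 0.35 -0.09  0.14] rot10 [-0.006 -0.003  0.001] | rows>= 0.1
```

Emit:
play_rows(plan=[[[0.2,-0.05,0.1,0,0,0],[0.33,-0.1,0.14,0,0,0],[0.33,-0.1,0.14,0,0,0]]], hand=0.6)

```text
time_s: 36.28
tcp_pos: [0.5696, 0.0216, 0.0075]
ee_rot: [[-0.085, -0.974, 0.209], [-0.366, 0.226, 0.903], [-0.927, 0.001, -0.376]]
wrist_force: [0.7, -0.2, -0.3]
gripper_width: 0.6
```

Emit:
play_rows(plan=[[[0,0,0,0,0,0],[0,0,0,0,0,0],[0,0,0,0,0,0],[0,0,0,0,0,0],[0,0,0,0,0,0]]], hand=0)

```text
time_s: 36.9
tcp_pos: [0.5697, 0.0217, 0.0077]
ee_rot: [[-0.085, -0.974, 0.209], [-0.366, 0.226, 0.903], [-0.927, 0.0, -0.376]]
wrist_force: [-0.3, 0.6, 0.8]
gripper_width: 0.18
```

```bash
python3 - <<'E'
from ik import *
R=Rpick(77,22,'B'); go([.5699,.0218,.2],R); log()
E
```

```text
t 36.90 tcp [0.5697 0.0217 0.0077] psi 166.94 tilt 22.06 F [-0.3  0.6  0.8] g 0.180 j [ 27.  35. -24.  23. -47. -58.]
 shift cm [-1.782e+01 -1.000e-02 -7.210e+00] rot10 [-0.005 -0.006 -0.003] | rows>= 3.1
```

Emit:
play_rows(plan=[[[0,0,0,0,0,0],[-2,0,-0.8,0,0,0],[-6,0,-2.4,0,0,0],[-11,0,-4.5,0,0,0],[-16,0,-6.5,0,0,0]]], hand=0)

```text
time_s: 37.52
tcp_pos: [0.5694, 0.0215, 0.1819]
ee_rot: [[-0.086, -0.974, 0.209], [-0.366, 0.226, 0.903], [-0.927, 0.001, -0.376]]
wrist_force: [1.5, 1.2, -0.7]
gripper_width: 0.182
```

```bash
python3 - <<'E'
from ik import *
go([.53,.10,.27],Rplace(97,22,'B')); log()
c,im,d=shot('side','s15'); cv2.imwrite('pics/s15c.png',cv2.resize(im[80:280,150:350],None,fx=3,fy=3,interpolation=cv2.INTER_CUBIC))
shot('wrist','w15')
E
```

```text
t 37.52 tcp [0.5694 0.0215 0.1819] psi 166.95 tilt 22.06 F [ 1.5  1.2 -0.7] g 0.182 j [ 27.  23. -13.  18. -69. -49.]
 shift cm [-10.7    5.61   2.96] rot10 [-2.051 -8.905  0.864] | rows>= 8.6
```

View pics/s15c.png

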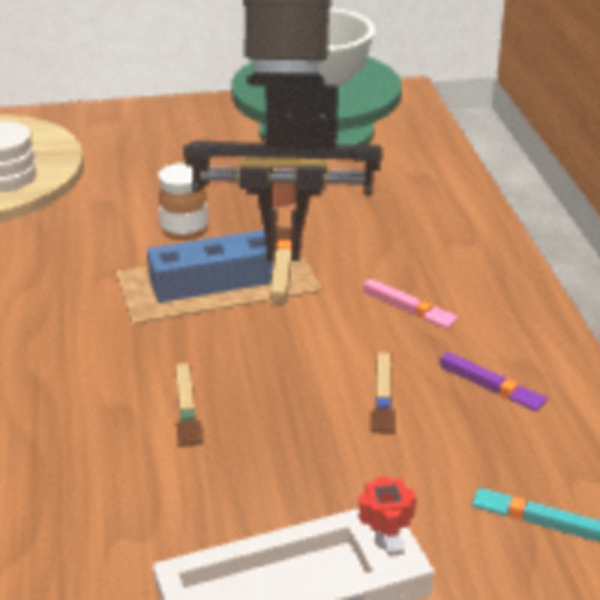

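Emit:
play_rows(plan=[[[-1.5,0.5,0.3,-0.2,-0.85,0.08],[-3,1.1,0.6,-0.4,-1.7,0.16],[-4.5,1.7,0.9,-0.6,-2.6,0.25],[-6,2.3,1.2,-0.8,-3.5,0.34],[-7.5,2.8,1.5,-1.0,-4.4,0.43]]], hand=0)

```text
time_s: 38.25
tcp_pos: [0.5516, 0.0694, 0.245]
ee_rot: [[-0.045, -0.996, 0.079], [0.39, 0.055, 0.919], [-0.92, 0.072, 0.386]]
wrist_force: [-1.0, -1.7, -0.9]
gripper_width: 0.18
```

```bash
python3 - <<'E'
from ik import *
go([.53,.10,.27],Rplace(97,22,'B')); log()
E
```

```text
t 38.25 tcp [0.5516 0.0694 0.245 ] psi 176.81 tilt 23.09 F [-1.  -1.7 -0.9] g 0.180 j [ 10.  16.   1. -24. -74.  -7.]
 shift cm [-1.01  2.5   3.6 ] rot10 [-1.035 -4.475  0.447] | rows>= 4.3
```

Emit:
play_rows(plan=[[[-0.2,0.5,0.7,-0.2,-0.9,0.09],[-0.4,1,1.4,-0.4,-1.8,0.18],[-0.6,1.5,2.2,-0.6,-2.7,0.27],[-0.8,2,2.9,-0.8,-3.6,0.36],[-1,2.5,3.6,-1.03,-4.47,0.45]]], hand=0)

```text
time_s: 38.88
tcp_pos: [0.5304, 0.0991, 0.2691]
ee_rot: [[-0.112, -0.993, -0.043], [0.92, -0.12, 0.373], [-0.376, 0.002, 0.927]]
wrist_force: [-0.4, -0.2, -1.5]
gripper_width: 0.18
```

```bash
python3 - <<'E'
from sim import *
w=C+.056*ax; print(w); go(np.r_[w,.24],Rplace(97,22,'B')); log()
E
```

```text
[0.57596453 0.27197017]
t 38.88 tcp [0.5304 0.0991 0.2691] psi -173.12 tilt 67.92 F [-0.4 -0.2 -1.5] g 0.180 j [-11.  26.   5. -63. -97.  26.]
 shift cm [16.49 -6.6   3.57] rot10 [-0.015 -0.008  0.007] | rows>= 2.9
```

Emit:
play_rows(plan=[[[3,-1.2,0.6,0,0,0],[7,-2.8,1.5,0,0,0],[11,-4.4,2.4,0,0,0],[14.5,-5.8,3.1,0,0,0],[16.5,-6.6,3.6,0,0,0]]], hand=0)

```text
time_s: 39.5
tcp_pos: [0.5754, 0.274, 0.2382]
ee_rot: [[-0.114, -0.993, -0.042], [0.918, -0.122, 0.378], [-0.38, 0.005, 0.925]]
wrist_force: [0.4, -0.1, -0.5]
gripper_width: 0.181
```

Emit:
play_rows(plan=[[[0,0,0,0,0,0],[0,0,0,0,0,0],[0,0,0,0,0,0],[0,0,0,0,0,0]]], hand=0)

```text
time_s: 40.0
tcp_pos: [0.576, 0.2718, 0.2396]
ee_rot: [[-0.111, -0.993, -0.043], [0.918, -0.119, 0.378], [-0.38, 0.003, 0.925]]
wrist_force: [0.2, 0.9, -0.8]
gripper_width: 0.182
```

```bash
python3 - <<'E'
from sim import *
w=C+.056*ax; go(np.r_[w,.14],Rplace(97,22,'B')); log()
c,im,d=shot('side','s16'); cv2.imwrite('pics/s16c.png',cv2.resize(im[80:230,170:320],None,fx=4,fy=4,interpolation=cv2.INTER_CUBIC))
shot('wrist','w16')
c,im,d=shot('top','t16'); cv2.imwrite('pics/t16c.png',cv2.resize(im[160:290,120:270],None,fx=4,fy=4,interpolation=cv2.INTER_CUBIC))
E
```

```text
t 40.00 tcp [0.576  0.2718 0.2396] psi -173.15 tilt 67.64 F [ 0.2  0.9 -0.8] g 0.182 j [  5.  29.   7. -68. -84.  22.]
 shift cm [ 3.81 -0.02 -9.21] rot10 [-0.019 -0.036  0.008] | rows>= 1.6
```

View pics/s16c.png

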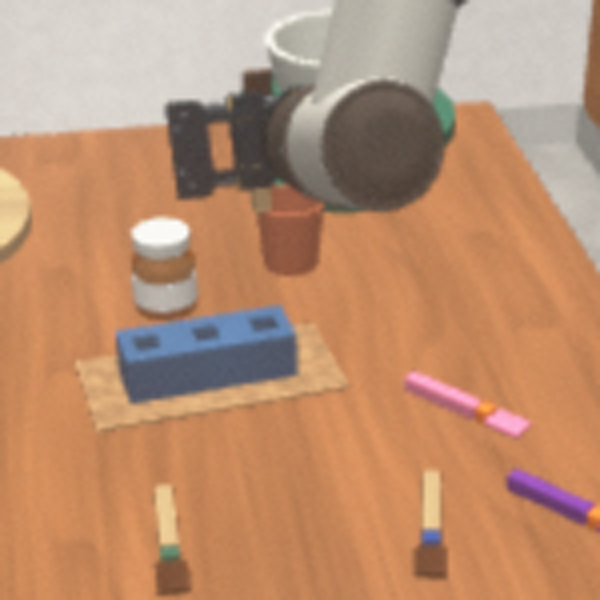

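View pics/w16.png

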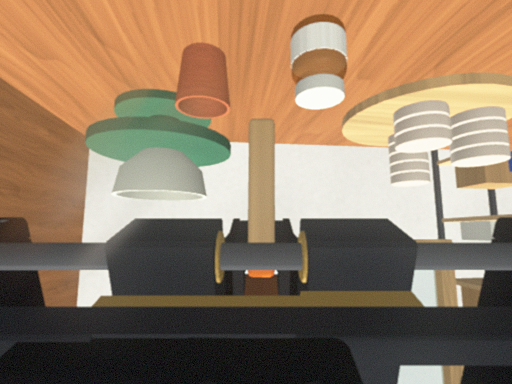

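View pics/t16c.png

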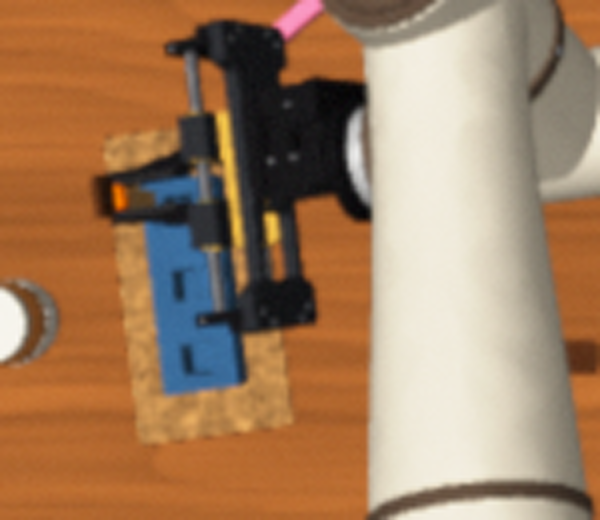

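```bash
cat > held.py <<'E'
from h import *
import sys
def held(name,u0=235,u1=290,v0=95,v1=235,tcp=None):
    c,im,d=load(name); P=cloud(c,d); T=tcp if tcp is not None else np.array(r.sense()['tcp_pos'])
    m=np.zeros(d.shape,bool); m[v0:v1,u0:u1]=1
    m&=(np.linalg.norm(P-T,axis=-1)<.11)&(P[...,2]<T[2]-.015)
    h=cv2.cvtColor(im,cv2.COLOR_BGR2HSV).astype(int); m&=(h[...,2]>60)
    q=P[m]; 
    f=[np.polyfit(q[:,2],q[:,i],1) for i in (0,1)]
    zs=np.percentile(q[:,2],[1,99]); lo=q[q[:,2]<zs[0]+.01].mean(0)
    print(len(q),'z range',zs.round(4),'slope dx/dz %.3f dy/dz %.3f'%(f[0][0],f[1][0]),'at end',lo.round(4),'tcp',T.round(4))
    # columns edges
    rows=[]
    for v in range(v0,v1,10):
        u=np.nonzero(m[v])[0]
        if len(u)>5: rows.append((v,int(u.min()),int(u.max())))
    print(rows)
held(sys.argv[1])
E
python3 held.py w16
```

```text
2371 z range [0.1707 0.2244] slope dx/dz -0.004 dy/dz 0.004 at end [0.5784 0.2639 0.1755] tcp [0.5759 0.2722 0.2395]
[(125, 248, 273), (135, 248, 273), (145, 248, 273), (155, 248, 274), (165, 248, 274), (175, 248, 274), (185, 248, 274), (195, 248, 274), (205, 248, 274)]
```

Held tool is vertical to within 0.3°, its handle end 71 mm below the TCP and on axis. Lowering towards well 2 (0.576, 0.272).

Emit:
play_rows(plan=[[[0.8,0,-2,0,0,0],[1.6,0,-4,0,0,0],[2.6,0,-6.4,0,0,0],[3.4,0,-8.2,0,0,0],[3.7,0,-9,0,0,0]]], hand=0)

```text
time_s: 40.78
tcp_pos: [0.5753, 0.2725, 0.1408]
ee_rot: [[-0.113, -0.993, -0.041], [0.918, -0.121, 0.378], [-0.38, 0.005, 0.925]]
wrist_force: [0.2, 0.1, 0.2]
gripper_width: 0.181
```

Emit:
play_rows(plan=[[[0,0,0,0,0,0],[0,0,0,0,0,0],[0,0,0,0,0,0],[0,0,0,0,0,0]]], hand=0)

```text
time_s: 41.28
tcp_pos: [0.5757, 0.2726, 0.1428]
ee_rot: [[-0.112, -0.993, -0.044], [0.918, -0.121, 0.378], [-0.38, 0.002, 0.925]]
wrist_force: [-0.1, 0.1, -1.2]
gripper_width: 0.181
```

```bash
python3 - <<'E'
from sim import *
w=C+.056*ax; go(np.r_[w,.095],Rplace(97,22,'B')); log()
c,im,d=shot('side','s17'); cv2.imwrite('pics/s17c.png',cv2.resize(im[100:210,180:290],None,fx=5,fy=5,interpolation=cv2.INTER_CUBIC))
shot('wrist','w17')
E
```

```text
t 41.27 tcp [0.5757 0.2726 0.1428] psi -173.08 tilt 67.65 F [-0.1  0.1 -1.2] g 0.181 j [  4.  36.   3. -70. -80.  32.]
 shift cm [ 1.75 -0.03 -4.44] rot10 [-0.012 -0.035  0.003] | rows>= 0.8
```

View pics/s17c.png

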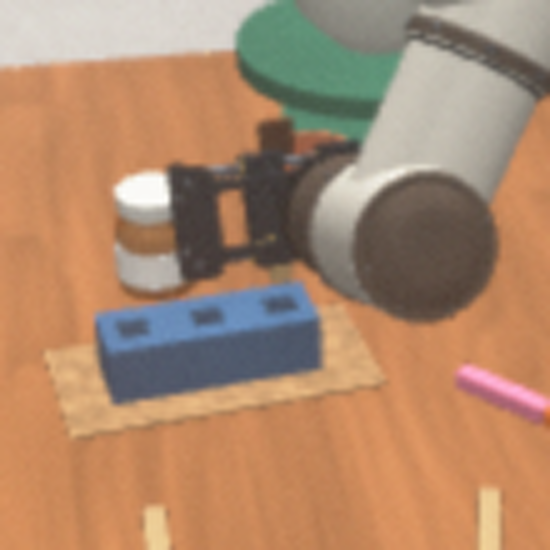

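View pics/w17.png

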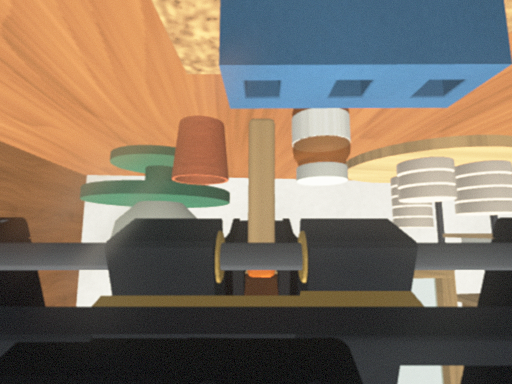

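The handle end (261,120) lines up with well 2's mouth (263,88) in the inverted wrist view. Inserting.

Emit:
play_rows(plan=[[[0.4,0,-0.9,0,0,0],[0.8,0,-1.9,0,0,0],[1.2,0,-2.9,0,0,0],[1.6,0,-3.9,0,0,0],[1.8,0,-4.4,0,0,0]]], hand=0)

```text
time_s: 42.0
tcp_pos: [0.5751, 0.2724, 0.0933]
ee_rot: [[-0.113, -0.993, -0.042], [0.918, -0.12, 0.378], [-0.38, 0.005, 0.925]]
wrist_force: [0.5, -0.7, -0.8]
gripper_width: 0.18
```

```bash
python3 - <<'E'
from sim import *
w=C+.056*ax; go(np.r_[w,.086],Rplace(97,22,'B')); log()
E
```

```text
t 42.00 tcp [0.5751 0.2724 0.0933] psi -173.08 tilt 67.66 F [ 0.5 -0.7 -0.8] g 0.180 j [  4.  41.   3. -70. -79.  36.]
 shift cm [ 0.23 -0.08 -0.7 ] rot10 [-0.027 -0.034 -0.002] | rows>= 0.1
```

Emit:
play_rows(plan=[[[0.1,-0.05,-0.3,0,0,0],[0.2,-0.08,-0.6,0,0,0],[0.3,-0.08,-0.8,0,0,0],[0.3,-0.08,-0.8,0,0,0],[0.3,-0.08,-0.8,0,0,0]]], hand=0)

```text
time_s: 42.62
tcp_pos: [0.5763, 0.2723, 0.0863]
ee_rot: [[-0.112, -0.993, -0.044], [0.918, -0.121, 0.378], [-0.38, 0.002, 0.925]]
wrist_force: [0.4, 0.0, 0.1]
gripper_width: 0.18
```

```bash
python3 - <<'E'
from sim import *
w=C+.056*ax; go(np.r_[w,.084],Rplace(97,22,'B')); log()
E
```

```text
t 42.62 tcp [0.5763 0.2723 0.0863] psi -173.08 tilt 67.66 F [0.4 0.  0.1] g 0.180 j [  4.  41.   3. -71. -78.  37.]
 shift cm [ 0.06  0.03 -0.22] rot10 [-0.016 -0.034  0.002] | rows>= 0.0
```

Emit:
play_rows(plan=[[[0,0,-0.1,0,0,0],[0,0,-0.1,0,0,0],[0,0,-0.1,0,0,0],[0,0,-0.1,0,0,0]]], hand=0.35)

```text
time_s: 43.12
tcp_pos: [0.5763, 0.272, 0.0852]
ee_rot: [[-0.113, -0.993, -0.043], [0.918, -0.12, 0.378], [-0.38, 0.003, 0.925]]
wrist_force: [-0.3, -0.1, -0.1]
gripper_width: 0.347
```

Emit:
play_rows(plan=[[[-1,0,0,0,0,0],[-3,0,0,0,0,0],[-6,0,0,0,0,0],[-10,0,0,0,0,0],[-14,0,0,0,0,0]]], hand=0.35)

```text
time_s: 43.75
tcp_pos: [0.5922, 0.1409, 0.1393]
ee_rot: [[-0.112, -0.993, -0.043], [0.918, -0.12, 0.378], [-0.381, 0.002, 0.925]]
wrist_force: [0.6, 0.1, 0.3]
gripper_width: 0.352
```

```bash
python3 - <<'E'
from sim import *
log(); go([.66,.06,.2],Rpick(-103.4,22,'A'))
shot('wrist','w18')
c,im,d=shot('side','s18'); cv2.imwrite('pics/s18c.png',cv2.resize(im[90:250,170:330],None,fx=3.7,fy=3.7,interpolation=cv2.INTER_CUBIC))
E
```

```text
t 43.75 tcp [0.5922 0.1409 0.1393] psi -173.11 tilt 67.61 F [0.6 0.1 0.3] g 0.352 j [ -6.  39.   7. -64. -89.  34.]
 shift cm [-10.5   -5.74   2.25] rot10 [ 1.468  4.51  -1.478] | rows>= 4.6
```

View pics/s18c.png

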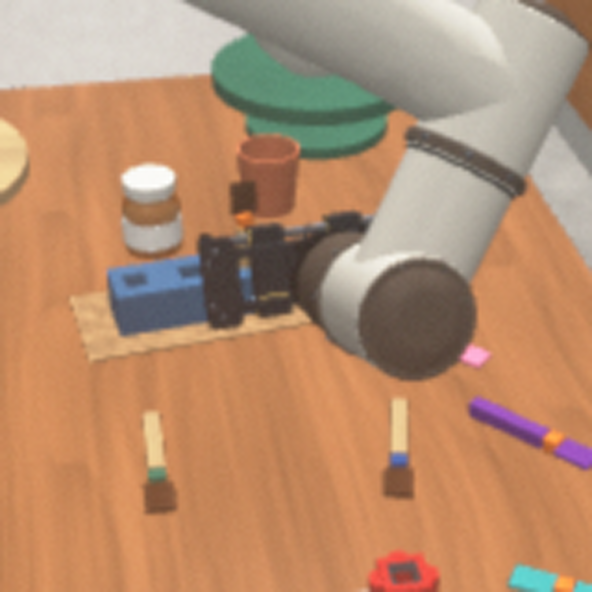

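View pics/w18.png

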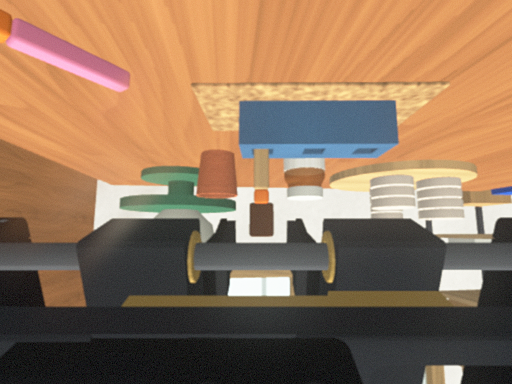

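Orange stands in well 2 (blade at (261,218) in the inverted wrist view). Going back to view the other two.

```bash
python3 - <<'E'
from sim import *
go([.58,.06,.27],170)
path(np.array(r.sense()['joints']),[((.58,.06,.27),Rdown(170))])
E
```

```text
t 43.85 tcp [0.5939 0.1384 0.1402] psi -173.32 tilt 67.46 F [0.3 1.1 0.5] g 0.348 j [ -7.  39.   7. -64. -89.  34.]
 shift cm [-12.02   2.27   9.07] rot10 [ 1.476  6.698 -0.973] | rows>= 6.5
  -> [0.58 0.06 0.27] [ 22  16  -1   0 -73 -32] err 0.0000 dj 6 wr [0.52 0.21 0.58] [0.58 0.06 0.58]
```

Emit:
play_rows(plan=[[[-3,0.3,1.5,0.2,0.9,-0.13],[-6,0.7,3,0.4,1.9,-0.26],[-9,1.2,5,0.6,2.8,-0.4],[-11,1.7,7,0.8,3.8,-0.55],[-12,2.3,9,1.0,4.7,-0.7]]], hand=0.6)

```text
time_s: 44.48
tcp_pos: [0.579, 0.0632, 0.2701]
ee_rot: [[0.001, -0.996, 0.092], [0.343, 0.087, 0.935], [-0.939, 0.031, 0.342]]
wrist_force: [0.7, -0.0, -0.6]
gripper_width: 0.6
```

```bash
python3 - <<'E'
from sim import *
go([.58,.06,.27],170)
E
```

```text
t 44.48 tcp [0.579  0.0632 0.2701] psi 175.00 tilt 20.09 F [ 0.7 -0.  -0.6] g 0.600 j [ 11.  16.   4. -20. -75. -11.]
 shift cm [-0.1  -0.13 -0.29] rot10 [ 0.464  1.992 -0.264] | rows>= 1.9
```

Emit:
play_rows(plan=[[[0,-0.1,-0.3,0.23,1,-0.13],[0,-0.1,-0.3,0.46,2,-0.26],[0,-0.1,-0.3,0.46,2,-0.26],[0,-0.1,-0.3,0.46,2,-0.26]]], hand=0.6)

```text
time_s: 44.98
tcp_pos: [0.5792, 0.0615, 0.2661]
ee_rot: [[-0.005, -0.985, 0.17], [0.005, 0.17, 0.985], [-1.0, 0.006, 0.004]]
wrist_force: [-0.1, -0.0, 0.5]
gripper_width: 0.599
```

```bash
python3 - <<'E'
from sim import *
log();shot('wrist','w19'); go([.58,.06,.27],170)
E
python3 tools.py w19
```

```text
t 45.02 tcp [0.5794 0.0609 0.2663] psi 170.17 tilt 0.38 F [-0.2 -0.3  0.6] g 0.595 j [ 22.  16.  -1.  -0. -72. -31.]
 shift cm [-0.37 -0.07 -0.08] rot10 [ 0.016  0.022 -0.031] | rows>= 0.1
green {'end': [0.4637, 0.0865], 'eta': -91.2908, 'len': 0.1302, 'palelen': 0.0795, 'w': 0.0144, 'nmid': -0.0, 'mid': [0.4628, 0.0449], 'pend': -0.0407, 'px': [337.0, 116.4], 'bands': {'green': 90, 'orange': 1, 'blue': 0}}
blue {'end': [0.6907, 0.0666], 'eta': -103.3224, 'len': 0.1302, 'palelen': 0.0787, 'w': 0.0143, 'nmid': 0.0001, 'mid': [0.6813, 0.0269], 'pend': -0.0399, 'px': [186.3, 129.7], 'bands': {'green': 0, 'orange': 9, 'blue': 87}}
```

View pics/w19.png

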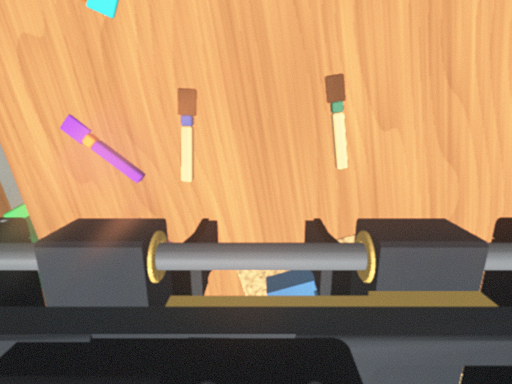

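Blue tool at (187,135) and green at (338,121), unmoved. Approach blue.

```bash
python3 - <<'E'
from sim import *
go([.6738,-.0045,.10],Rpick(-103.35,22,'A'))
path(np.array(r.sense()['joints']),[((.6738,-.0045,.1),Rpick(-103.35,22,'A'))])
E
```

```text
t 45.02 tcp [0.5794 0.0609 0.2663] psi 170.17 tilt 0.38 F [-0.2 -0.3  0.6] g 0.595 j [ 22.  16.  -1.  -0. -72. -31.]
 shift cm [ 16.55 -10.5   -4.9 ] rot10 [ 0.341 -2.178 -0.099] | rows>= 3.2
  -> [ 0.674 -0.004  0.1  ] [  3  32   4 -25 -59  -3] err 0.0000 dj 3 wr [0.67 0.03 0.44] [ 0.65 -0.12  0.38]
```

Emit:
play_rows(plan=[[[2,-2.5,-1,0.07,-0.5,0],[6,-5.5,-2.5,0.17,-1.1,-0.05],[11,-8.5,-4,0.27,-1.7,-0.1],[16,-10.5,-4.9,0.34,-2.18,-0.1],[16.5,-10.5,-4.9,0.34,-2.18,-0.1]]], hand=0.6)

```text
time_s: 45.65
tcp_pos: [0.6721, -0.0083, 0.0945]
ee_rot: [[0.08, -0.971, 0.223], [0.364, 0.237, 0.901], [-0.928, 0.009, 0.373]]
wrist_force: [-0.4, 0.5, 0.3]
gripper_width: 0.605
```

Emit:
play_rows(plan=[[[0,0,0,0,0,0],[0,0,0,0,0,0],[0,0,0,0,0,0]]], hand=0.6)

```text
time_s: 46.02
tcp_pos: [0.6746, -0.0029, 0.1031]
ee_rot: [[0.09, -0.974, 0.21], [0.364, 0.228, 0.903], [-0.927, -0.005, 0.375]]
wrist_force: [0.4, -0.5, 0.3]
gripper_width: 0.596
```

```bash
python3 - <<'E'
from sim import *
log(); go([.6738,-.0045,.009],Rpick(-103.35,22,'A')); shot('wrist','w20')
E
```

```text
t 46.02 tcp [ 0.6746 -0.0029  0.1031] psi 166.82 tilt 22.00 F [ 0.4 -0.5  0.3] g 0.596 j [  3.  32.   4. -25. -59.  -3.]
 shift cm [ 8.66  0.09 -3.68] rot10 [ 0.026 -0.     0.018] | rows>= 1.5
```

View pics/w20.png

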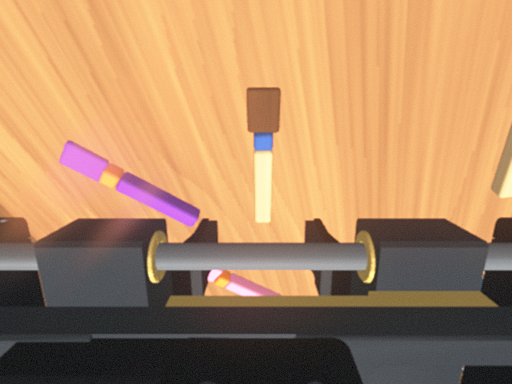

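Emit:
play_rows(plan=[[[2,0.05,-0.8,0.02,0,0.02],[4,0.1,-1.7,0.02,0,0.02],[6,0.1,-2.5,0.02,0,0.02],[7.6,0.1,-3.2,0.02,0,0.02],[8.3,0.1,-3.5,0.02,0,0.02]]], hand=0.6)

```text
time_s: 46.7
tcp_pos: [0.6719, -0.0053, 0.0081]
ee_rot: [[0.08, -0.973, 0.217], [0.364, 0.232, 0.902], [-0.928, 0.007, 0.373]]
wrist_force: [-0.7, -0.1, -0.4]
gripper_width: 0.598
```

Emit:
play_rows(plan=[[[0,0,0,0,0,0],[0,0,0,0,0,0],[0,0,0,0,0,0],[0,0,0,0,0,0]]], hand=0.6)

```text
time_s: 47.2
tcp_pos: [0.673, -0.0051, 0.0112]
ee_rot: [[0.084, -0.973, 0.216], [0.364, 0.231, 0.902], [-0.927, 0.003, 0.374]]
wrist_force: [0.2, 0.4, -0.2]
gripper_width: 0.598
```

```bash
python3 - <<'E'
from sim import *
log(); go([.6738,-.0045,.008],Rpick(-103.35,22,'A'))
E
```

```text
t 47.20 tcp [ 0.673  -0.0051  0.0112] psi 166.62 tilt 21.96 F [ 0.2  0.4 -0.2] g 0.598 j [  2.  38.   1. -28. -51.   2.]
 shift cm [ 0.33 -0.06 -0.05] rot10 [-0.008 -0.004 -0.013] | rows>= 0.1
```

Emit:
play_rows(plan=[[[0.2,-0.05,-0.05,0,0,0],[0.3,-0.05,-0.08,0,0,0],[0.3,-0.05,-0.08,0,0,0],[0.3,-0.05,-0.08,0,0,0]]], hand=0.6)

```text
time_s: 47.7
tcp_pos: [0.6733, -0.0049, 0.0073]
ee_rot: [[0.083, -0.973, 0.216], [0.364, 0.231, 0.902], [-0.928, 0.004, 0.374]]
wrist_force: [-0.8, 0.2, 0.3]
gripper_width: 0.597
```

Emit:
play_rows(plan=[[[0,0,0,0,0,0],[0,0,0,0,0,0],[0,0,0,0,0,0],[0,0,0,0,0,0],[0,0,0,0,0,0]]], hand=0)

```text
time_s: 48.32
tcp_pos: [0.6733, -0.0049, 0.0074]
ee_rot: [[0.083, -0.973, 0.216], [0.364, 0.231, 0.902], [-0.928, 0.004, 0.374]]
wrist_force: [0.7, -1.0, -0.4]
gripper_width: 0.181
```

```bash
python3 - <<'E'
from sim import *
log(); go([.6738,-.0045,.18],Rpick(-103.35,22,'A'))
E
```

```text
t 48.33 tcp [ 0.6733 -0.0049  0.0074] psi 166.62 tilt 21.95 F [ 0.7 -1.  -0.4] g 0.181 j [  2.  38.   1. -28. -51.   2.]
 shift cm [-15.99   0.02   6.5 ] rot10 [-0.011 -0.005 -0.019] | rows>= 2.8
```

Gripped (15.7 mm). Lift, then yaw −60° and tip up.

Emit:
play_rows(plan=[[[0,0,0,0,0,0],[-2,0,0.8,0,0,0],[-6,0,2.4,0,0,0],[-11,0,4.5,0,0,0],[-17,0,6.9,0,0,0]]], hand=0)

```text
time_s: 48.95
tcp_pos: [0.6735, -0.0047, 0.1914]
ee_rot: [[0.083, -0.973, 0.216], [0.364, 0.232, 0.902], [-0.928, 0.004, 0.373]]
wrist_force: [1.7, 0.2, -1.0]
gripper_width: 0.177
```

```bash
python3 - <<'E'
from sim import *
log(); go([.53,.05,.27],Rpick(-163.4,22,'A'))
E
```

```text
t 48.95 tcp [ 0.6735 -0.0047  0.1914] psi 166.61 tilt 21.91 F [ 1.7  0.2 -1. ] g 0.177 j [  3.  27.  10. -23. -68.  -8.]
 shift cm [-6.49 15.26  4.76] rot10 [ 5.559 -0.02  -2.263] | rows>= 5.6
```

Emit:
play_rows(plan=[[[-1.5,2.5,0.8,0.9,0,-0.36],[-3,5.5,1.7,1.8,0,-0.73],[-4.5,8.5,2.6,2.7,0,-1.1],[-6,11.5,3.6,3.6,0,-1.47],[-6.5,14.5,4.5,4.5,0,-1.83]]], hand=0)

```text
time_s: 49.58
tcp_pos: [0.5419, 0.0433, 0.2681]
ee_rot: [[0.326, -0.494, 0.806], [0.184, 0.869, 0.459], [-0.927, -0.002, 0.374]]
wrist_force: [-1.2, 0.7, 0.1]
gripper_width: 0.172
```

```bash
python3 - <<'E'
from sim import *
log(); go([.53,.10,.27],Rplace(97,22,'A'))
path(np.array(r.sense()['joints']),[((.53,.1,.27),Rplace(97,22,'A'))])
E
```

```text
t 49.58 tcp [0.5419 0.0433 0.2681] psi 119.62 tilt 21.97 F [-1.2  0.7  0.1] g 0.172 j [ 19.   3. -19.  -5. -46. -77.]
 shift cm [0.48 5.52 1.72] rot10 [11.139  5.712  4.739] | rows>= 12.5
  -> [0.53 0.1  0.27] [ -11   26    5  -63  -97 -154] err 0.0000 dj 9 wr [ 0.63 -0.12  0.52] [ 0.56 -0.18  0.38]
```

Emit:
play_rows(plan=[[[0,0.4,0.1,0.83,0.43,0.35],[0.1,0.8,0.2,1.66,0.85,0.71],[0.1,1.2,0.4,2.5,1.28,1.06],[0.2,1.6,0.5,3.33,1.7,1.41],[0.2,2,0.6,4.15,2.13,1.77]]], hand=0)

```text
time_s: 50.2
tcp_pos: [0.5381, 0.0639, 0.2669]
ee_rot: [[-0.092, 0.159, 0.983], [0.407, 0.907, -0.109], [-0.909, 0.391, -0.148]]
wrist_force: [-0.1, 0.3, -0.5]
gripper_width: 0.18
```

```bash
python3 - <<'E'
from sim import *
log(); go([.53,.10,.27],Rplace(97,22,'A'))
E
```

```text
t 50.20 tcp [0.5381 0.0639 0.2669] psi 80.06 tilt 24.68 F [-0.1  0.3 -0.5] g 0.180 j [   9.   16.    3.  -25.  -80. -102.]
 shift cm [ 1.27  3.27 -1.24] rot10 [6.973 3.551 2.998] | rows>= 7.8
```

Emit:
play_rows(plan=[[[0.1,0.4,-0.1,0.83,0.42,0.36],[0.3,0.8,-0.3,1.66,0.84,0.71],[0.5,1.2,-0.5,2.5,1.27,1.07],[0.6,1.6,-0.6,3.33,1.7,1.43],[0.8,2,-0.8,4.15,2.11,1.78]]], hand=0)

```text
time_s: 50.82
tcp_pos: [0.5329, 0.0857, 0.2681]
ee_rot: [[-0.233, 0.805, 0.546], [0.747, 0.507, -0.429], [-0.623, 0.308, -0.719]]
wrist_force: [-0.5, -0.1, -1.2]
gripper_width: 0.18
```

```bash
python3 - <<'E'
from sim import *
log(); go([.53,.10,.27],Rplace(97,22,'A'))
E
```

```text
t 50.83 tcp [0.5329 0.0857 0.2681] psi 32.24 tilt 51.50 F [-0.5 -0.1 -1.2] g 0.180 j [  -3.   24.   10.  -48.  -97. -133.]
 shift cm [ 1.02  0.56 -0.91] rot10 [2.82  1.447 1.217] | rows>= 3.2
```

Emit:
play_rows(plan=[[[0.3,0.1,-0.2,0.8,0.42,0.35],[0.6,0.3,-0.5,1.6,0.84,0.7],[0.9,0.5,-0.8,2.4,1.24,1.04],[1,0.56,-0.9,2.82,1.45,1.22],[1,0.56,-0.9,2.82,1.45,1.22]]], hand=0)

```text
time_s: 51.45
tcp_pos: [0.5294, 0.0994, 0.2692]
ee_rot: [[-0.114, 0.992, 0.049], [0.92, 0.125, -0.373], [-0.376, 0.003, -0.927]]
wrist_force: [-0.1, -0.3, 0.1]
gripper_width: 0.181
```

```bash
python3 - <<'E'
from sim import *
log(); print(C); go(np.r_[C,.24],Rplace(97,22,'A'))
E
```

```text
[0.5204 0.265 ]
t 51.45 tcp [0.5294 0.0994 0.2692] psi 7.16 tilt 67.91 F [-0.1 -0.3  0.1] g 0.181 j [ -11.   26.    5.  -63.  -98. -153.]
 shift cm [16.43  1.16 -3.51] rot10 [0.02  0.009 0.009] | rows>= 2.7
```

Emit:
play_rows(plan=[[[3,0.2,-0.6,0,0,0],[7,0.5,-1.5,0,0,0],[11,0.8,-2.4,0,0,0],[14.5,1,-3.1,0,0,0],[16.4,1.15,-3.5,0,0,0]]], hand=0)

```text
time_s: 52.08
tcp_pos: [0.5203, 0.2671, 0.2404]
ee_rot: [[-0.117, 0.992, 0.052], [0.919, 0.128, -0.372], [-0.376, 0.004, -0.927]]
wrist_force: [0.2, -0.7, 0.1]
gripper_width: 0.182
```

Emit:
play_rows(plan=[[[0,0,0,0,0,0],[0,0,0,0,0,0],[0,0,0,0,0,0],[0,0,0,0,0,0]]], hand=0)

```text
time_s: 52.58
tcp_pos: [0.5211, 0.2646, 0.2397]
ee_rot: [[-0.114, 0.992, 0.048], [0.92, 0.123, -0.372], [-0.375, 0.002, -0.927]]
wrist_force: [-0.7, 0.8, -0.7]
gripper_width: 0.181
```

```bash
python3 - <<'E'
from sim import *
log(); go(np.r_[C,.14],Rplace(97,22,'A')); shot('wrist','w21')
c,im,d=shot('side','s21'); cv2.imwrite('pics/s21c.png',cv2.resize(im[90:220,170:300],None,fx=4.5,fy=4.5,interpolation=cv2.INTER_CUBIC))
E
```

```text
t 52.58 tcp [0.5211 0.2646 0.2397] psi 7.09 tilt 67.97 F [-0.7  0.8 -0.7] g 0.181 j [   4.   25.   -1.  -69.  -83. -155.]
 shift cm [ 3.78 -0.09  9.23] rot10 [0.014 0.003 0.004] | rows>= 1.6
```

View pics/w21.png

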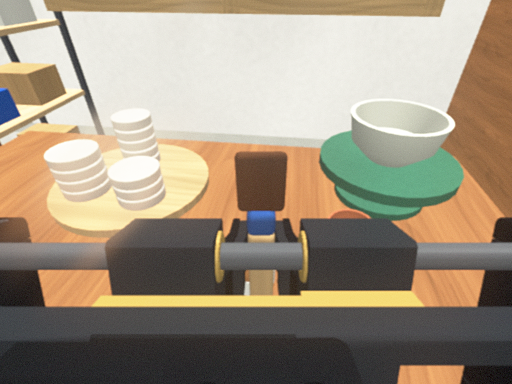

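View pics/s21c.png

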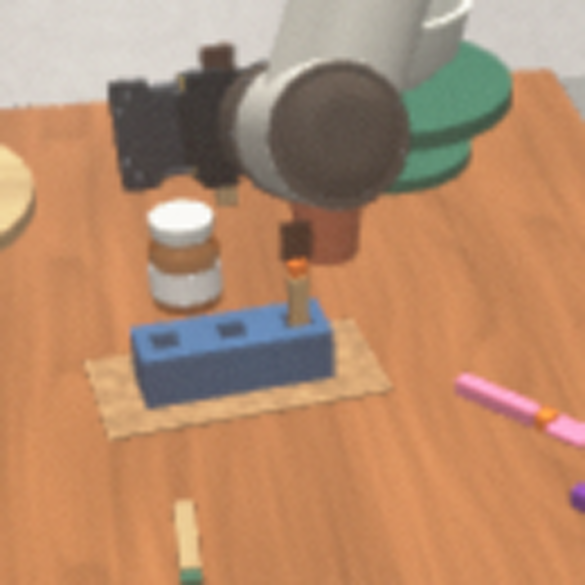

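```bash
cat > blade.py <<'E'
from h import *
import sys
c,im,d=load(sys.argv[1]); P=cloud(c,d); T=np.array(r.sense()['tcp_pos'])
m=(np.hypot(P[...,0]-T[0],P[...,1]-T[1])<.03)&(P[...,2]>T[2]+.025)&(P[...,2]<T[2]+.08); m[215:]=0
q=P[m]; f=[np.polyfit(q[:,2],q[:,i],1) for i in (0,1)]
print(len(q),'ztop',np.percentile(q[:,2],99).round(4),'slopes',f[0][0].round(3),f[1][0].round(3),'mean',q.mean(0).round(4),'tcp',T.round(4))
E
python3 blade.py w21
```

```text
2902 ztop 0.2981 slopes -0.009 0.03 mean [0.5225 0.2616 0.2835] tcp [0.521  0.2649 0.2397]
```

Emit:
play_rows(plan=[[[0.8,0,2,0,0,0],[1.6,-0.05,4,0,0,0],[2.6,-0.09,6.4,0,0,0],[3.4,-0.09,8.2,0,0,0],[3.7,-0.09,9,0,0,0]]], hand=0)

```text
time_s: 53.3
tcp_pos: [0.5197, 0.2657, 0.1411]
ee_rot: [[-0.115, 0.992, 0.046], [0.92, 0.124, -0.372], [-0.375, -0.0, -0.927]]
wrist_force: [-0.3, -0.5, 0.3]
gripper_width: 0.183
```

Emit:
play_rows(plan=[[[0,0,0,0,0,0],[0,0,0,0,0,0],[0,0,0,0,0,0],[0,0,0,0,0,0]]], hand=0)

```text
time_s: 53.8
tcp_pos: [0.5201, 0.2659, 0.143]
ee_rot: [[-0.114, 0.992, 0.049], [0.92, 0.125, -0.372], [-0.375, 0.003, -0.927]]
wrist_force: [-0.7, -0.2, -0.2]
gripper_width: 0.181
```

```bash
python3 - <<'E'
from sim import *
log(); go(np.r_[C,.094],Rplace(97,22,'A'))
c,im,d=shot('side','s22'); cv2.imwrite('pics/s22c.png',cv2.resize(im[110:210,180:280],None,fx=5.5,fy=5.5,interpolation=cv2.INTER_CUBIC))
E
```

```text
t 53.80 tcp [0.5201 0.2659 0.143 ] psi 7.16 tilt 67.98 F [-0.7 -0.2 -0.2] g 0.181 j [   4.   33.   -4.  -70.  -79. -144.]
 shift cm [1.75 0.01 4.58] rot10 [0.022 0.002 0.009] | rows>= 0.8
```

View pics/s22c.png

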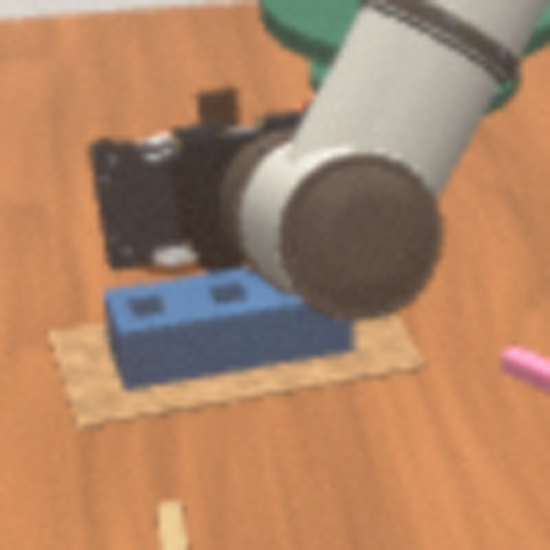

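Now the insertion, 48 mm straight down, then the last bit.

Emit:
play_rows(plan=[[[0.35,0,0.9,0,0,0],[0.7,0,1.9,0,0,0],[1.1,0,2.9,0,0,0],[1.5,0,3.9,0,0,0],[1.7,0,4.5,0,0,0]]], hand=0)

```text
time_s: 54.48
tcp_pos: [0.5199, 0.2648, 0.0931]
ee_rot: [[-0.115, 0.992, 0.047], [0.92, 0.125, -0.372], [-0.375, 0.0, -0.927]]
wrist_force: [0.7, -0.0, -0.5]
gripper_width: 0.179
```

```bash
python3 - <<'E'
from sim import *
log(); go(np.r_[C,.086],Rplace(97,22,'A'))
E
```

```text
t 54.48 tcp [0.5199 0.2648 0.0931] psi 7.16 tilt 67.99 F [ 0.7 -0.  -0.5] g 0.179 j [   4.   38.   -5.  -71.  -78. -138.]
 shift cm [0.28 0.05 0.65] rot10 [0.007 0.001 0.014] | rows>= 0.1
```

Emit:
play_rows(plan=[[[0.1,0,0.3,0,0,0],[0.2,0,0.6,0,0,0],[0.33,0,0.8,0,0,0],[0.33,0,0.8,0,0,0],[0.33,0,0.8,0,0,0]]], hand=0)

```text
time_s: 55.1
tcp_pos: [0.5202, 0.2649, 0.0858]
ee_rot: [[-0.115, 0.992, 0.049], [0.92, 0.125, -0.372], [-0.375, 0.002, -0.927]]
wrist_force: [0.0, -0.2, -0.1]
gripper_width: 0.177
```

```bash
python3 - <<'E'
from sim import *
log(); go(np.r_[C,.085],Rplace(97,22,'A'))
E
```

```text
t 55.10 tcp [0.5202 0.2649 0.0858] psi 7.16 tilt 67.98 F [ 0.  -0.2 -0.1] g 0.177 j [   4.   39.   -5.  -71.  -77. -138.]
 shift cm [0.04 0.02 0.08] rot10 [0.018 0.002 0.01 ] | rows>= 0.0
```

Emit:
play_rows(plan=[[[0,0,0.1,0,0,0],[0,0,0.1,0,0,0],[0,0,0.1,0,0,0],[0,0,0.1,0,0,0]]], hand=0.33)

```text
time_s: 55.6
tcp_pos: [0.5202, 0.2645, 0.0847]
ee_rot: [[-0.115, 0.992, 0.048], [0.92, 0.125, -0.372], [-0.375, 0.002, -0.927]]
wrist_force: [-0.2, 0.4, -1.1]
gripper_width: 0.326
```

Emit:
play_rows(plan=[[[-1,0,0,0,0,0],[-3,0,0,0,0,0],[-6,0,0,0,0,0],[-10,0,0,0,0,0],[-14,0,0,0,0,0]]], hand=0.33)

```text
time_s: 56.22
tcp_pos: [0.5364, 0.1333, 0.1381]
ee_rot: [[-0.114, 0.992, 0.049], [0.92, 0.124, -0.372], [-0.376, 0.002, -0.927]]
wrist_force: [0.5, 0.8, 0.6]
gripper_width: 0.329
```

```bash
python3 - <<'E'
from sim import *
log(); go([.53,.10,.27],170); shot('wrist','w23')
c,im,d=shot('side','s23'); cv2.imwrite('pics/s23c.png',cv2.resize(im[90:250,150:310],None,fx=3.7,fy=3.7,interpolation=cv2.INTER_CUBIC))
j=np.array(r.sense()['joints'])
path(j,[((.53,.1,.27),Rpick(-163.4,22,'A')),((.5,.05,.27),Rpick(-91.3,22,'A')),((.462,.013,.1),Rpick(-91.3,22,'A'))])
E
```

```text
t 56.23 tcp [0.5364 0.1333 0.1381] psi 7.13 tilt 67.94 F [0.5 0.8 0.6] g 0.329 j [  -8.   36.   -0.  -64.  -88. -141.]
 shift cm [ -7.94  -1.02 -11.02] rot10 [-13.697  -1.375  -9.231] | rows>= 15.5
  -> [0.53 0.1  0.27] [  31    1  -26    8  -42 -109] err 0.0000 dj 9 wr [0.33 0.2  0.53] [0.42 0.07 0.55]
  -> [0.5  0.05 0.27] [ 10   9  -6 -23 -73  -5] err 0.0000 dj 11 wr [0.49 0.08 0.61] [ 0.5  -0.06  0.55]
  -> [0.462 0.013 0.1  ] [  5  17 -21 -28 -53  11] err 0.0000 dj 2 wr [0.49 0.04 0.44] [ 0.46 -0.1   0.38]
```

View pics/s23c.png

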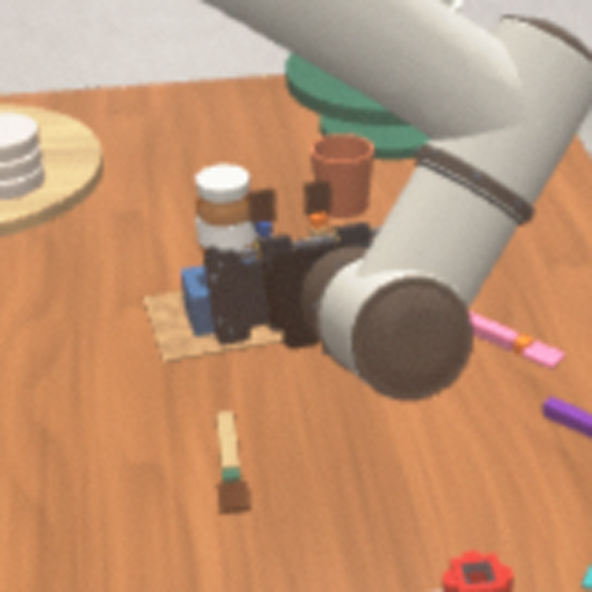

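View pics/w23.png

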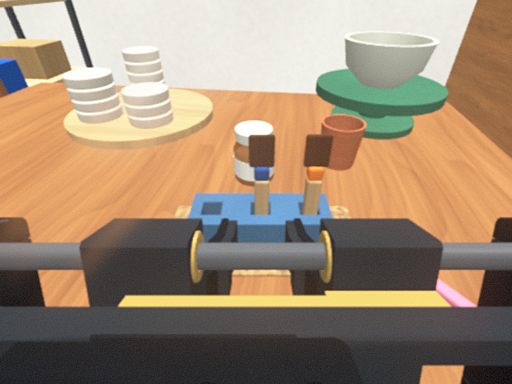

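Blue and orange both stand in their wells (wrist (262,190) and (315,190)). Returning for green along the reverse path.

```bash
python3 - <<'E'
from sim import *
go([.53,.10,.27],Rpick(-163.4,22,'A'))
E
```

```text
t 56.33 tcp [0.5381 0.1311 0.1388] psi 6.94 tilt 67.80 F [0.7 0.4 0.1] g 0.328 j [  -8.   36.   -0.  -64.  -88. -141.]
 shift cm [ -7.73  -1.1  -11.02] rot10 [-9.923 -6.403 -4.221] | rows>= 11.7
```

Emit:
play_rows(plan=[[[-2,0,-2.5,-0.5,-0.3,-0.2],[-4,-0.2,-5.5,-1.2,-0.8,-0.5],[-6,-0.5,-8.5,-2.0,-1.3,-0.85],[-7.7,-0.8,-11,-2.8,-1.8,-1.2],[-7.7,-1.1,-11,-3.6,-2.3,-1.55]]], hand=0.6)

```text
time_s: 56.95
tcp_pos: [0.53, 0.1034, 0.2713]
ee_rot: [[-0.197, 0.7, 0.686], [0.636, 0.624, -0.454], [-0.746, 0.347, -0.568]]
wrist_force: [-0.4, -0.0, -0.6]
gripper_width: 0.603
```

```bash
python3 - <<'E'
from sim import *
go([.53,.10,.27],Rpick(-163.4,22,'A'))
E
```

```text
t 56.95 tcp [0.53   0.1034 0.2713] psi 41.70 tilt 41.74 F [-0.4 -0.  -0.6] g 0.603 j [   3.   20.    8.  -40.  -90. -130.]
 shift cm [-0.12 -0.25  0.23] rot10 [-6.263 -4.088 -2.705] | rows>= 7.4
```

Emit:
play_rows(plan=[[[0,0,0,-0.8,-0.52,-0.35],[0,0,0,-1.6,-1.05,-0.7],[0,0,0,-2.4,-1.57,-1.04],[0,0,0,-3.2,-2.1,-1.38],[0,0,0,-4,-2.6,-1.73]]], hand=0.6)

```text
time_s: 57.58
tcp_pos: [0.5288, 0.1041, 0.2685]
ee_rot: [[0.083, 0.056, 0.995], [0.251, 0.965, -0.075], [-0.965, 0.256, 0.066]]
wrist_force: [-0.3, -0.3, 0.2]
gripper_width: 0.598
```

```bash
python3 - <<'E'
from sim import *
log();go([.51,.08,.27],170)
path(np.array(r.sense()['joints']),[((.51,.08,.27),Rdown(170))])
E
```

```text
t 57.58 tcp [0.5288 0.1041 0.2685] psi 86.71 tilt 15.31 F [-0.3 -0.3  0.2] g 0.598 j [  21.    9.   -8.  -13.  -64. -110.]
 shift cm [-0.9  -2.4  -1.68] rot10 [-8.326  1.395 -0.927] | rows>= 7.9
  -> [0.51 0.08 0.27] [ 27  10 -10   0 -70 -37] err 0.0000 dj 7 wr [0.44 0.22 0.58] [0.51 0.08 0.58]
```

Emit:
play_rows(plan=[[[-0.1,-0.3,-0.2,-0.95,0.16,-0.1],[-0.2,-0.6,-0.4,-1.9,0.32,-0.2],[-0.3,-0.9,-0.6,-2.9,0.48,-0.32],[-0.5,-1.2,-0.8,-3.9,0.65,-0.43],[-0.6,-1.5,-1,-4.9,0.82,-0.54]]], hand=0.6)

```text
time_s: 58.2
tcp_pos: [0.5172, 0.0885, 0.2695]
ee_rot: [[-0.018, -0.716, 0.698], [0.12, 0.692, 0.712], [-0.993, 0.096, 0.073]]
wrist_force: [-0.8, 1.1, 0.2]
gripper_width: 0.594
```

```bash
python3 - <<'E'
from sim import *
log();go([.51,.08,.27],170)
E
```

```text
t 58.20 tcp [0.5172 0.0885 0.2695] psi 135.97 tilt 6.95 F [-0.8  1.1  0.2] g 0.594 j [ 23.  11.  -7.  -7. -71. -65.]
 shift cm [-0.14 -0.07 -1.11] rot10 [-3.419  0.574 -0.41 ] | rows>= 3.3
```

Emit:
play_rows(plan=[[[0,0,-0.3,-0.9,0.15,-0.1],[0,0,-0.6,-1.8,0.3,-0.2],[-0.1,0,-0.9,-2.7,0.45,-0.3],[-0.1,0,-1.1,-3.4,0.57,-0.4],[-0.1,0,-1.1,-3.4,0.57,-0.4]]], hand=0.6)

```text
time_s: 58.82
tcp_pos: [0.5092, 0.081, 0.2695]
ee_rot: [[-0.002, -0.983, 0.183], [0.002, 0.183, 0.983], [-1.0, 0.002, 0.002]]
wrist_force: [-0.2, -0.6, 0.2]
gripper_width: 0.6
```

```bash
python3 - <<'E'
from sim import *
log();shot('wrist','w24')
go([.462,.013,.1],Rpick(-91.3,22,'A'))
E
python3 tools.py w24
```

```text
t 58.88 tcp [0.5095 0.0811 0.2696] psi 169.40 tilt 0.18 F [-0.   0.1  0.1] g 0.599 j [ 27.  10. -10.  -0. -70. -38.]
 shift cm [16.95  3.38 -7.6 ] rot10 [-0.92  -2.181  0.167] | rows>= 3.0
green {'end': [0.4634, 0.0863], 'eta': -91.3133, 'len': 0.13, 'palelen': 0.084, 'w': 0.0144, 'nmid': -0.0, 'mid': [0.4624, 0.0448], 'pend': -0.0409, 'px': [285.3, 110.3], 'bands': {'green': 90, 'orange': 3, 'blue': 0}}
```

View pics/w24.png

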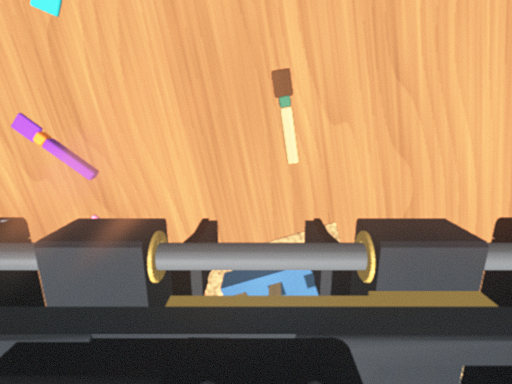

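Emit:
play_rows(plan=[[[2,0.8,-2,-0.25,-0.6,0.04],[6,1.7,-4,-0.5,-1.2,0.08],[11,2.6,-6,-0.75,-1.8,0.13],[15.5,3.4,-7.6,-0.92,-2.18,0.17],[16.9,3.4,-7.6,-0.92,-2.18,0.17]]], hand=0.6)

```text
time_s: 59.5
tcp_pos: [0.4608, 0.0111, 0.0979]
ee_rot: [[0.004, -1.0, 0.028], [0.374, 0.027, 0.927], [-0.927, 0.006, 0.374]]
wrist_force: [-0.3, 0.5, -0.3]
gripper_width: 0.6
```

Emit:
play_rows(plan=[[[0,0,0,0,0,0],[0,0,0,0,0,0],[0,0,0,0,0,0]]], hand=0.6)

```text
time_s: 59.88
tcp_pos: [0.4635, 0.0139, 0.1019]
ee_rot: [[0.01, -1.0, 0.016], [0.374, 0.019, 0.927], [-0.927, -0.003, 0.374]]
wrist_force: [0.2, 0.1, -0.1]
gripper_width: 0.603
```

```bash
python3 - <<'E'
from sim import *
log(); go([.462,.0129,.009],Rpick(-91.3,22,'A')); shot('wrist','w25')
E
```

```text
t 59.88 tcp [0.4635 0.0139 0.1019] psi 178.93 tilt 21.97 F [ 0.2  0.1 -0.1] g 0.603 j [  5.  17. -21. -28. -53.  11.]
 shift cm [ 8.57  0.18 -3.57] rot10 [ 0.028 -0.003  0.009] | rows>= 1.5
```

View pics/w25.png

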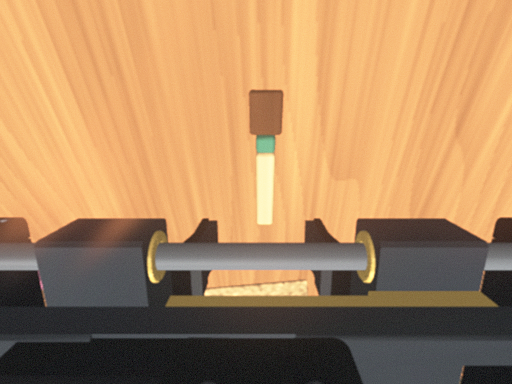

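Green tool is centred (column 265). Lowering.

Emit:
play_rows(plan=[[[2,0.05,-0.8,0.02,0,0],[4,0.1,-1.7,0.03,0,0],[6,0.15,-2.5,0.03,0,0],[7.6,0.15,-3.2,0.03,0,0],[8.2,0.15,-3.45,0.03,0,0]]], hand=0.6)

```text
time_s: 60.55
tcp_pos: [0.4607, 0.012, 0.0108]
ee_rot: [[0.007, -1.0, 0.024], [0.374, 0.025, 0.927], [-0.927, 0.003, 0.374]]
wrist_force: [-0.2, 0.2, 0.6]
gripper_width: 0.6
```

Emit:
play_rows(plan=[[[0,0,0,0,0,0],[0,0,0,0,0,0],[0,0,0,0,0,0],[0,0,0,0,0,0]]], hand=0.6)

```text
time_s: 61.05
tcp_pos: [0.4611, 0.0118, 0.0118]
ee_rot: [[0.008, -1.0, 0.024], [0.374, 0.025, 0.927], [-0.927, 0.001, 0.374]]
wrist_force: [-0.6, -0.5, 0.8]
gripper_width: 0.601
```

```bash
python3 - <<'E'
from sim import *
log(); go([.462,.0129,.008],Rpick(-91.3,22,'A'))
E
```

```text
t 61.05 tcp [0.4611 0.0118 0.0118] psi 178.56 tilt 21.97 F [-0.6 -0.5  0.8] g 0.601 j [  4.  25. -24. -33. -44.  19.]
 shift cm [ 0.4  -0.09 -0.04] rot10 [-0.016 -0.003 -0.001] | rows>= 0.1
```

Emit:
play_rows(plan=[[[0.2,-0.05,-0.05,-0.01,0,0],[0.38,-0.08,-0.05,-0.01,0,0],[0.38,-0.08,-0.05,-0.01,0,0],[0.38,-0.08,-0.05,-0.01,0,0]]], hand=0.6)

```text
time_s: 61.55
tcp_pos: [0.4617, 0.0128, 0.0077]
ee_rot: [[0.007, -1.0, 0.022], [0.374, 0.024, 0.927], [-0.927, 0.002, 0.374]]
wrist_force: [-0.0, -0.0, -0.7]
gripper_width: 0.598
```

Emit:
play_rows(plan=[[[0,0,0,0,0,0],[0,0,0,0,0,0],[0,0,0,0,0,0],[0,0,0,0,0,0],[0,0,0,0,0,0]]], hand=0)

```text
time_s: 62.18
tcp_pos: [0.4616, 0.0128, 0.0077]
ee_rot: [[0.007, -1.0, 0.022], [0.374, 0.023, 0.927], [-0.927, 0.002, 0.374]]
wrist_force: [-0.2, -0.8, 0.8]
gripper_width: 0.179
```

```bash
python3 - <<'E'
from sim import *
log(); go([.462,.0129,.18],Rpick(-91.3,22,'A'))
E
```

```text
t 62.17 tcp [0.4616 0.0128 0.0077] psi 178.66 tilt 21.97 F [-0.2 -0.8  0.8] g 0.179 j [  4.  26. -24. -33. -43.  20.]
 shift cm [-1.597e+01 -1.000e-02  6.460e+00] rot10 [-0.007 -0.003 -0.007] | rows>= 2.8
```

Emit:
play_rows(plan=[[[0,0,0,0,0,0],[-2,0,0.8,0,0,0],[-6,0,2.4,0,0,0],[-11,0,4.5,0,0,0],[-17,0,6.9,0,0,0]]], hand=0)

```text
time_s: 62.8
tcp_pos: [0.4611, 0.0131, 0.1901]
ee_rot: [[0.006, -1.0, 0.023], [0.374, 0.024, 0.927], [-0.928, 0.003, 0.374]]
wrist_force: [1.7, 0.6, -1.2]
gripper_width: 0.18
```

```bash
python3 - <<'E'
from sim import *
log(); go([.53,.05,.27],Rpick(-151.3,22,'A'))
E
```

```text
t 62.80 tcp [0.4611 0.0131 0.1901] psi 178.64 tilt 21.95 F [ 1.7  0.6 -1.2] g 0.180 j [  6.  10. -16. -24. -64.   4.]
 shift cm [-5.99 -6.77  6.56] rot10 [ 5.552 -0.015 -2.26 ] | rows>= 5.6
```

Emit:
play_rows(plan=[[[-1.5,-1.5,1.4,0.9,0,-0.36],[-3,-3,2.8,1.8,0,-0.73],[-4.5,-4.5,4.2,2.7,0,-1.1],[-6,-5.8,5.5,3.6,0,-1.47],[-6,-6.7,6.5,4.5,0,-1.83]]], hand=0)

```text
time_s: 63.42
tcp_pos: [0.5308, 0.0495, 0.2706]
ee_rot: [[0.291, -0.639, 0.712], [0.239, 0.769, 0.593], [-0.926, -0.002, 0.377]]
wrist_force: [0.2, -0.3, -1.1]
gripper_width: 0.178
```

```bash
python3 - <<'E'
from sim import *
log(); go([.52,.10,.27],Rplace(97,22,'A'))
path(np.array(r.sense()['joints']),[((.52,.1,.27),Rplace(97,22,'A'))])
E
```

```text
t 63.42 tcp [0.5308 0.0495 0.2706] psi 129.72 tilt 22.14 F [ 0.2 -0.3 -1.1] g 0.178 j [ 18.   3. -17. -10. -50. -63.]
 shift cm [0.95 4.57 2.2 ] rot10 [12.064  5.075  5.112] | rows>= 13.1
  -> [0.52 0.1  0.27] [ -11   25    3  -63  -97 -153] err 0.0000 dj 8 wr [ 0.62 -0.12  0.52] [ 0.55 -0.18  0.38]
```

Emit:
play_rows(plan=[[[0,0.4,0.2,0.86,0.36,0.36],[0.1,0.8,0.4,1.72,0.72,0.73],[0.2,1.2,0.6,2.58,1.08,1.09],[0.3,1.5,0.7,3.44,1.44,1.46],[0.3,1.8,0.8,4.3,1.8,1.82]]], hand=0)

```text
time_s: 64.05
tcp_pos: [0.5248, 0.069, 0.2689]
ee_rot: [[-0.11, 0.014, 0.994], [0.419, 0.907, 0.034], [-0.901, 0.42, -0.105]]
wrist_force: [0.4, -0.1, -0.2]
gripper_width: 0.177
```

```bash
python3 - <<'E'
from sim import *
log(); go([.52,.10,.27],Rplace(97,22,'A'))
E
```

```text
t 64.05 tcp [0.5248 0.069  0.2689] psi 89.12 tilt 25.68 F [ 0.4 -0.1 -0.2] g 0.177 j [  9.  15.   2. -26. -81. -93.]
 shift cm [ 1.25  2.85 -0.38] rot10 [7.75  3.235 3.311] | rows>= 8.4
```

Emit:
play_rows(plan=[[[0.1,0.3,0,0.86,0.36,0.37],[0.3,0.6,-0.1,1.72,0.72,0.73],[0.5,1,-0.1,2.58,1.08,1.1],[0.6,1.4,-0.2,3.44,1.44,1.47],[0.7,1.7,-0.2,4.3,1.8,1.84]]], hand=0)

```text
time_s: 64.68
tcp_pos: [0.5224, 0.0871, 0.2698]
ee_rot: [[-0.255, 0.73, 0.634], [0.73, 0.575, -0.369], [-0.634, 0.369, -0.68]]
wrist_force: [-0.9, -0.0, -0.5]
gripper_width: 0.174
```

```bash
python3 - <<'E'
from sim import *
log(); go([.52,.10,.27],Rplace(97,22,'A'))
E
```

```text
t 64.67 tcp [0.5224 0.0871 0.2698] psi 38.25 tilt 50.66 F [-0.9 -0.  -0.5] g 0.174 j [  -3.   23.    9.  -46.  -97. -127.]
 shift cm [ 0.99  0.57 -0.65] rot10 [3.447 1.435 1.473] | rows>= 3.8
```

Emit:
play_rows(plan=[[[0.3,0.1,-0.2,0.86,0.36,0.37],[0.5,0.3,-0.3,1.72,0.72,0.73],[0.7,0.5,-0.5,2.58,1.08,1.1],[1,0.57,-0.65,3.44,1.43,1.47],[1,0.57,-0.65,3.44,1.43,1.47]]], hand=0)

```text
time_s: 65.3
tcp_pos: [0.5191, 0.0991, 0.2692]
ee_rot: [[-0.115, 0.992, 0.051], [0.919, 0.126, -0.374], [-0.377, 0.004, -0.926]]
wrist_force: [0.1, 0.5, -0.7]
gripper_width: 0.18
```

```bash
python3 - <<'E'
from sim import *
w=C-.056*ax; print(w); log(); go(np.r_[w,.24],Rplace(97,22,'A'))
E
```

```text
[0.46483547 0.25802983]
t 65.30 tcp [0.5191 0.0991 0.2692] psi 7.21 tilt 67.85 F [ 0.1  0.5 -0.7] g 0.180 j [ -11.   25.    3.  -63.  -97. -153.]
 shift cm [16.33 -3.4  -3.51] rot10 [0.027 0.015 0.012] | rows>= 2.7
```

Emit:
play_rows(plan=[[[3,-0.6,-0.6,0,0,0],[7,-1.4,-1.5,0,0,0],[11,-2.3,-2.4,0,0,0],[14.5,-3,-3.1,0,0,0],[16.3,-3.4,-3.5,0.02,0,0]]], hand=0)

```text
time_s: 65.92
tcp_pos: [0.4648, 0.26, 0.2412]
ee_rot: [[-0.117, 0.992, 0.053], [0.918, 0.129, -0.375], [-0.378, 0.005, -0.926]]
wrist_force: [0.6, 0.2, -0.5]
gripper_width: 0.183
```

Emit:
play_rows(plan=[[[0,0,0,0,0,0],[0,0,0,0,0,0],[0,0,0,0,0,0],[0,0,0,0,0,0]]], hand=0)

```text
time_s: 66.42
tcp_pos: [0.4659, 0.2578, 0.241]
ee_rot: [[-0.114, 0.992, 0.049], [0.919, 0.124, -0.374], [-0.377, 0.002, -0.926]]
wrist_force: [0.9, -0.3, 0.1]
gripper_width: 0.18
```

```bash
python3 - <<'E'
from sim import *
w=C-.056*ax; log(); go(np.r_[w,.14],Rplace(97,22,'A')); shot('wrist','w26')
c,im,d=shot('side','s26'); cv2.imwrite('pics/s26c.png',cv2.resize(im[90:220,160:290],None,fx=4.5,fy=4.5,interpolation=cv2.INTER_CUBIC))
E
python3 blade.py w26
```

```text
t 66.42 tcp [0.4659 0.2578 0.241 ] psi 7.13 tilt 67.82 F [ 0.9 -0.3  0.1] g 0.180 j [   4.   21.   -8.  -69.  -82. -152.]
 shift cm [ 3.84 -0.13  9.34] rot10 [0.018 0.018 0.007] | rows>= 1.6
2829 ztop 0.2989 slopes -0.002 0.028 mean [0.4671 0.2552 0.2844] tcp [0.4657 0.258  0.2409]
```

View pics/s26c.png

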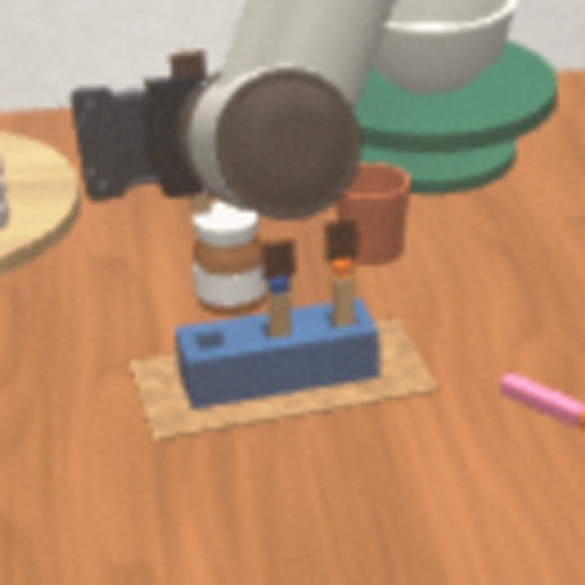

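Emit:
play_rows(plan=[[[0.8,-0.05,2,0,0,0],[1.6,-0.1,4,0,0,0],[2.6,-0.12,6.4,0,0,0],[3.4,-0.12,8.3,0,0,0],[3.75,-0.12,9.1,0,0,0]]], hand=0)

```text
time_s: 67.15
tcp_pos: [0.4642, 0.2586, 0.1414]
ee_rot: [[-0.116, 0.992, 0.047], [0.919, 0.125, -0.374], [-0.377, -0.0, -0.926]]
wrist_force: [-1.2, -0.3, 0.3]
gripper_width: 0.182
```

Emit:
play_rows(plan=[[[0,0,0,0,0,0],[0,0,0,0,0,0],[0,0,0,0,0,0],[0,0,0,0,0,0]]], hand=0)

```text
time_s: 67.65
tcp_pos: [0.4646, 0.2588, 0.1432]
ee_rot: [[-0.115, 0.992, 0.05], [0.919, 0.125, -0.374], [-0.377, 0.003, -0.926]]
wrist_force: [-0.2, 0.7, -0.4]
gripper_width: 0.179
```

```bash
python3 - <<'E'
from sim import *
w=C-.056*ax; log(); go(np.r_[w,.094],Rplace(97,22,'A'))
E
```

```text
t 67.65 tcp [0.4646 0.2588 0.1432] psi 7.19 tilt 67.83 F [-0.2  0.7 -0.4] g 0.179 j [   3.   30.  -12.  -71.  -78. -140.]
 shift cm [1.78 0.   4.59] rot10 [0.025 0.017 0.01 ] | rows>= 0.8
```

Emit:
play_rows(plan=[[[0.35,0,0.9,0,0,0],[0.7,0,1.9,0,0,0],[1.1,0,2.9,0,0,0],[1.5,0,3.9,0,0,0],[1.75,0,4.5,0,0,0]]], hand=0)

```text
time_s: 68.28
tcp_pos: [0.4644, 0.2579, 0.0932]
ee_rot: [[-0.116, 0.992, 0.048], [0.919, 0.125, -0.374], [-0.377, 0.001, -0.926]]
wrist_force: [0.0, -1.0, -1.7]
gripper_width: 0.175
```

```bash
python3 - <<'E'
from sim import *
w=C-.056*ax; log(); go(np.r_[w,.085],Rplace(97,22,'A'))
E
```

```text
t 68.28 tcp [0.4644 0.2579 0.0932] psi 7.18 tilt 67.84 F [ 0.  -1.  -1.7] g 0.175 j [   3.   35.  -12.  -72.  -77. -134.]
 shift cm [0.31 0.04 0.76] rot10 [0.01  0.016 0.015] | rows>= 0.1
```

Emit:
play_rows(plan=[[[0.1,0,0.3,0,0,0],[0.2,0,0.6,0,0,0],[0.33,0,0.8,0,0,0],[0.33,0,0.8,0,0,0],[0.33,0,0.8,0,0,0]]], hand=0)

```text
time_s: 68.9
tcp_pos: [0.4647, 0.2581, 0.0858]
ee_rot: [[-0.115, 0.992, 0.05], [0.919, 0.125, -0.374], [-0.377, 0.003, -0.926]]
wrist_force: [0.3, 0.6, 0.0]
gripper_width: 0.18
```

```bash
python3 - <<'E'
from sim import *
w=C-.056*ax; log(); go(np.r_[w,.085],Rplace(97,22,'A'))
E
```

```text
t 68.90 tcp [0.4647 0.2581 0.0858] psi 7.19 tilt 67.83 F [0.3 0.6 0. ] g 0.180 j [   3.   36.  -12.  -72.  -76. -133.]
 shift cm [0.03 0.02 0.08] rot10 [0.02  0.017 0.012] | rows>= 0.0
```

Emit:
play_rows(plan=[[[0,0,0.1,0,0,0],[0,0,0.1,0,0,0],[0,0,0.1,0,0,0],[0,0,0.1,0,0,0]]], hand=0.33)

```text
time_s: 69.4
tcp_pos: [0.4646, 0.2577, 0.0848]
ee_rot: [[-0.115, 0.992, 0.049], [0.919, 0.125, -0.374], [-0.377, 0.002, -0.926]]
wrist_force: [-0.1, -0.7, 0.3]
gripper_width: 0.326
```

Emit:
play_rows(plan=[[[-1,0,0,0,0,0],[-3,0,0,0,0,0],[-6,0,0,0,0,0],[-10,0,0,0,0,0],[-15,0,0,0,0,0]]], hand=0.33)

```text
time_s: 70.03
tcp_pos: [0.4817, 0.1177, 0.1422]
ee_rot: [[-0.115, 0.992, 0.049], [0.919, 0.125, -0.375], [-0.378, 0.002, -0.926]]
wrist_force: [0.2, -0.5, 0.8]
gripper_width: 0.331
```

```bash
python3 - <<'E'
from sim import *
go([.48,.02,.27],Rplace(97,22,'A'))
E
```

```text
t 70.03 tcp [0.4817 0.1177 0.1422] psi 7.19 tilt 67.81 F [ 0.2 -0.5  0.8] g 0.331 j [ -10.   33.   -7.  -62.  -88. -137.]
 shift cm [-13.79  -1.37  -8.19] rot10 [0.017 0.019 0.014] | rows>= 2.6
```

Emit:
play_rows(plan=[[[-3,-0.3,-2,0,0,0],[-6,-0.6,-4,0,0,0],[-9,-0.9,-6,0,0,0],[-12,-1.2,-8,0,0,0],[-13.5,-1.4,-8,0,0,0]]], hand=0.33)

```text
time_s: 70.65
tcp_pos: [0.4798, 0.0218, 0.2685]
ee_rot: [[-0.112, 0.992, 0.053], [0.918, 0.124, -0.376], [-0.38, 0.007, -0.925]]
wrist_force: [0.0, 0.3, -0.4]
gripper_width: 0.332
```

Emit:
play_rows(plan=[[[0,0,0,0,0,0],[0,0,0,0,0,0],[0,0,0,0,0,0],[0,0,0,0,0,0]]], hand=0.33)

```text
time_s: 71.15
tcp_pos: [0.4795, 0.0245, 0.2658]
ee_rot: [[-0.116, 0.992, 0.048], [0.919, 0.126, -0.374], [-0.377, 0.001, -0.926]]
wrist_force: [0.2, 0.7, 0.6]
gripper_width: 0.335
```

```bash
python3 - <<'E'
from sim import *
go([.48,.02,.27],Rplace(97,22,'A'))
shot('wrist','w27')
c,im,d=shot('side','s27'); cv2.imwrite('pics/s27c.png',cv2.resize(im[90:350,150:410],None,fx=2.3,fy=2.3,interpolation=cv2.INTER_CUBIC))
cv2.imwrite('pics/s27d.png',cv2.resize(im[90:210,150:290],None,fx=5,fy=5,interpolation=cv2.INTER_CUBIC))
c,im,d=shot('top','t27'); cv2.imwrite('pics/t27c.png',cv2.resize(im[130:290,70:430],None,fx=2.2,fy=2.2,interpolation=cv2.INTER_CUBIC))
E
```

```text
t 71.15 tcp [0.4795 0.0245 0.2658] psi 7.23 tilt 67.87 F [0.2 0.7 0.6] g 0.335 j [ -18.   25.    1.  -59. -103. -148.]
 shift cm [-0.58 -0.   -0.22] rot10 [0.013 0.013 0.019] | rows>= 0.1
```

View pics/s27d.png

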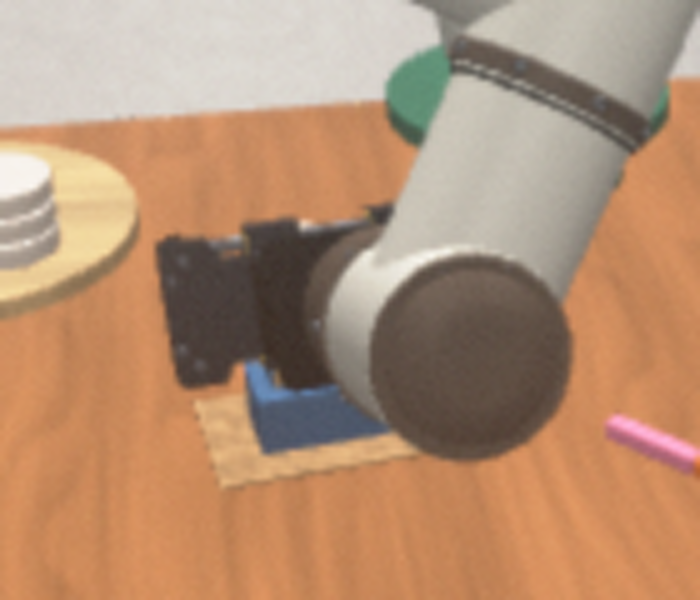

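View pics/s27c.png

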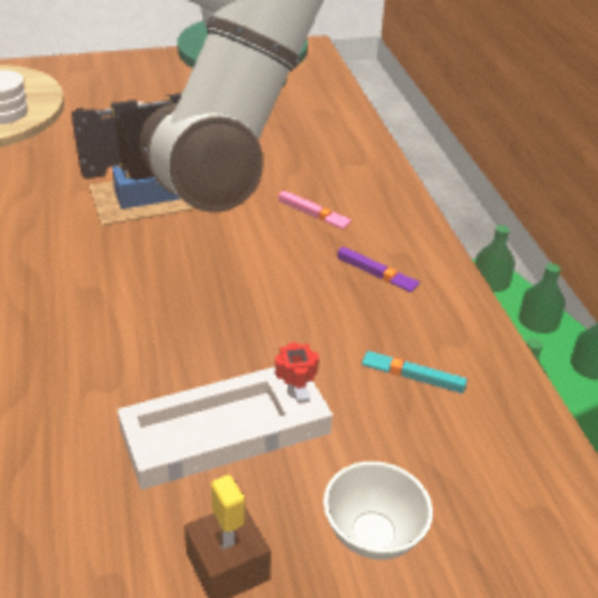

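View pics/t27c.png

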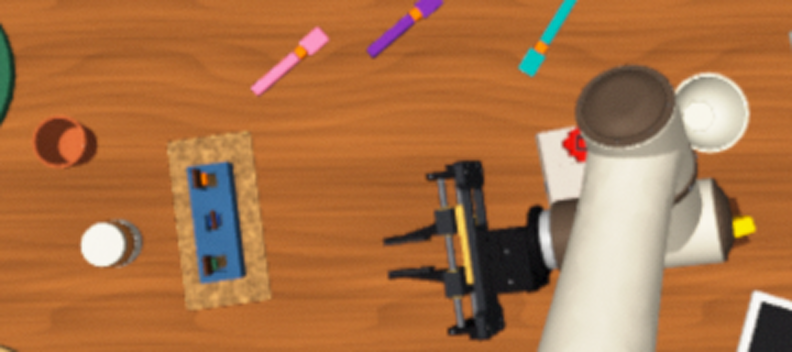

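View pics/w27.png

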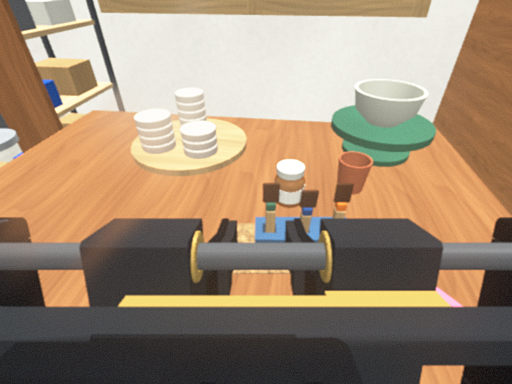

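All three stand, but blue looks lower than the others (its blade top is about 7 px down at (309,192)). Measuring the heights.

```bash
cat > heights.py <<'E'
from sim import *
import sys
for n in sys.argv[1:]:
    c,im,d=load(n); P=cloud(c,d)
    for nm,k in (('green',-56),('blue',0),('orange',56)):
        w=C+k/1000*ax
        m=(np.hypot(P[...,0]-w[0],P[...,1]-w[1])<.024)&(P[...,2]>.056)&(P[...,2]<.2)
        q=P[m]
        if len(q)<5: print(n,nm,len(q)); continue
        f=[np.polyfit(q[:,2],q[:,i],1)[0].round(3) for i in (0,1)]
        v,u=np.nonzero(m)
        print(n,nm,len(q),'zmax',np.percentile(q[:,2],[90,98]).round(4),'slopes',f,'mean-well',(q.mean(0)[:2]-w).round(4),'px',u.min(),u.max(),v.min(),v.max())
    p=proj(c,[C[0],C[1],.05])
E
python3 heights.py w27 t27
python3 - <<'E'
from h import *
c,im,d=load('w27'); cv2.imwrite('pics/w27c.png',cv2.resize(im[150:245,225:375],None,fx=5,fy=5,interpolation=cv2.INTER_CUBIC))
c,im,d=load('t27'); cv2.imwrite('pics/t27d.png',cv2.resize(im[185:275,140:200],None,fx=7,fy=7,interpolation=cv2.INTER_CUBIC))
E
```

```text
w27 green 601 zmax [0.1391 0.143 ] slopes [np.float64(-0.007), np.float64(0.084)] mean-well [ 0.0014 -0.005 ] px 262 279 183 229
w27 blue 514 zmax [0.14   0.1425] slopes [np.float64(-0.004), np.float64(-0.078)] mean-well [ 0.0033 -0.0171] px 299 318 190 230
w27 orange 514 zmax [0.1403 0.1431] slopes [np.float64(0.03), np.float64(0.072)] mean-well [ 0.0002 -0.0042] px 332 353 183 217
t27 green 73 zmax [0.1416 0.1432] slopes [np.float64(-0.041), np.float64(0.087)] mean-well [-0.0011 -0.0052] px 162 173 241 255
t27 blue 43 zmax [0.1435 0.1443] slopes [np.float64(0.039), np.float64(-0.129)] mean-well [-0.0001 -0.0161] px 164 170 226 234
t27 orange 71 zmax [0.1424 0.1446] slopes [np.float64(-0.048), np.float64(0.084)] mean-well [-0.0018 -0.0052] px 157 167 204 215
```

View pics/w27c.png

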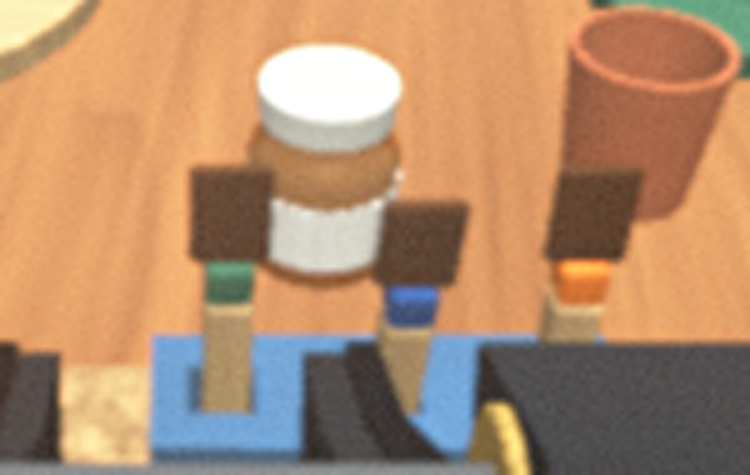

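View pics/t27d.png

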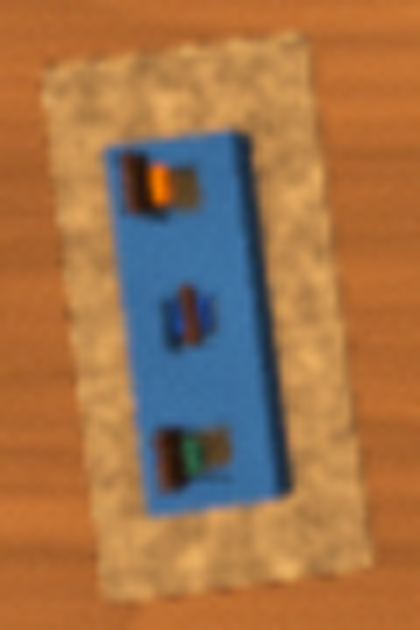

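```bash
python3 - <<'E'
from h import *
c,im,d=load('t27'); h=cv2.cvtColor(im,cv2.COLOR_BGR2HSV).astype(int); P=cloud(c,d)
m=(h[...,0]>100)&(h[...,0]<118)&(h[...,1]>110)&(np.abs(P[...,2]-.05)<.008)
m=cv2.morphologyEx(m.astype(np.uint8),cv2.MORPH_CLOSE,np.ones((7,7)))
a,ce,b,l=max(comps(m,100,(130,170,210,290)),key=lambda k:k[0]); rc=rect(l)
B=np.array([onz(c,u,v,.05) for u,v in cv2.boxPoints(rc)]); print('casting',B.mean(0).round(4),[np.linalg.norm(B[i]-B[i-1]).round(3) for i in (1,2)],[np.degrees(np.arctan2(*(B[i]-B[i-1])[1::-1])).round(1) for i in (1,2)],'mat was [0.5202 0.2648], 7 deg')
for nm in ('top0','t27'):
    c,im,d=load(nm); P=cloud(c,d)
    for n,(x0,y0,x1,y1),z in (('jar',(100,225,140,255),.085),('cup',(80,175,118,212),.072)):
        q=P[y0:y1,x0:x1].reshape(-1,3); q=q[np.abs(q[:,2]-z)<.008]; print(nm,n,q.mean(0).round(3))
E
```

```text
casting [0.5179 0.2611 0.05  ] [np.float64(0.054), np.float64(0.155)] [np.float64(-83.8), np.float64(-173.1)] mat was [0.5202 0.2648], 7 deg
top0 jar [0.489 0.402 0.084]
top0 cup [0.628 0.469 0.072]
t27 jar [0.489 0.402 0.084]
t27 cup [0.628 0.47  0.072]
```

Emit:
play_rows(plan=[[[0,0,0,0,0,0],[0,0,0,0,0,0],[0,0,0,0,0,0],[0,0,0,0,0,0],[0,0,0,0,0,0]]], hand=0.33)

```text
time_s: 71.92
tcp_pos: [0.4796, 0.0239, 0.2663]
ee_rot: [[-0.115, 0.992, 0.049], [0.919, 0.125, -0.374], [-0.377, 0.002, -0.926]]
wrist_force: [-0.1, 0.9, 0.7]
gripper_width: 0.331
```

```bash
python3 - <<'E'
from h import *
c,im,d=load('w9')
K=onz(c,257,34.5,.092); T=onz(c,289,45,.065); v=T-K; a=np.degrees(np.arctan2(v[1],v[0])); print('arm dir',a.round(1),'len',np.linalg.norm(v[:2]).round(3),'clamp',((a-(9.8+180)+180)%360-180).round(1),'deg')
c,im,d=load('s27'); P=cloud(c,d); m=masks(im)['yellow']
a,ce,b,l=max(comps(m,15,(220,280,280,340)),key=lambda k:k[0]); q=P[l]; print('key handle',ce,np.nanmedian(q,0).round(3),'ztop',np.nanpercentile(q[:,2],98).round(3))
s=r.sense(); print(s['time_s'],np.abs(s['joint_velocities']).max())
E
```

```text
arm dir -86.9 len 0.037 clamp 83.3 degTraceback (most recent call last):
  File "<stdin>", line 5, in <module>
ValueError: max() iterable argument is empty
```

```bash
python3 - <<'E'
from h import *
c,im,d=load('s27'); P=cloud(c,d)
m=(np.hypot(P[...,0]-.507,P[...,1]+.428)<.03)&(P[...,2]>.07); q=P[m]; print('key',len(q),q.mean(0).round(3),'ztop',np.percentile(q[:,2],98).round(4),'slopes',[np.polyfit(q[:,2],q[:,i],1)[0].round(3) for i in (0,1)])
r.finish_job()
E
```

```text
key 285 [ 0.507 -0.436  0.114] ztop 0.1274 slopes [np.float64(0.035), np.float64(0.273)]
the job is handed in; nothing more can be done
```

I handed the job in at about 72 s of the 210 s allowed. The station gives no verdict, so this rests on my own last checks.

**What I did:**
- Turned the clamp with the key, stood the key back in its holder, and set the casting down gently on the mat.
- Stood all three tools handle-down, orange in well 2, blue in well 1 and green in well 0.
- Left the pink, purple and turquoise look-alikes alone.

**Last checks:**

| Item | Reading | Needed |
|---|---|---|
| Clamp | about 1.45 rad (from a picture after the turn; unchanged by eye in the last side view) | above 1.2 rad |
| Key | top at 127 mm against 126 mm when fully home; centred over the holder when released | within 15 mm of the floor |
| Casting | 4 mm or less off the mat's centre, about 0.2° off its long side, level by eye | 35 mm across, 40 mm along, 0.35 rad |
| Tools | tops at 142–145 mm (142 is fully home), leaning up to about 0.13 rad | within 8 mm of the floor, under 0.35 rad |
| Jar and cup | moved 1 mm or less | 30 mm |

**Less certain:**
- **Blue tool:** it looked lower than the others in the last picture, but depth showed it fully home and only leaning the other way.
- **Key tilt:** a depth fit in the side view gave a slope of 0.27 across the handle, close to the 0.3 rad limit. The fit mixes the handle's top and front faces, so I read it as not a real tilt and did not check it from another view.
- **Bowl:** I checked it only by eye, and it looked unmoved.

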